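Prop the case lid, sort bushes and gauge blocks into it, close up

ROBOT

A 6-joint arm with a two-finger parallel gripper is mounted at the origin on a cart in front of the work surface, level with it; the furniture and walls round the work are solid. World frame = base frame: x ahead of the robot, y to its left, z up, the work surface at z = 0. Lengths are in m, angles in rad, forces in N, time in s.
With the tool pointing down it reaches from about 0.225 to 0.875 m from the base axis. Payload 3.4 kg.
Tool frame: the origin (TCP) lies at the very end of the fingers, on their centre line; the grasp point (between the pads) lies 19 mm behind it; z points along the fingers, y is the direction in which the jaws open and shut (so a half turn about z gives the same grasp; the last joint's range is limited). The gripper opens to 85 mm and grips with 20 to 120 N. Pads are 22 mm wide; open, the fingers measure 114 mm over their backs; the gripper's body (76 mm by 85 mm) begins 54 mm behind the grasp point. The pads swing forward as they close: fully open they stand 13 mm farther back than shut.
Start: joints at [1.047, 0.276, 1.505, -0, 1.361, -0.121], TCP at [0.225, 0.529, 0.205] pointing down, gripper open.
Joint ranges: [-2.89, 2.89], [-0.75, 2.08], [0.22, 2.7], [-1.18, 4.32], [0.11, 2.71], [-2.7, 2.7]. Speed limits (rad/s): [2.57, 2.57, 3.14, 3.14, 3.14, 3.14].

INTERFACE

Orientations are given as a unit quaternion [w, x, y, z].
In Python, from rig import get_state, get_image, camera_model, sign_off gives the robot as it stands. The module is installed in compiled form; this text tells all that it offers.
- The arm moves only by the tool drive_tool, never from a script. Its argument "motion" is text: rows parted by semicolons, each of 7 numbers parted by spaces: the turn, a rotation vector about the tool's x, y, z in degrees, then the shift along the tool's x, y, z in m, then the opening in per cent of the stroke, from 0 (shut) to 100 (fully open). In form: wx wy wz tx ty tz hand; .... A call has 1 to 12 rows; each row shifts and turns the pose as measured when the row begins, along the tool's axes as they then stand; what a row does not reach is not made up. A row lasts 1/8 s, in which the tool goes at most 62.5 mm and 10.7 degrees, less where a joint would pass 70% of its speed; a pose out of reach is approached as far as the arm can. A call is refused whole if a number of a shift passes 0.0625 or a number of a turn 10.7, either way. A call with a gripper value outside its range is refused whole. The fingers move at their own pace and stop on an object; "newtons" is the grip in N (left out, the last holds). Time passes only in rows, so rows that do not move let the fingers close. It gives the time, the measured TCP pose, the force and the opening at its end, in the units of the state.
- get_state(): the state, without advancing time (a new reading comes with each control period).
- get_image(name): name is "side" or "top"; returns (picture, depth): 384x512x3 uint8, red, green, blue; 384x512 float32, m along the optical axis (not along the pixel's ray), 0 where there is no reading.
- camera_model(name): a dict with "camera_matrix" (3x3 intrinsics, pixels), "D" ([k1, k2, p1, p2, k3] as OpenCV has them; the pictures are not rectified), "cam_to_world" (4x4, takes a point from camera to world coordinates). Camera axes: x right, y up, looking along -z (the intrinsics and any distortion apply to the point x, -y, -z); pixel columns grow to the right and rows downward; lengths in m; the calibration is good to about 2 mm. A picture is of the moment at which its call begins. camera_model takes no time and is no camera call.
- sign_off(): hands the job in, once; it reports no verdict.
The state is a dict: "clock": time; "qpos": joint angles; "qd": joint speeds; "effort": joint torques, N m; "position": TCP position; "ee_rot": TCP orientation; "contact_force": force on the tool from outside, world axes, zero at the start; "moment": the same for the moment, N m; "width": finger opening in m.
Only numpy, scipy, OpenCV 4.12 (cv2) and the standard library are available. Lean on these libraries where they do the work, as an engineer would, in place of code of your own. Each camera call takes 0.05 s, during which the arm holds its last target.

TASK

Put the bushes and gauge blocks away in the wooden case. First stand the metal angle plate upright close behind the case as a prop and swing the lid up past upright so that it leans back on the plate (there is nothing else to stop it, and the hinges are strained if it goes far back). With the lid propped open, put every round bush into the left compartment (as the robot sees it) and every rectangular gauge block into the right one; then lower the lid gently until it is shut, never letting it drop, stand the angle plate back upright on the table well clear of the case, and leave the two V-blocks where they are.

Things in the scene. Friction and masses are not known exactly. Their poses are not given: they have to be found in the camera images.
- case: wooden case, fixed, 170 mm deep (its x) by 220 mm wide (its y) by 55 mm high without the lid, walls, divider and floor 6 mm thick. Origin at the centre of its underside; x points from the front (knob side) to the hinge side at the back, y to the left, z up. A divider (top 48 mm above the table) splits it into two compartments, each 158 mm (x) by 101 mm (y) inside
- left_compartment (a point): centre of the floor of the case's left compartment (on the case's +y side), 6 mm above the table; axes as the case's
- right_compartment (a point): centre of the floor of the case's right compartment (on the case's -y side), 6 mm above the table; axes as the case's
- case_lid (a joint): angle of the lid: 0 shut, 1.57 upright, at most 2.5; it turns about the case's y axis. Hardly any friction: let go below upright it falls shut, beyond upright it falls back until it meets something. The lid is an 8 mm thick wooden board, 170 by 220 mm, 0.25 kg, flush all round when shut
- case_lid_hinge (a point): point on the hinge line at the middle of the case's back top edge: 85 mm behind the case's centre, 55 mm above the table
- case_lid_handle (a point): grip point in the middle of the head of the lid's round steel knob: head 28 mm across, 16 mm thick, on a 12 mm stem. It stands 35 mm off the lid's outer face, 140 mm from the hinge line (30 mm from the lid's front edge), midway across; 98 mm above the table when shut. Pinched along the hinge direction it can turn between the fingers as the lid swings
- angle_plate: loose L-shaped aluminium angle plate, 0.6 kg, 70 x 70 mm, 115 mm high; origin at the centre of its underside. Upright: 12 mm thick, 70 mm wide, front face at x = -35 mm (own frame); the foot reaches back to x = +35 mm, a sloping brace at each side edge up to 80 mm height. With the front face 15 to 30 mm behind the case's back, foot away, the lid leans on its top edge at 1.68 to 1.93 rad
- plate_top (a point): middle of the top of the angle plate's upright, where it can be gripped across its 12 mm thickness (along its x): at x = -29 mm, z = 115 mm in the plate's frame; axes as the plate's
- bush_1_mid (a point): centre (half-way up) of a plain turned steel bush, a round collar standing on its end, without a flange; outside diameter 34 mm, height 22 mm, solid enough to grip across the outside anywhere. z axis along the bush's axis. May be absent (None)
- bush_3_mid (a point): centre (half-way up) of a plain turned steel bush, a round collar standing on its end, without a flange; outside diameter 30 mm, height 14 mm, solid enough to grip across the outside anywhere. z axis along the bush's axis. May be absent (None)
- bush_6_mid (a point): centre (half-way up) of a plain turned steel bush, a round collar standing on its end, with a wider flange at its foot (28 mm across the flange, narrower above); outside diameter 28 mm, height 18 mm, solid enough to grip across the outside anywhere. z axis along the bush's axis. May be absent (None)
- gauge_block_4_mid (a point): centre (half-way up) of a plain steel gauge block, a rectangular block standing upright: 16 mm thick along its own y, 30 mm along its own x, 35 mm tall along z. Grip it across the two wide faces (along its y). May be absent (None)
- gauge_block_5_mid (a point): centre (half-way up) of a plain steel gauge block, a rectangular block standing upright: 19 mm thick along its own y, 30 mm along its own x, 35 mm tall along z. Grip it across the two wide faces (along its y). May be absent (None)
- gauge_block_6_mid (a point): centre (half-way up) of a plain steel gauge block, a rectangular block standing upright: 22 mm thick along its own y, 30 mm along its own x, 35 mm tall along z. Grip it across the two wide faces (along its y). May be absent (None)
- v_block_1_mid (a point): centre (half-way up) of a steel V-block, 45 by 42 by 30 mm high, with a V groove in its top: a bystander among the parts, to be left alone
- v_block_2_mid (a point): centre (half-way up) of a second, like V-block: a bystander, to be left alone

How it is judged:
On the way, in this order (a step that is already met when the one before it is completed fails the run):
1. the lid stands open past upright, leaning on the angle plate, let go (value of joint case_lid between 1.6 and 2.05 rad and velocity of joint case_lid between -0.1 and 0.1 rad/s and contact force between angle_plate and case above 0.1 N and contact force between the fingers and case below 0.1 N and contact force between the fingers and angle_plate below 0.1 N), for 0.3 s.
2. every bush lies in the left and every gauge block in the right compartment, with the lid still propped open (x of bush_1_mid in the frame of left_compartment between -0.08 and 0.08 m and y of bush_1_mid in the frame of left_compartment between -0.05 and 0.05 m and z of each of bush_1_mid, bush_3_mid, bush_6_mid in the frame of left_compartment below 0.042 m and x of bush_3_mid in the frame of left_compartment between -0.08 and 0.08 m and y of bush_3_mid in the frame of left_compartment between -0.05 and 0.05 m and x of bush_6_mid in the frame of left_compartment between -0.08 and 0.08 m and y of bush_6_mid in the frame of left_compartment between -0.05 and 0.05 m and x of gauge_block_4_mid in the frame of right_compartment between -0.08 and 0.08 m and y of gauge_block_4_mid in the frame of right_compartment between -0.05 and 0.05 m and z of each of gauge_block_4_mid, gauge_block_5_mid, gauge_block_6_mid in the frame of right_compartment below 0.042 m and x of gauge_block_5_mid in the frame of right_compartment between -0.08 and 0.08 m and y of gauge_block_5_mid in the frame of right_compartment between -0.05 and 0.05 m and x of gauge_block_6_mid in the frame of right_compartment between -0.08 and 0.08 m and y of gauge_block_6_mid in the frame of right_compartment between -0.05 and 0.05 m and value of joint case_lid above 1.5 rad), for 0.2 s.
3. the lid is shut (value of joint case_lid below 0.06 rad), for 0.2 s.
At the end, for the whole second after the job is handed in: the lid is shut (within 0.06 rad), every bush present lies in the left and every gauge block present in the right compartment, and the angle plate stands upright (within 0.1 rad) and still on the table, its centre more than 180 mm from the case's centre (x of bush_1_mid in the frame of left_compartment between -0.08 and 0.08 m and y of bush_1_mid in the frame of left_compartment between -0.05 and 0.05 m and z of each of bush_1_mid, bush_3_mid, bush_6_mid in the frame of left_compartment below 0.042 m and x of bush_3_mid in the frame of left_compartment between -0.08 and 0.08 m and y of bush_3_mid in the frame of left_compartment between -0.05 and 0.05 m and x of bush_6_mid in the frame of left_compartment between -0.08 and 0.08 m and y of bush_6_mid in the frame of left_compartment between -0.05 and 0.05 m and x of gauge_block_4_mid in the frame of right_compartment between -0.08 and 0.08 m and y of gauge_block_4_mid in the frame of right_compartment between -0.05 and 0.05 m and z of each of gauge_block_4_mid, gauge_block_5_mid, gauge_block_6_mid in the frame of right_compartment below 0.042 m and x of gauge_block_5_mid in the frame of right_compartment between -0.08 and 0.08 m and y of gauge_block_5_mid in the frame of right_compartment between -0.05 and 0.05 m and x of gauge_block_6_mid in the frame of right_compartment between -0.08 and 0.08 m and y of gauge_block_6_mid in the frame of right_compartment between -0.05 and 0.05 m and value of joint case_lid below 0.06 rad and angle between angle_plate's own z axis and vertical below 0.1 rad and height (world z) of angle_plate between -0.008 and 0.008 m and horizontal distance between angle_plate and case above 0.18 m and linear speed of angle_plate below 0.02 m/s); the robot touches nothing.
It fails at once if the lid is thrown back beyond 2.15 rad and strains its hinges (value of joint case_lid above 2.15 rad).
It fails at once if the lid is dropped (it closes faster than 3 rad/s) (velocity of joint case_lid below -3 rad/s).
It fails at once if a V-block is moved more than 30 mm (distance of any of v_block_1_mid, v_block_2_mid from where it was at the start of the episode above 0.03 m).
Of bush_1, bush_3, bush_6, gauge_block_4, gauge_block_5, gauge_block_6 only 4 to 6 are there at a start; the rules pass over those that are not, and their reading is None.
At some moment in a run one of bush_1, bush_3, bush_6 may be knocked a few centimetres aside while the robot is not near it.
It also fails if it takes over 208 s, if anything falls off the work surface, if the arm or the gripper's body presses on something with over 40 N, if the wrist force passes 120 N, or if a joint passes its speed limit or range.

## Working session

There is one attempt and no reset: what is moved stays moved. The work goes in short steps, Python scripts to look and compute and a tool call to move; the robot and the scene stay as the last step left them, time stands still between calls to the robot, and variables do not carry over. Pictures are saved under pics/ and viewed, and the job is handed in when it is done.

Besides the shell and the picture viewer there is one more tool, called as name(argument=value, ...), one argument or row to a line, values as JSON. drive_tool: Moves the arm, as the interface text tells. Its arguments: {"type":"object","properties":{"motion":{"type":"string"},"newtons":{"type":"number"}},"required":["motion"]}

```bash
mkdir -p pics; ls; python3 - <<'E'
from rig import *
import cv2,numpy as np
print(get_state())
for n in("side","top"):
    im,d=get_image(n); cv2.imwrite(f"pics/{n}0.png",im[:,:,::-1]); np.savez(f"{n}0.npz",im=im,d=d)
    m=camera_model(n); print(n,{k:np.round(v,4).tolist() for k,v in m.items()})
E
```

```text
pics
{'clock': 0.0, 'qpos': array([ 1.04702441e+00,  2.76616968e-01,  1.50613073e+00,  2.00022237e-05,
        1.36070589e+00, -1.21036129e-01]), 'qd': array([-4.23150276e-04,  8.86665712e-06,  1.49138089e-03,  2.72362813e-04,
        7.06607393e-04, -7.11409444e-04]), 'effort': array([ 1.84158052e-03, -4.16775584e+01, -2.45805556e+01, -4.12505358e-05,
        1.10430308e-02, -1.66615376e-05]), 'position': array([0.22509048, 0.52848599, 0.20382819]), 'ee_rot': array([-3.04092226e-04,  2.00011740e-01,  9.79793059e-01, -8.79429166e-04]), 'contact_force': array([-0.22603481, -0.51446561, -0.30043838]), 'moment': array([ 0.02496056, -0.0399533 , -0.00011526]), 'width': 0.08513863076762725}
side {'camera_matrix': [[346.8013, 0.0, 254.5234], [0.0, 346.8013, 189.8393], [0.0, 0.0, 1.0]], 'D': [0.0299, 0.0, 0.0, 0.0, 0.0], 'cam_to_world': [[-0.9052, 0.291, -0.3097, 0.2528], [-0.4249, -0.6143, 0.6649, 0.6931], [0.0032, 0.7335, 0.6797, 0.6515], [0.0, 0.0, 0.0, 1.0]]}
top {'camera_matrix': [[425.8456, 0.0, 250.3832], [0.0, 425.8456, 189.1455], [0.0, 0.0, 1.0]], 'D': [-0.0033, 0.0, 0.0, 0.0, 0.0], 'cam_to_world': [[0.0238, 0.991, -0.132, 0.4165], [-0.9996, 0.0255, 0.0116, 0.14], [0.0148, 0.1317, 0.9912, 1.0279], [0.0, 0.0, 0.0, 1.0]]}
```

View pics/top0.png

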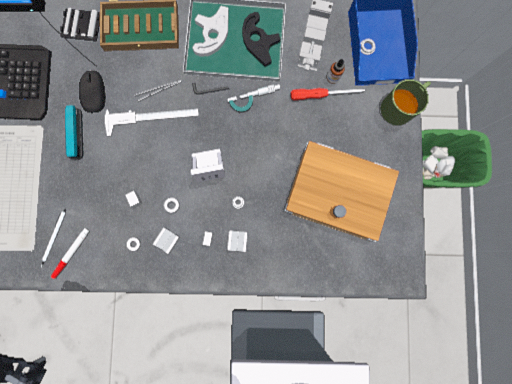

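View pics/side0.png

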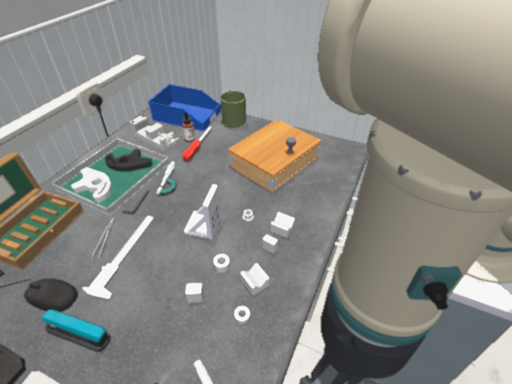

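```bash
cat > h.py <<'E'
import numpy as np,cv2
from rig import *
CM={n:camera_model(n) for n in("side","top")}
def ray(n,px):
    m=CM[n]; p=cv2.undistortPoints(np.array([[px]],float),m["camera_matrix"],np.array(m["D"]))[0,0]
    T=np.array(m["cam_to_world"]); return T[:3,3],T[:3,:3]@np.array([p[0],-p[1],-1])
def plane(n,px,z):
    o,d=ray(n,px); return o+d*(z-o[2])/d[2]
def dep(n,px,D):
    o,d=ray(n,px); return o+d*D
def cloud(n,D):
    m=CM[n];h,w=D.shape
    g=np.stack(np.meshgrid(np.arange(w),np.arange(h)),-1).reshape(-1,1,2).astype(float)
    p=cv2.undistortPoints(g,np.array(m["camera_matrix"]),np.array(m["D"])).reshape(-1,2)
    T=np.array(m["cam_to_world"]); dirs=np.c_[p[:,0],-p[:,1],-np.ones(len(p))]@T[:3,:3].T
    P=T[:3,3]+dirs*D.reshape(-1,1); P[D.reshape(-1)==0]=np.nan
    return P.reshape(h,w,3)
def proj(n,P):
    m=CM[n];T=np.linalg.inv(np.array(m["cam_to_world"])); q=T[:3,:3]@P+T[:3,3]
    return cv2.projectPoints(np.array([[q[0],-q[1],-q[2]]]),np.zeros(3),np.zeros(3),np.array(m["camera_matrix"]),np.array(m["D"]))[0].ravel()
def grab(tag):
    out={}
    for n in("side","top"):
        im,d=get_image(n); cv2.imwrite(f"pics/{n}{tag}.png",im[:,:,::-1]); np.savez(f"{n}{tag}.npz",im=im,d=d); out[n]=(im,d)
    return out
def crop(name,x0,y0,x1,y1,s,out):
    im=cv2.imread(f"pics/{name}.png")[y0:y1,x0:x1]; cv2.imwrite(f"pics/{out}.png",cv2.resize(im,None,fx=s,fy=s,interpolation=cv2.INTER_CUBIC))
E
python3 - <<'E'
from h import *
crop("top0",110,130,270,270,5,"c1"); crop("top0",270,130,420,250,5,"c2");crop("side0",160,110,360,330,3,"c3")
d=np.load("top0.npz")["d"]; P=cloud("top",d)
for px in[(133,199),(171,205),(238,202),(133,244),(166,240),(207,239),(237,241),(207,155),(207,172),(339,212),(313,144),(398,172),(378,240),(287,208),(280,180),(280,280),(425,200),(20,370)]:
    print(px,np.round(P[px[1],px[0]],4), d[px[1],px[0]])
E
```

```text
(133, 199) [0.5183 0.4014 0.0371] 0.9924553
(171, 205) [ 5.099e-01  3.189e-01 -2.000e-04] 1.0292342
(238, 202) [ 0.5214  0.1573 -0.0019] 1.0343629
(133, 244) [0.4143 0.4043 0.0018] 1.0136814
(166, 240) [0.4255 0.3237 0.0166] 1.0013741
(207, 239) [0.43   0.2262 0.032 ] 0.9878586
(237, 241) [0.4272 0.1568 0.0167] 1.0034282
(207, 155) [0.6328 0.2355 0.0119] 1.034418
(207, 172) [0.5739 0.2248 0.1111] 0.9285132
(339, 212) [ 0.4944 -0.0655  0.1025] 0.9298358
(313, 144) [ 0.6545 -0.0142  0.0635] 0.9890626
(398, 172) [ 0.5935 -0.2109  0.0645] 0.98228574
(378, 240) [ 0.4366 -0.1641  0.0581] 0.9674051
(287, 208) [0.5041 0.0442 0.0616] 0.97043467
(280, 180) [5.778e-01 5.620e-02 4.000e-04] 1.0406607
(280, 280) [ 0.3378  0.0524 -0.003 ] 1.0123906
(425, 200) [ 0.6269 -0.6228 -0.7574] 1.8061112
(20, 370) [0.2104 0.4939 0.3085] 0.6817221
```

View pics/c1.png

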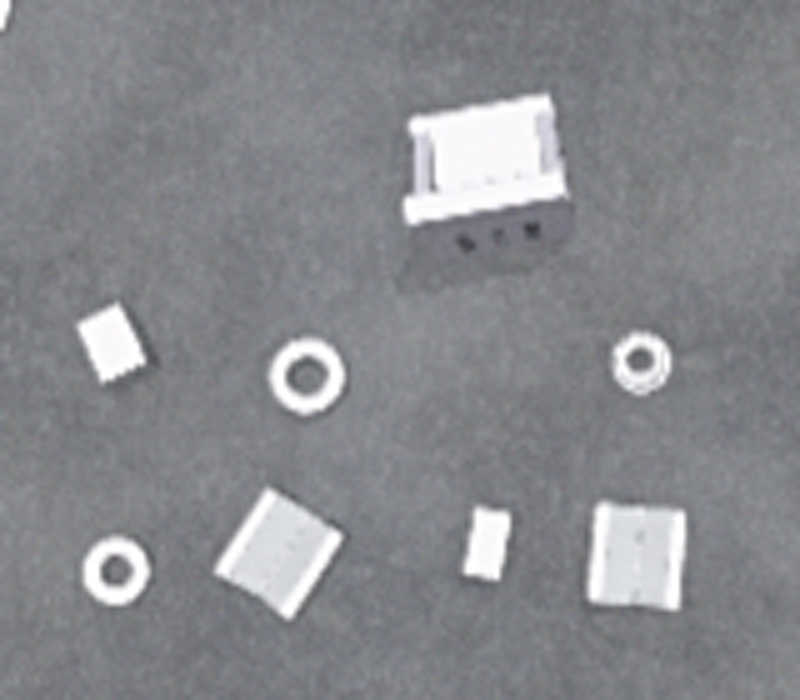

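View pics/c3.png

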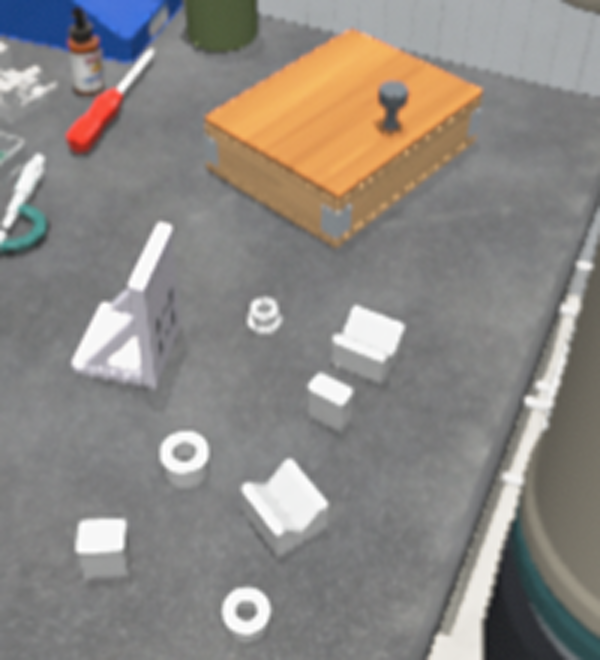

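```bash
cat > meas.py <<'E'
from h import *
def bright(im,D,n):
    P=cloud(n,D); hsv=cv2.cvtColor(im,cv2.COLOR_RGB2HSV)
    return P,hsv
E
python3 - <<'E'
from h import *
z=np.load("top0.npz"); im,d=z["im"],z["d"]; P=cloud("top",d); hsv=cv2.cvtColor(im,cv2.COLOR_RGB2HSV)
# case
m=((hsv[...,0]>5)&(hsv[...,0]<25)&(hsv[...,1]>90)&(P[...,2]>0.045)&(P[...,1]<0.1)&(P[...,0]<0.75)).astype(np.uint8)
m=cv2.morphologyEx(m,cv2.MORPH_CLOSE,np.ones((15,15)))
cs,_=cv2.findContours(m,cv2.RETR_EXTERNAL,cv2.CHAIN_APPROX_NONE); c=max(cs,key=cv2.contourArea)
W=np.array([plane("top",p[0],0.063)[:2] for p in c]).astype(np.float32)
r=cv2.minAreaRect(W); print("lid rect",r); print(cv2.boxPoints(r))
print("med lid z",np.median(P[m>0][:,2]))
k=(m>0)&(P[...,2]>0.09); print("knob",k.sum(),P[k].mean(0))
# white parts
m=((hsv[...,1]<40)&(hsv[...,2]>150)).astype(np.uint8); m[:140]=0;m[:,:115]=0;m[262:]=0;m[:,265:]=0
n,l,s,ce=cv2.connectedComponentsWithStats(m)
for i in range(1,n):
    if s[i,4]<20: continue
    q=P[l==i]; ctr=ce[i]
    cs,_=cv2.findContours((l==i).astype(np.uint8),cv2.RETR_EXTERNAL,cv2.CHAIN_APPROX_NONE)
    zt=np.nanpercentile(q[:,2],90)
    W=np.array([plane("top",p[0],zt)[:2] for p in cs[0]]).astype(np.float32); r=cv2.minAreaRect(W)
    print(np.round(ctr,1),s[i,4],"zt",round(float(zt),4),"ctr",np.round(r[0],4),"size",np.round(r[1],4),"ang",round(r[2],1))
for px in [(300,94),(312,94),(330,93),(345,92),(362,92),(385,102),(400,120)]: print(px,P[px[1],px[0]])
E
```

```text
lid rect ((0.5477322340011597, -0.08211354911327362), (0.2204151302576065, 0.17141973972320557), 72.34394836425781)
[[ 0.43263358 -0.16113374]
 [ 0.59597844 -0.2131257 ]
 [ 0.6628309  -0.00309336]
 [ 0.49948603  0.04889861]]
med lid z nan
knob 137 [ 0.49914823 -0.06758562  0.10488665]
[206.5 161.3] 659 zt 0.1154 ctr [0.597  0.2295] size [0.0479 0.0727] ang 11.5
[131.5 198.1] 144 zt 0.0371 ctr [0.5201 0.4048] size [0.0319 0.0246] ang 28.7
[170.9 204.4] 150 zt 0.0241 ctr [0.5089 0.3147] size [0.0355 0.0347] ang 47.0
[237.8 202.1] 112 zt 0.0193 ctr [0.5193 0.1569] size [0.0287 0.0286] ang 1.5
[165.3 240. ] 387 zt 0.0309 ctr [0.4251 0.3229] size [0.0442 0.0469] ang 58.5
[206.8 238.1] 114 zt 0.0378 ctr [0.432  0.2261] size [0.0185 0.0319] ang 80.8
[236.7 240.5] 390 zt 0.0311 ctr [0.4282 0.1566] size [0.0452 0.0467] ang 87.0
[132.4 243.6] 124 zt 0.0157 ctr [0.4155 0.402 ] size [0.0303 0.0307] ang 1.4
(300, 94) [0.78710283 0.01270154 0.02925702]
(312, 94) [ 0.78918016 -0.01718836  0.02599527]
(330, 93) [ 0.79571806 -0.06288917  0.01886537]
(345, 92) [ 0.80079335 -0.10099328  0.01517799]
(362, 92) [ 0.80715064 -0.14713918  0.00178251]
(385, 102) [ 0.76844836 -0.19144046  0.04175167]
(400, 120) [ 0.72278673 -0.22464209  0.04763798]
```

View pics/c2.png

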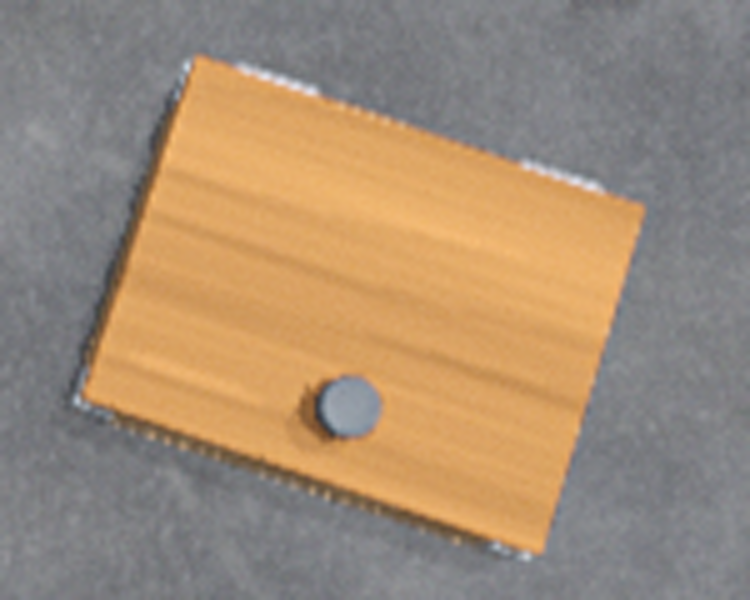

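```bash
cat >> h.py <<'E'
def tooldelta(target,psi=None,st=None):
    """remaining: tool-frame shift to world target with tool pointing down, yaw psi(deg) of tool y"""
    from scipy.spatial.transform import Rotation as R
    st=st or get_state(); w,x,y,z=st["ee_rot"]; M=R.from_quat([x,y,z,w]).as_matrix()
    cur=np.degrees(np.arctan2(M[1,1],M[0,1])); tilt=np.degrees(np.arccos(-M[2,2]))
    sh=M.T@(np.array(target)-st["position"])
    out=dict(pos=np.round(st["position"],4),psi=round(cur,2),tilt=round(tilt,2),shift_now=np.round(sh,4),t=round(st["clock"],2))
    if psi is not None:
        d=(psi-cur+180)%360-180
        a=np.radians(psi); Ry=np.array([np.cos(a),np.sin(a),0]);Rz=np.array([0,0,-1.]);Rx=np.cross(Ry,Rz)
        T=np.c_[Rx,Ry,Rz]; out["shift_after_turn"]=np.round(T.T@(np.array(target)-st["position"]),4)
        rv=R.from_matrix(M.T@T).as_rotvec(degrees=True); out["turn"]=np.round(rv,2)
    return out
E
python3 - <<'E'
from h import *
P=cloud("top",np.load("top0.npz")["d"])
Q=P[135:185,185:230].reshape(-1,3)
q=Q[(Q[:,2]>0.108)&(Q[:,2]<0.125)]
print(len(q),q.mean(0)); 
c=q[:,:2].mean(0);u,s,v=np.linalg.svd(q[:,:2]-c); d=v[0]*np.sign(v[0][1]); print("ydir",d,np.degrees(np.arctan2(-d[0],d[1])))
t=(q[:,:2]-c)@d; n=(q[:,:2]-c)@np.array([d[1],-d[0]]); print(t.min(),t.max(),np.percentile(n,[2,50,98]))
print("mid",c+d*(t.min()+t.max())/2)
# side
P=cloud("side",np.load("side0.npz")["d"]);Q=P[180:245,180:225].reshape(-1,3)
q=Q[(Q[:,2]>0.112)&(Q[:,2]<0.125)];print(len(q),q.mean(0));c=q[:,:2].mean(0);u,s,v=np.linalg.svd(q[:,:2]-c);d=v[0]*np.sign(v[0][1]);t=(q[:,:2]-c)@d
print(np.degrees(np.arctan2(-d[0],d[1])),t.min(),t.max(),c+d*(t.min()+t.max())/2)
print(tooldelta([0.573,0.227,0.2],11))
E
```

```text
187 [0.57907045 0.22570199 0.11431402]
ydir [-0.21485834  0.97664522] 12.407216467857182
-0.034786269746534586 0.03502585373099469 [-0.00537571 -0.00014212  0.00630137]
mid [0.57904471 0.22581898]
123 [0.58038589 0.22713932 0.11560963]
11.748720023925943 -0.03880927486079465 0.03201631601397021 [0.58107748 0.22381399]
{'pos': array([0.2251, 0.5286, 0.2039]), 'psi': np.float64(66.92), 'tilt': np.float64(0.09), 'shift_now': array([-0.4382, -0.1411,  0.0041]), 't': 0.1, 'shift_after_turn': array([-0.3624,  0.2839,  0.0039]), 'turn': array([-9.000e-02,  3.000e-02,  5.592e+01])}
```

drive_tool(
  motion="0 0 9.2 0 0 0 60; 0 0 9.2 0 0 0 60; 0 0 9.2 0 0 0 60; 0 0 9.2 0 0 0 60; 0 0 9.2 0 0 0 60; 0 0 9.2 0 0 0 60",
  newtons=40,
)

```text
clock: 0.85
position: [0.224, 0.5265, 0.2005]
ee_rot: [0.001, 0.643, 0.765, -0.004]
contact_force: [0.6, -0.3, 0.9]
width: 0.0513
```

```bash
python3 -c "
from h import *
print(tooldelta([0.579,0.225,0.2],12))"
```

```text
{'pos': array([0.224 , 0.5265, 0.2005]), 'psi': np.float64(9.9), 'tilt': np.float64(0.52), 'shift_now': array([-0.3581,  0.2979,  0.0013]), 't': 0.85, 'shift_after_turn': array([-0.3687,  0.2846,  0.0005]), 'turn': array([-0.34,  0.39, -2.1 ])}
```

drive_tool(
  motion="-0.3 0.4 -2.1 -0.036 0.029 0 60; 0 0 0 -0.036 0.029 0 60; 0 0 0 -0.036 0.029 0 60; 0 0 0 -0.036 0.029 0 60; 0 0 0 -0.036 0.029 0 60; 0 0 0 -0.036 0.029 0 60; 0 0 0 -0.036 0.029 0 60; 0 0 0 -0.036 0.029 0 60; 0 0 0 -0.036 0.029 0 60; 0 0 0 0 0 0 60",
)

```text
clock: 2.1
position: [0.5536, 0.2542, 0.1945]
ee_rot: [-0.002, 0.628, 0.778, -0.004]
contact_force: [-1.0, 1.1, 0.6]
width: 0.0514
```

```bash
python3 -c "
from h import *
print(tooldelta([0.579,0.225,0.2],12))"
```

```text
{'pos': array([0.5536, 0.2542, 0.1945]), 'psi': np.float64(12.17), 'tilt': np.float64(0.45), 'shift_now': array([-0.0339,  0.0186, -0.0056]), 't': 2.1, 'shift_after_turn': array([-0.0338,  0.0187, -0.0055]), 'turn': array([-0.44,  0.1 ,  0.17])}
```

drive_tool(
  motion="-0.4 0 0 -0.017 0.009 0 60; 0 0 0 -0.017 0.009 0 60; 0 0 0 0 0 0.03 60; 0 0 0 0 0 0.025 60; 0 0 0 0 0 0 60",
)

```text
clock: 2.72
position: [0.5796, 0.2224, 0.1385]
ee_rot: [0.001, 0.627, 0.779, -0.001]
contact_force: [0.3, 0.4, 0.4]
width: 0.0509
```

```bash
python3 -c "
from h import *
print(tooldelta([0.579,0.225,0.082],12))
grab('1'); crop('top1',150,90,290,220,5,'c4');crop('side1',130,130,290,270,5,'c5')"
```

```text
{'pos': array([0.5796, 0.2224, 0.1385]), 'psi': np.float64(12.29), 'tilt': np.float64(0.13), 'shift_now': array([ 0.0028, -0.    ,  0.0565]), 't': 2.73, 'shift_after_turn': array([ 0.0027, -0.    ,  0.0565]), 'turn': array([0.  , 0.13, 0.29])}
```

View pics/c4.png

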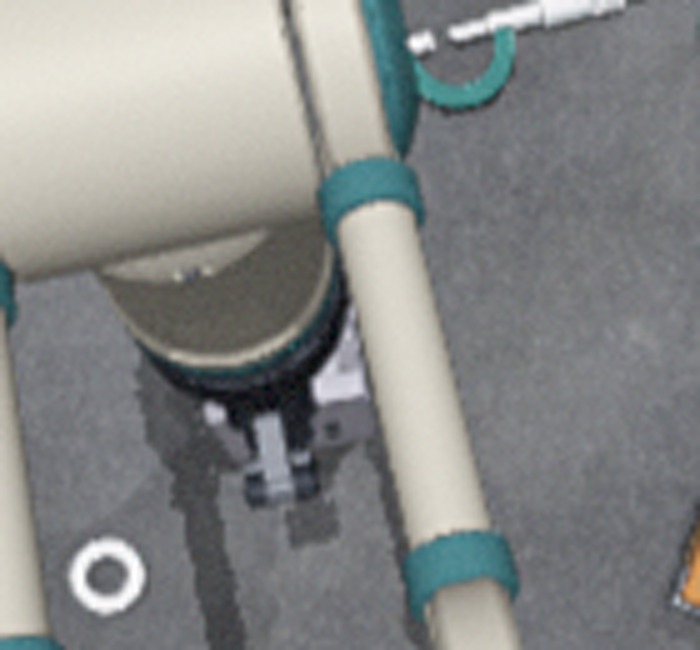

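View pics/c5.png

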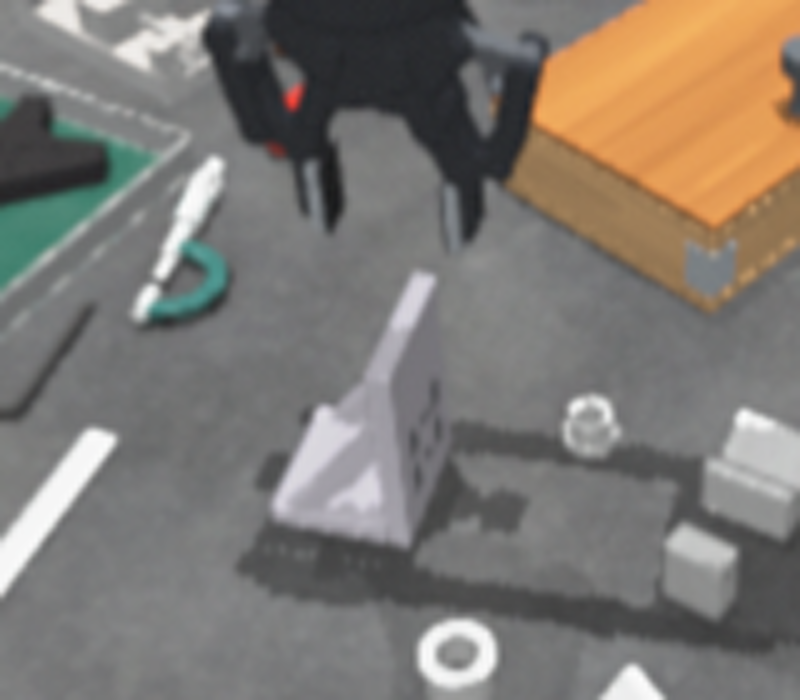

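Hand is centred over the plate's upright (the top edge at about (412,330) of the enlarged side view lies between the two fingers). I descend and grip.

drive_tool(
  motion="0 0 0 0.001 0 0.028 60; 0 0 0 0.001 0 0.027 60; 0 0 0 0 0 0 60; 0 0 0 0 0 0 0; 0 0 0 0 0 0 0; 0 0 0 0 0 0 0; 0 0 0 0 0 0 0; 0 0 0 0 0 0 0",
  newtons=60,
)

```text
clock: 3.82
position: [0.5883, 0.2272, 0.0959]
ee_rot: [0.008, 0.627, 0.779, 0.009]
contact_force: [0.2, -0.7, 1.0]
width: -0.0001
```

drive_tool(
  motion="0 0 0 0 0 -0.03 0; 0 0 0 0 0 -0.03 0; 0 0 0 0 0 -0.03 0; 0 0 0 0 0 0 0",
)

```text
clock: 4.32
position: [0.5856, 0.2266, 0.1874]
ee_rot: [0.007, 0.627, 0.779, 0.008]
contact_force: [0.2, -0.1, 0.1]
width: 0.0002
```

```bash
python3 -c "
from h import *
ux=np.array([.953,-.303])
c=np.array([.5477,-.0821])+ux*.113
print(c)
print(tooldelta([c[0],c[1],0.19],-17.7), get_state()['width'])
grab('2'); crop('side2',130,90,330,270,4,'c6')"
```

```text
[ 0.655389 -0.116339]
{'pos': array([0.5856, 0.2266, 0.1874]), 'psi': np.float64(12.38), 'tilt': np.float64(1.26), 'shift_now': array([-0.3499, -0.0053, -0.0022]), 't': 4.33, 'shift_after_turn': array([-0.3055,  0.1708, -0.0026]), 'turn': array([ 1.25, -0.25, 30.08])} 0.0001613491025361079
```

View pics/c6.png

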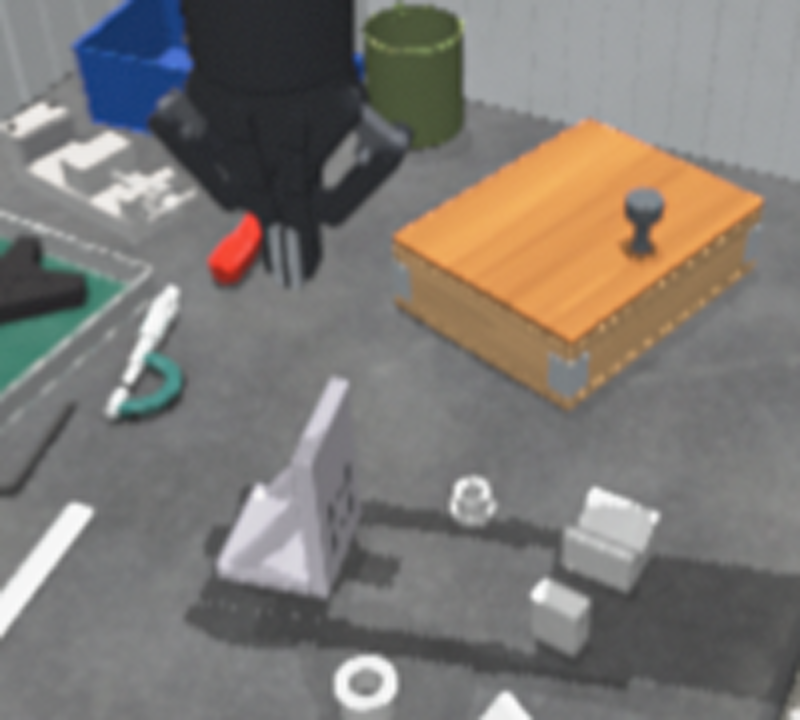

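```bash
cat >> h.py <<'E'
def plate(tag,zlo=.106,box=None):
    for n in("top","side"):
        P=cloud(n,np.load(f"{n}{tag}.npz")["d"]);im=np.load(f"{n}{tag}.npz")["im"].astype(int)
        Q=P.reshape(-1,3);I=im.reshape(-1,3)
        k=(Q[:,2]>zlo)&(Q[:,2]<.125)&(I.max(1)-I.min(1)<40)&(I.min(1)>110)
        if box: k&=(Q[:,0]>box[0])&(Q[:,0]<box[1])&(Q[:,1]>box[2])&(Q[:,1]<box[3])
        q=Q[k]
        if len(q)<10: print(n,"none",len(q)); continue
        c=q[:,:2].mean(0);u,s,v=np.linalg.svd(q[:,:2]-c);d=v[0]*np.sign(v[0][1]);t=(q[:,:2]-c)@d
        print(n,len(q),"yaw",np.degrees(np.arctan2(-d[0],d[1])),t.min(),t.max(),"mid",c+d*(t.min()+t.max())/2,"mean",q.mean(0))
E
python3 - <<'E'
from h import *
for t in "02": plate(t,box=(.5,.68,.15,.3))
E
```

```text
top 190 yaw 12.50791290355106 -0.03492858010527534 0.034895099811514535 mid [0.57896543 0.22580123] mean [0.5789618  0.22581757 0.11419947]
side 154 yaw 11.556539366585653 -0.04118542887471329 0.03047255313954632 mid [0.58037436 0.22410483] mean [0.57930127 0.22935268 0.11431462]
top 86 yaw 12.848438729381662 -0.02226300300670746 0.04590494279999679 mid [0.57914617 0.2266697 ] mean [0.58177483 0.21514471 0.11490295]
side 159 yaw 11.732505808617786 -0.04072352491286404 0.03130307726791026 mid [0.58028485 0.224231  ] mean [0.57932706 0.22884282 0.11406047]
```

View pics/top2.png

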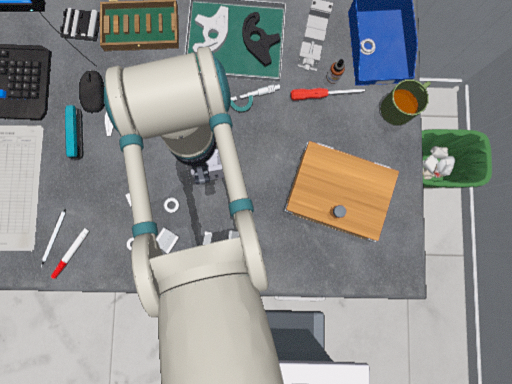

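drive_tool(
  motion="0.6 0 0 0 -0.004 0 60; 0.6 0 0 0 -0.003 0 60; 0 0 0 0 0 0.02 60; 0 0 0 0 0 0.02 60; 0 0 0 0 0 0 60",
)

```text
clock: 5.05
position: [0.5729, 0.2235, 0.1383]
ee_rot: [-0.004, 0.627, 0.779, -0.007]
contact_force: [-0.3, -0.2, -0.2]
width: 0.0511
```

```bash
python3 -c "
from h import *
print(tooldelta([0.5795,0.225,0.08],12.3), get_state()['width'])"
```

```text
{'pos': array([0.5729, 0.2235, 0.1383]), 'psi': np.float64(12.37), 'tilt': np.float64(0.96), 'shift_now': array([0.0002, 0.0078, 0.0582]), 't': 5.05, 'shift_after_turn': array([0.0001, 0.0068, 0.0583]), 'turn': array([-0.95,  0.12,  0.07])} 0.05113332467197102
```

drive_tool(
  motion="-0.9 0 0 0 0.006 0 60; 0 0 0 0 0 0 60; 0 0 0 0 0 0.02 60; 0 0 0 0 0 0 60; 0 0 0 0 0 0.02 60; 0 0 0 0 0 0 60",
)

```text
clock: 5.8
position: [0.5828, 0.2257, 0.1028]
ee_rot: [0.003, 0.627, 0.779, 0.003]
contact_force: [0.3, 1.0, 0.2]
width: 0.0513
```

```bash
python3 -c "
from h import *
print(tooldelta([0.5795,0.225,0.08],12.3), get_state()['width'])"
```

```text
{'pos': array([0.5828, 0.2257, 0.1028]), 'psi': np.float64(12.38), 'tilt': np.float64(0.52), 'shift_now': array([ 0.    , -0.0036,  0.0228]), 't': 5.8, 'shift_after_turn': array([-0.    , -0.0034,  0.0228]), 'turn': array([0.51, 0.1 , 0.08])} 0.05126087128757096
```

drive_tool(
  motion="0.3 0 0 0 -0.003 0 60; 0 0 0 0 0 0.015 60; 0 0 0 0 0 0 60; 0 0 0 0 0 0.01 60; 0 0 0 0 0 0 60;0 0 0 0 0 0 60",
)

```text
clock: 6.55
position: [0.5818, 0.2256, 0.0793]
ee_rot: [0.003, 0.627, 0.779, 0.003]
contact_force: [-0.4, 0.7, -1.0]
width: 0.0513
```

```bash
python3 -c "
from h import *
print(tooldelta([0.5795,0.225,0.08],12.3), get_state()['width'])
grab('3'); crop('side3',130,90,330,270,4,'c7')"
```

```text
{'pos': array([0.5818, 0.2256, 0.0793]), 'psi': np.float64(12.38), 'tilt': np.float64(0.49), 'shift_now': array([-0.0001, -0.0024, -0.0007]), 't': 6.55, 'shift_after_turn': array([-0.0001, -0.0024, -0.0007]), 'turn': array([0.49, 0.08, 0.08])} 0.05126314582458182
```

View pics/c7.png

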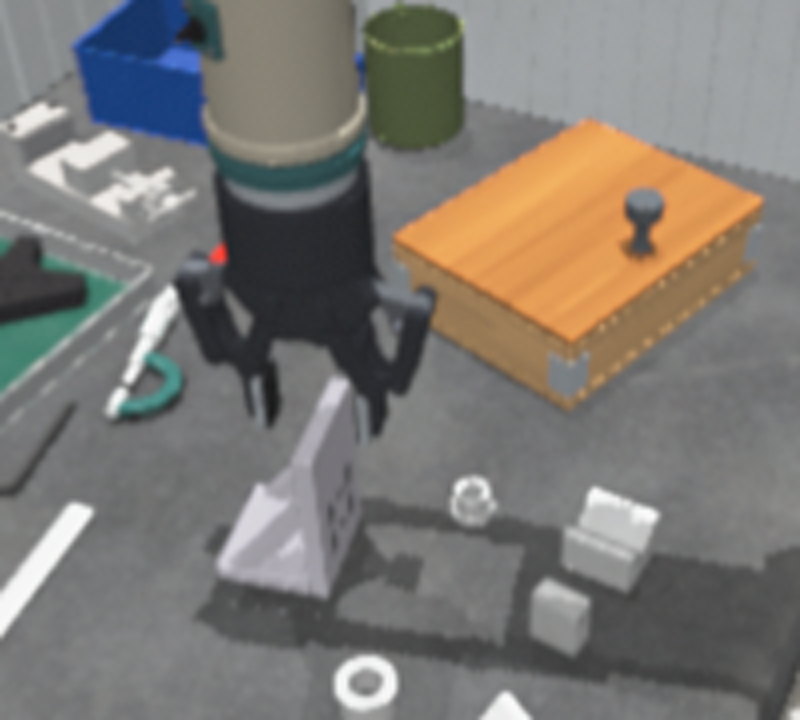

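drive_tool(
  motion="0.5 0 0 0 -0.002 0 60; 0 0 0 0 0 0.003 25; 0 0 0 0 0 0 10; 0 0 0 0 0 0 0; 0 0 0 0 0 0 0",
  newtons=60,
)

```text
clock: 7.28
position: [0.5804, 0.2253, 0.0768]
ee_rot: [0.001, 0.627, 0.779, -0.0]
contact_force: [0.7, 0.0, -0.4]
width: 0.0102
```

```bash
python3 -c "
from h import *
print(tooldelta([0.5795,0.225,0.08],12.3), get_state()['width'])
grab('4'); crop('side4',130,90,330,270,4,'c8')"
```

```text
{'pos': array([0.5804, 0.2253, 0.0768]), 'psi': np.float64(12.37), 'tilt': np.float64(0.09), 'shift_now': array([-0.0001, -0.0009, -0.0032]), 't': 7.28, 'shift_after_turn': array([-0.0001, -0.0009, -0.0032]), 'turn': array([0.05, 0.07, 0.07])} 0.010200278695586054
```

View pics/c8.png

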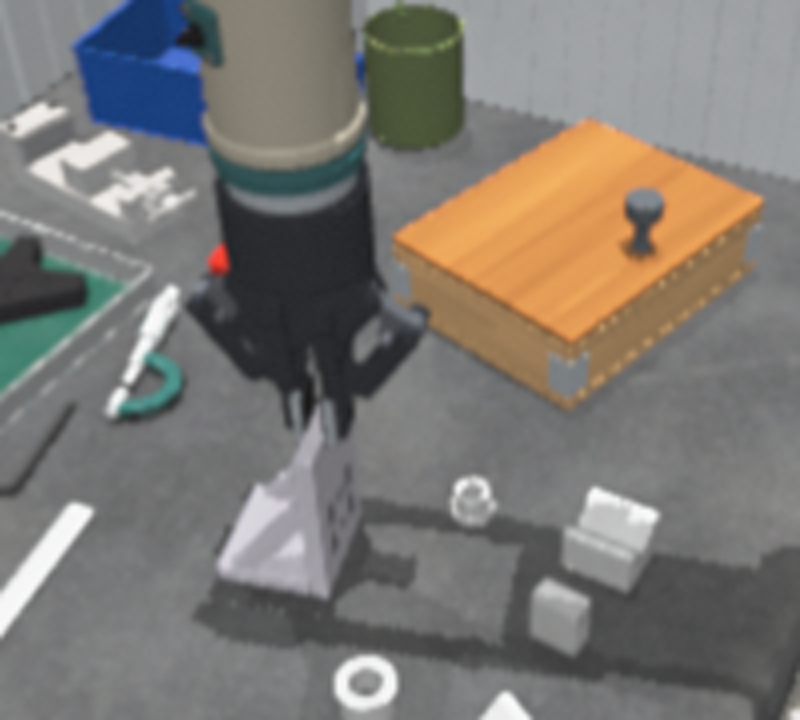

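drive_tool(
  motion="0 0 0 0 0 -0.02 0; 0 0 0 0 0 -0.025 0; 0 0 0 0 0 -0.025 0; 0 0 0 0 0 -0.02 0; 0 0 0 0 0 -0.01 0; 0 0 0 0 0 0 0; 0 0 0 0 0 0 0",
)

```text
clock: 8.25
position: [0.5709, 0.223, 0.1671]
ee_rot: [-0.008, 0.627, 0.779, -0.012]
contact_force: [-0.4, -0.7, -7.1]
width: 0.01
```

```bash
python3 -c "
from h import *
print(tooldelta([.6554,-.1163,0.18],-17.7), get_state()['width'])
grab('5'); crop('side5',130,90,330,270,4,'c9')"
```

```text
{'pos': array([0.5709, 0.223 , 0.1671]), 'psi': np.float64(12.38), 'tilt': np.float64(1.61), 'shift_now': array([-0.3496,  0.0094, -0.0123]), 't': 8.25, 'shift_after_turn': array([-0.2976,  0.1836, -0.0129]), 'turn': array([-1.53,  0.56, 30.08])} 0.010031605334122206
```

View pics/c9.png

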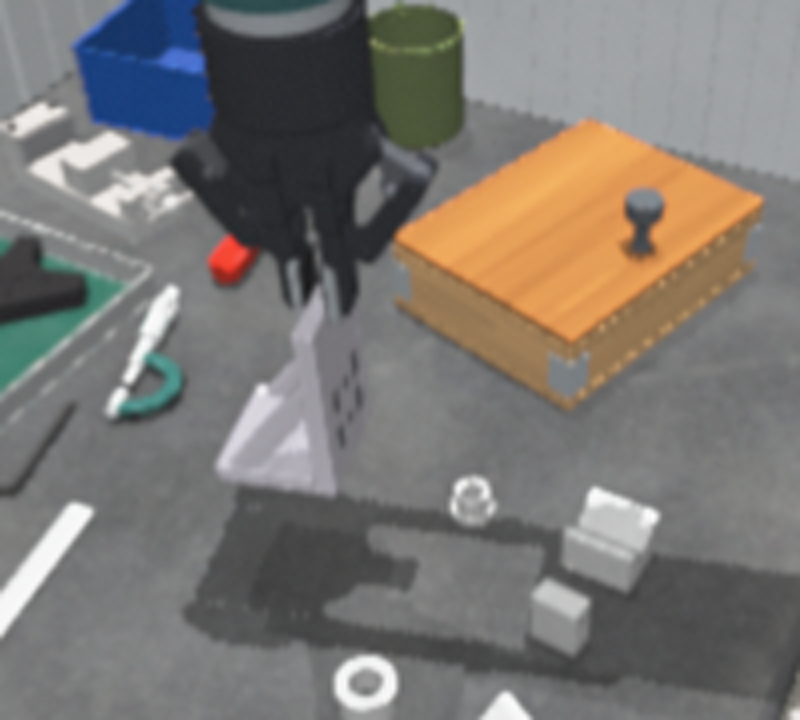

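drive_tool(
  motion="-0.8 0.3 0 0 0 -0.015 0; 0 0 0 0 0 0 0; 0 0 7 0 0 0 0; 0 0 7 0 0 0 0; 0 0 7 0 0 0 0; 0 0 6 0 0 0 0; 0 0 0 0 0 0 0; 0 0 0 0 0 0 0",
)

```text
clock: 9.35
position: [0.5712, 0.223, 0.1838]
ee_rot: [-0.004, 0.795, 0.606, -0.005]
contact_force: [-0.7, -0.5, -6.3]
width: 0.0099
```

```bash
python3 -c "
from h import *
print(tooldelta([.6554,-.1163,0.18],-17.7), get_state()['width'])"
```

```text
{'pos': array([0.5712, 0.223 , 0.1838]), 'psi': np.float64(-15.37), 'tilt': np.float64(0.72), 'shift_now': array([-0.3048,  0.1712,  0.0025]), 't': 9.35, 'shift_after_turn': array([-0.2976,  0.1834,  0.0038]), 'turn': array([-0.7 ,  0.16,  2.33])} 0.00988530698890258
```

drive_tool(
  motion="-0.4 0 1.5 0 0 0 0; 0 0 0 -0.03 0.018 0 0; 0 0 0 -0.03 0.018 0 0; 0 0 0 -0.03 0.018 0 0; 0 0 0 -0.03 0.018 0 0; 0 0 0 -0.03 0.018 0 0; 0 0 0 -0.03 0.018 -0.003 0; 0 0 0 -0.03 0.018 -0.003 0; 0 0 0 -0.03 0.018 -0.003 0; 0 0 0 -0.03 0.018 0 0; 0 0 0 0 0 0 0; 0 0 0 0 0 0 0",
)

```text
clock: 10.85
position: [0.6497, -0.0907, 0.1924]
ee_rot: [-0.001, 0.803, 0.596, -0.002]
contact_force: [0.1, -0.4, -6.2]
width: 0.0104
```

```bash
python3 -c "
from h import *
print(tooldelta([.6554,-.1163,0.18],-17.7), get_state()['width'])"
```

```text
{'pos': array([ 0.6497, -0.0907,  0.1924]), 'psi': np.float64(-16.89), 'tilt': np.float64(0.21), 'shift_now': array([-0.0228,  0.0129,  0.0124]), 't': 10.85, 'shift_after_turn': array([-0.0227,  0.0132,  0.0124]), 'turn': array([-0.17,  0.13,  0.81])} 0.010405972104586787
```

drive_tool(
  motion="0 0 0.7 -0.021 0.012 0 0; 0 0 0 0 0 0 0; 0 0 0 0 0 0 0",
)

```text
clock: 11.22
position: [0.6552, -0.1141, 0.1923]
ee_rot: [-0.0, 0.807, 0.591, -0.002]
contact_force: [-0.0, 0.3, -6.5]
width: 0.0098
```

```bash
python3 -c "
from h import *
print(tooldelta([.6554,-.1163,0.077],-17.7), get_state()['width'])
grab('6'); crop('side6',200,60,360,200,5,'c10')"
```

```text
{'pos': array([ 0.6552, -0.1141,  0.1923]), 'psi': np.float64(-17.52), 'tilt': np.float64(0.23), 'shift_now': array([-0.0017,  0.0012,  0.1153]), 't': 11.22, 'shift_after_turn': array([-0.002 ,  0.0009,  0.1153]), 'turn': array([-0.17,  0.15,  0.18])} 0.00980402733505855
```

View pics/c10.png

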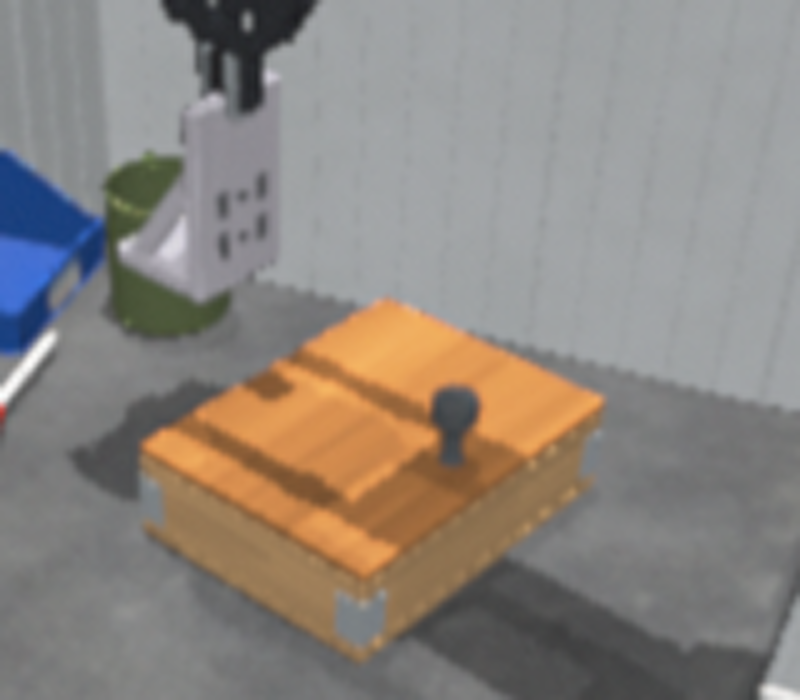

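View pics/top6.png

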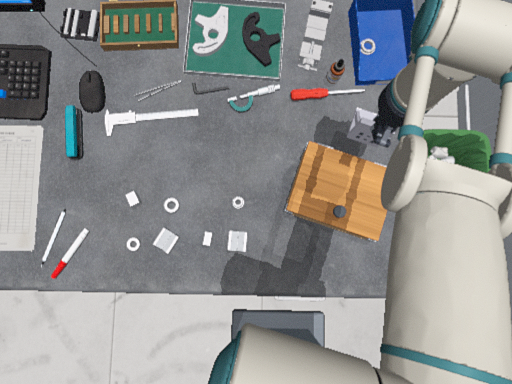

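```bash
python3 -c "
from h import *
print(proj('top',np.array([.6554,-.115,.23])),proj('side',np.array([.6554,-.115,.23])))
plate('6',zlo=.2) if 0 else None
P=cloud('top',np.load('top6.npz')['d']);Q=P[105:145,350:395];print(np.round(Q[::6,::6],3))"
```

```text
[378.67304471 124.6079367 ] [246.3076082   78.20592835]
[[[ 0.774 -0.118 -0.003]
  [ 0.773 -0.132  0.001]
  [ 0.773 -0.147  0.001]
  [ 0.774 -0.162  0.001]
  [ 0.775 -0.178 -0.001]
  [ 0.649 -0.075  0.362]
  [ 0.642 -0.079  0.382]
  [ 0.639 -0.085  0.39 ]]

 [[ 0.758 -0.117 -0.001]
  [ 0.714 -0.097  0.131]
  [ 0.716 -0.111  0.128]
  [ 0.759 -0.162 -0.   ]
  [ 0.759 -0.178 -0.001]
  [ 0.642 -0.078  0.353]
  [ 0.635 -0.081  0.373]
  [ 0.629 -0.084  0.392]]

 [[ 0.742 -0.117 -0.001]
  [ 0.693 -0.091  0.156]
  [ 0.702 -0.111  0.127]
  [ 0.702 -0.124  0.13 ]
  [ 0.703 -0.138  0.128]
  [ 0.643 -0.09   0.317]
  [ 0.629 -0.085  0.362]
  [ 0.626 -0.091  0.373]]

 [[ 0.726 -0.117 -0.   ]
  [ 0.673 -0.084  0.179]
  [ 0.659 -0.083  0.227]
  [ 0.658 -0.094  0.23 ]
  [ 0.658 -0.106  0.231]
  [ 0.64  -0.098  0.291]
  [ 0.626 -0.092  0.34 ]
  [ 0.621 -0.097  0.356]]

 [[ 0.675 -0.085  0.127]
  [ 0.657 -0.082  0.188]
  [ 0.654 -0.091  0.201]
  [ 0.653 -0.101  0.206]
  [ 0.642 -0.101  0.245]
  [ 0.634 -0.103  0.274]
  [ 0.617 -0.094  0.333]
  [ 0.618 -0.105  0.332]]

 [[ 0.658 -0.082  0.14 ]
  [ 0.655 -0.091  0.152]
  [ 0.652 -0.101  0.164]
  [ 0.649 -0.11   0.176]
  [ 0.619 -0.089  0.285]
  [   nan    nan    nan]
  [ 0.61  -0.098  0.321]
  [ 0.639 -0.145  0.218]]

 [[ 0.68  -0.116 -0.001]
  [ 0.68  -0.131  0.003]
  [ 0.648 -0.111  0.127]
  [ 0.646 -0.12   0.139]
  [ 0.605 -0.084  0.298]
  [ 0.601 -0.09   0.315]
  [ 0.601 -0.1    0.315]
  [ 0.683 -0.221  0.001]]]
```

drive_tool(
  motion="0 0 0 -0.002 0.001 0.02 0; 0 0 0 0 0 0.02 0; 0 0 0 0 0 0 0; 0 0 0 0 0 0.02 0; 0 0 0 0 0 0.02 0; 0 0 0 0 0 0 0; 0 0 0 0 0 0.015 0; 0 0 0 0 0 0 0; 0 0 0 0 0 0 0",
)

```text
clock: 12.45
position: [0.6599, -0.1159, 0.1023]
ee_rot: [0.005, 0.806, 0.593, 0.002]
contact_force: [0.0, 0.4, -6.6]
width: 0.0105
```

```bash
python3 -c "
from h import *
print(tooldelta([.6554,-.1163,0.077],-17.7), get_state()['width'])"
```

```text
{'pos': array([ 0.6599, -0.1159,  0.1023]), 'psi': np.float64(-17.33), 'tilt': np.float64(0.57), 'shift_now': array([-0.0017, -0.0044,  0.0253]), 't': 12.45, 'shift_after_turn': array([-0.0018, -0.0042,  0.0253]), 'turn': array([0.54, 0.17, 0.37])} 0.010487819933558984
```

drive_tool(
  motion="0.5 0 0.3 -0.001 -0.004 0 0; 0 0 0 0 0 0 0; 0 0 0 0 0 0.01 0; 0 0 0 0 0 0 0; 0 0 0 0 0 0.008 0; 0 0 0 0 0 0 0; 0 0 0 0 0 0 0",
)

```text
clock: 13.32
position: [0.6558, -0.1159, 0.0837]
ee_rot: [0.001, 0.807, 0.59, -0.001]
contact_force: [0.3, -0.5, -5.4]
width: 0.0103
```

```bash
python3 -c "
from h import *
print(tooldelta([.6554,-.1163,0.077],-17.7), get_state()['width'])"
```

```text
{'pos': array([ 0.6558, -0.1159,  0.0837]), 'psi': np.float64(-17.65), 'tilt': np.float64(0.18), 'shift_now': array([-0.0005, -0.0003,  0.0067]), 't': 13.32, 'shift_after_turn': array([-0.0005, -0.0003,  0.0067]), 'turn': array([0.07, 0.17, 0.05])} 0.010331634344596179
```

drive_tool(
  motion="0 0 0 0 0 0.004 0; 0 0 0 0 0 0 0; 0 0 0 0 0 0.002 0; 0 0 0 0 0 0 0; 0 0 0 0 0 0 0",
)

```text
clock: 13.95
position: [0.6561, -0.1159, 0.0776]
ee_rot: [0.002, 0.807, 0.59, -0.001]
contact_force: [1.0, -0.4, -7.1]
width: 0.0101
```

drive_tool(
  motion="0 0 0 0 0 0.0015 0; 0 0 0 0 0 0 0",
)

```text
clock: 14.2
position: [0.6564, -0.1161, 0.077]
ee_rot: [0.002, 0.807, 0.59, -0.0]
contact_force: [0.4, 0.8, -6.9]
width: 0.0102
```

drive_tool(
  motion="0 0 0 0 0 0.002 0; 0 0 0 0 0 0 0; 0 0 0 0 0 0 0",
)

```text
clock: 14.58
position: [0.6568, -0.1164, 0.0769]
ee_rot: [0.003, 0.807, 0.59, 0.0]
contact_force: [0.3, -0.2, -3.4]
width: 0.0098
```

drive_tool(
  motion="0 0 0 0 0 0 15; 0 0 0 0 0 0 30; 0 0 0 0 0 0 40; 0 0 0 0 0 0 40; 0 0 0 0 0 -0.02 40; 0 0 0 0 0 -0.03 40; 0 0 0 0 0 -0.03 40; 0 0 0 0 0 -0.03 40; 0 0 0 0 0 0 60",
)

```text
clock: 15.7
position: [0.6588, -0.1165, 0.1926]
ee_rot: [0.006, 0.807, 0.59, 0.003]
contact_force: [-0.0, 0.1, 0.2]
width: 0.0503
```

```bash
python3 -c "
from h import *
grab('7'); plate('7',box=(.6,.72,-.2,-.04)); crop('side7',200,60,360,200,5,'c11')
print(tooldelta([.4953,-.0654,0.16],72.3), get_state()['width'])"
```

```text
top 143 yaw -20.850643500003248 -0.040667872550548836 0.027142195080369604 mid [ 0.65406615 -0.11416752] mean [ 0.65647327 -0.10784757  0.11376545]
side 100 yaw -18.022405262621604 -0.03626033632407016 0.03329626127256047 mid [ 0.65551631 -0.11418581] mean [ 0.65597484 -0.11277649  0.11326219]
{'pos': array([ 0.6568, -0.1159,  0.1893]), 'psi': np.float64(-17.65), 'tilt': np.float64(0.38), 'shift_now': array([-0.0007, -0.1694,  0.0283]), 't': 15.8, 'shift_after_turn': array([ 0.1692, -0.001 ,  0.0293]), 'turn': array([  0.13,   0.4 , -89.95])} 0.05129030983548019
```

View pics/c11.png

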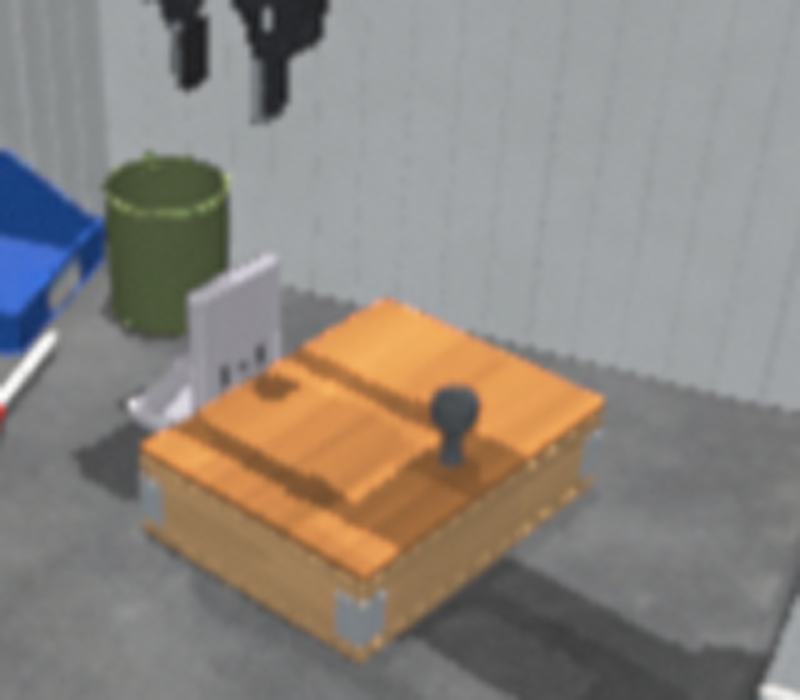

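drive_tool(
  motion="0 0 -10 0 0 0 60; 0 0 -10 0 0 0 60; 0 0 -10 0 0 0 60; 0 0 -10 0 0 0 60; 0 0 -10 0 0 0 60; 0 0 -10 0 0 0 60; 0 0 -10 0 0 0 60; 0 0 -10 0 0 0 60; 0 0 -6 0 0 0 60; 0 0 0 0 0 0 60; 0 0 0 0 0 0 60",
)

```text
clock: 17.18
position: [0.6459, -0.113, 0.1672]
ee_rot: [-0.016, 0.164, 0.986, 0.0]
contact_force: [0.7, 0.6, -0.0]
width: 0.0514
```

```bash
python3 -c "
from h import *
print(tooldelta([.4953,-.0654,0.16],72.3), get_state()['width'], get_state()['qpos'])"
```

```text
{'pos': array([ 0.6459, -0.113 ,  0.1672]), 'psi': np.float64(71.08), 'tilt': np.float64(1.81), 'shift_now': array([ 0.1576, -0.0038,  0.0122]), 't': 17.18, 'shift_after_turn': array([ 0.1579, -0.0004,  0.0072]), 'turn': array([-0.25, -1.79, -1.23])} 0.05136147520405673 [-0.27736496  0.43631318  1.35086251 -0.0031693   1.38589347 -1.51721949]
```

drive_tool(
  motion="-0.2 -1.6 -1.1 0 0 -0.005 60; 0 0 0 0 0 0 60; 0 0 0 0.03 0 0 60; 0 0 0 0.03 0 0 60; 0 0 0 0.03 0 0 60; 0 0 0 0.03 0 0 60; 0 0 0 0.02 0 0 60; 0 0 0 0 0 0 60; 0 0 0 0 0 0 60",
)

```text
clock: 18.3
position: [0.5101, -0.0693, 0.174]
ee_rot: [0.003, 0.156, 0.988, -0.001]
contact_force: [0.2, -0.1, 0.6]
width: 0.0509
```

```bash
python3 -c "
from h import *
print(tooldelta([.4953,-.0654,0.16],72.3), get_state()['width'])"
```

```text
{'pos': array([ 0.5101, -0.0693,  0.174 ]), 'psi': np.float64(72.03), 'tilt': np.float64(0.3), 'shift_now': array([ 0.0153, -0.0008,  0.014 ]), 't': 18.3, 'shift_after_turn': array([ 0.0153, -0.0008,  0.014 ]), 'turn': array([-0.02,  0.3 , -0.27])} 0.05088503268012131
```

drive_tool(
  motion="0 0 0 0.014 -0.001 0 60; 0 0 0 0 0 0 60; 0 0 0 0 0 0.025 60; 0 0 0 0 0 0 60; 0 0 0 0 0 0.025 60; 0 0 0 0 0 0 60;  0 0 0 0 0 0.02 60; 0 0 0 0 0 0 60; 0 0 0 0 0 0 60",
)

```text
clock: 19.42
position: [0.5045, -0.0686, 0.1091]
ee_rot: [0.009, 0.157, 0.988, -0.001]
contact_force: [-0.5, -0.0, 0.1]
width: 0.051
```

```bash
python3 -c "
from h import *
print(tooldelta([.4953,-.0654,0.08],72.3), get_state()['width'])
grab('8');crop('side8',200,60,360,200,5,'c12')"
```

```text
{'pos': array([ 0.5045, -0.0686,  0.1091]), 'psi': np.float64(71.99), 'tilt': np.float64(1.1), 'shift_now': array([0.0103, 0.0001, 0.0289]), 't': 19.43, 'shift_after_turn': array([0.0098, 0.0002, 0.0291]), 'turn': array([ 0.01,  1.1 , -0.31])} 0.05095729694152783
```

View pics/c12.png

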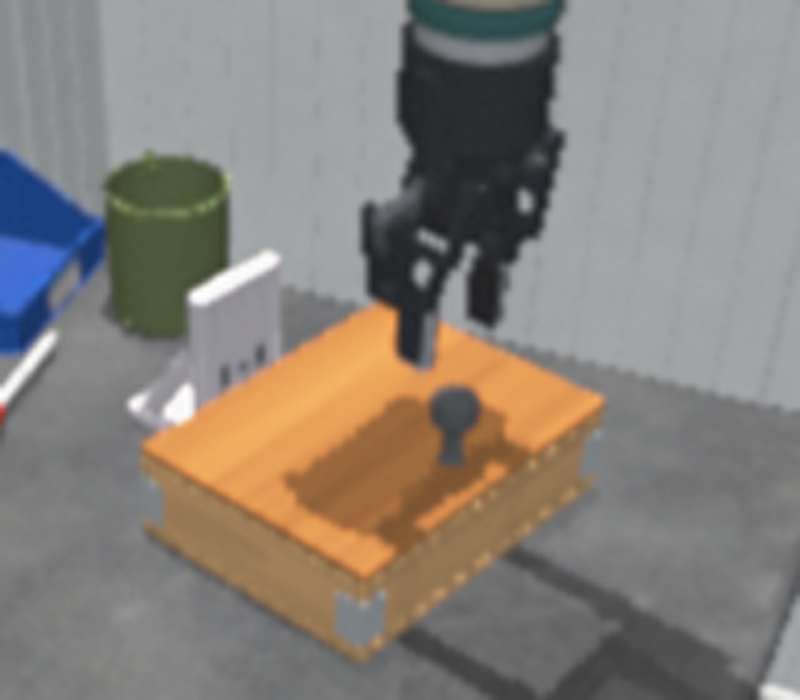

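drive_tool(
  motion="0 0.9 0 0.009 0 0 60; 0 0 0 0 0 0 60; 0 0 0 0.001 0 0.015 60; 0 0 0 0 0 0 60; 0 0 0 0.001 0 0.01 60; 0 0 0 0 0 0 60; 0 0 0 0 0 0 60",
)

```text
clock: 20.4
position: [0.493, -0.0648, 0.0824]
ee_rot: [0.001, 0.157, 0.988, -0.0]
contact_force: [0.6, 0.2, 1.0]
width: 0.0513
```

```bash
python3 -c "
from h import *
print(tooldelta([.4953,-.0654,0.08],72.3), get_state()['width'])
grab('9');crop('side9',200,60,360,200,5,'c13')"
```

```text
{'pos': array([ 0.493 , -0.0648,  0.0824]), 'psi': np.float64(71.99), 'tilt': np.float64(0.12), 'shift_now': array([-0.0024,  0.0002,  0.0024]), 't': 20.4, 'shift_after_turn': array([-0.0024,  0.0001,  0.0024]), 'turn': array([ 0.01,  0.12, -0.31])} 0.05133482153406161
```

View pics/c13.png

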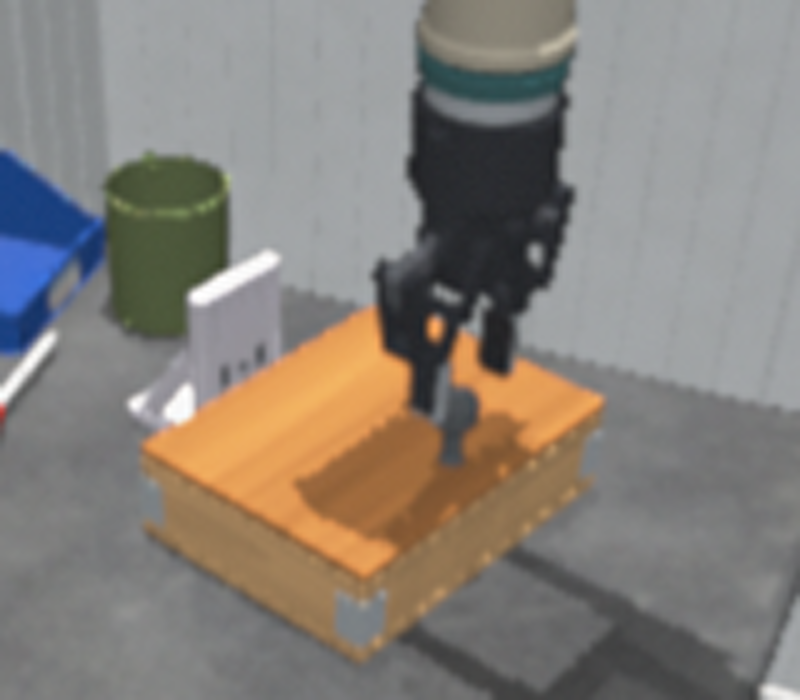

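drive_tool(
  motion="0 0 0 -0.002 0 0.004 60; 0 0 0 0 0 0 40; 0 0 0 0 0 0 20; 0 0 0 0 0 0 0; 0 0 0 0 0 0 0; 0 0 0 0 0 0 0",
  newtons=40,
)

```text
clock: 21.25
position: [0.4959, -0.0671, 0.0803]
ee_rot: [0.002, 0.156, 0.988, -0.002]
contact_force: [0.3, 0.1, 0.7]
width: 0.0002
```

```bash
python3 -c "
from h import *
print(tooldelta([.4953,-.0654,0.08],72.3), get_state()['width'])
grab('10');crop('side10',200,60,360,200,5,'c14')"
```

```text
{'pos': array([ 0.4959, -0.0671,  0.0803]), 'psi': np.float64(72.04), 'tilt': np.float64(0.34), 'shift_now': array([0.0011, 0.0014, 0.0003]), 't': 21.25, 'shift_after_turn': array([0.0011, 0.0014, 0.0003]), 'turn': array([-0.13,  0.31, -0.26])} 0.00015437517954795056
```

View pics/c14.png

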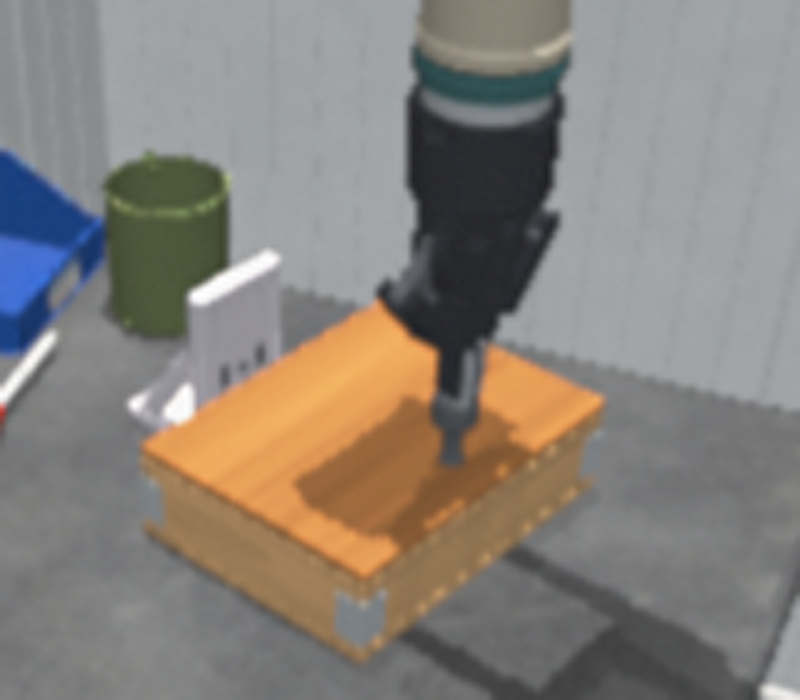

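```bash
python3 -c "
from h import *
for n in('side','top'):
  print(n,proj(n,get_state()['position']),proj(n,np.array([.4953,-.0654,.106])),proj(n,np.array([.4953,-.0654,.098])))
P=cloud('side',np.load('side10.npz')['d'])
for c in (290,292,294,296): print(c,[np.round(P[r,c],3).tolist() for r in range(130,156,3)])
P=cloud('side',np.load('side0.npz')['d'])
for c in (290,292,294): print(c,[np.round(P[r,c],3).tolist() for r in range(136,156,3)])
"
```

```text
side [290.77164889 147.34031515] [291.43725426 140.01945635] [291.21551191 142.43730194]
top [337.50657978 212.18101883] [339.30786562 211.47798842] [338.49937329 211.76860661]
290 [[0.493, -0.039, 0.155], [0.497, -0.053, 0.136], [0.496, -0.053, 0.127], [0.496, -0.053, 0.117], [0.496, -0.056, 0.105], [0.495, -0.055, 0.096], [0.496, -0.063, 0.081], [0.495, -0.062, 0.071], [0.494, -0.058, 0.064]]
292 [[0.494, -0.059, 0.142], [0.493, -0.057, 0.134], [0.492, -0.057, 0.125], [0.493, -0.061, 0.113], [0.49, -0.057, 0.106], [0.489, -0.055, 0.098], [0.493, -0.071, 0.076], [0.491, -0.066, 0.07], [0.488, -0.06, 0.064]]
294 [[0.488, -0.057, 0.145], [0.487, -0.057, 0.136], [0.488, -0.061, 0.124], [0.487, -0.06, 0.115], [0.487, -0.064, 0.103], [0.486, -0.065, 0.093], [0.493, -0.089, 0.065], [0.488, -0.075, 0.065], [0.483, -0.062, 0.064]]
296 [[0.485, -0.065, 0.142], [0.485, -0.067, 0.13], [0.484, -0.068, 0.121], [0.504, -0.135, 0.063], [0.498, -0.118, 0.066], [0.493, -0.104, 0.065], [0.488, -0.091, 0.065], [0.482, -0.076, 0.066], [0.478, -0.064, 0.065]]
290 [[0.525, -0.141, 0.064], [0.499, -0.064, 0.109], [0.495, -0.055, 0.106], [0.496, -0.057, 0.095], [0.497, -0.063, 0.08], [0.496, -0.063, 0.07], [0.493, -0.056, 0.065]]
292 [[0.52, -0.143, 0.065], [0.495, -0.068, 0.108], [0.491, -0.057, 0.106], [0.49, -0.058, 0.095], [0.493, -0.071, 0.076], [0.492, -0.069, 0.067], [0.489, -0.062, 0.063]]
294 [[0.513, -0.143, 0.066], [0.49, -0.071, 0.107], [0.487, -0.064, 0.103], [0.487, -0.065, 0.092], [0.493, -0.088, 0.065], [0.488, -0.074, 0.066], [0.483, -0.062, 0.065]]
```

```bash
python3 -c "
from h import *
print(get_state()['contact_force'],get_state()['moment'],get_state()['effort'])
def col(tag,c,r0,r1):
  P=cloud('side',np.load(f'side{tag}.npz')['d'])
  print(tag,c,[(r,*np.round(P[r,c],3).tolist()) for r in range(r0,r1,2)])
col('3',197,180,202); col('3',222,184,206)
col('4',212,184,206); col('4',204,184,202)
col('2',202,140,166)
col('9',286,130,150)
"
```

```text
[-0.36010634  0.29245495 -0.65616426] [ 0.01320352 -0.01968576 -0.02539747] [-8.42900336e-03 -3.68309748e+01 -2.01914281e+01 -1.15034872e-02
 -3.17942770e-02 -1.71978263e-05]
3 197 [(180, 0.61, 0.226, 0.148), (182, 0.607, 0.231, 0.147), (184, 0.608, 0.231, 0.141), (186, 0.608, 0.232, 0.136), (188, 0.607, 0.234, 0.132), (190, 0.606, 0.236, 0.128), (192, 0.606, 0.237, 0.123), (194, 0.605, 0.24, 0.119), (196, 0.605, 0.241, 0.114), (198, 0.675, 0.153, 0.002), (200, 0.671, 0.158, 0.001)]
3 222 [(184, 0.545, 0.229, 0.164), (186, 0.545, 0.23, 0.159), (188, 0.545, 0.229, 0.152), (190, 0.548, 0.225, 0.142), (192, 0.548, 0.226, 0.137), (194, 0.549, 0.225, 0.13), (196, 0.55, 0.224, 0.122), (198, 0.55, 0.225, 0.117), (200, 0.549, 0.228, 0.114), (202, 0.607, 0.137, 0.001), (204, 0.603, 0.144, 0.002)]
4 212 [(184, 0.567, 0.233, 0.159), (186, 0.567, 0.233, 0.153), (188, 0.567, 0.235, 0.149), (190, 0.568, 0.234, 0.142), (192, 0.569, 0.233, 0.135), (194, 0.568, 0.235, 0.13), (196, 0.57, 0.234, 0.123), (198, 0.571, 0.234, 0.116), (200, 0.572, 0.233, 0.109), (202, 0.574, 0.231, 0.1), (204, 0.573, 0.232
[... 232 characters left out ...]
0.115), (200, 0.653, 0.152, 0.002)]
2 202 [(140, 0.576, 0.237, 0.271), (142, 0.577, 0.237, 0.266), (144, 0.577, 0.237, 0.261), (146, 0.577, 0.238, 0.257), (148, 0.579, 0.236, 0.25), (150, 0.579, 0.237, 0.246), (152, 0.58, 0.236, 0.241), (154, 0.581, 0.236, 0.235), (156, 0.581, 0.236, 0.231), (158, 0.582, 0.236, 0.225), (160, 0.582, 0.237, 0.221), (162, 0.746, 0.011, -0.001), (164, 0.74, 0.021, 0.001)]
9 286 [(130, 0.499, -0.024, 0.161), (132, 0.499, -0.027, 0.154), (134, 0.498, -0.024, 0.149), (136, 0.498, -0.026, 0.142), (138, 0.499, -0.028, 0.135), (140, 0.498, -0.028, 0.128), (142, 0.498, -0.03, 0.121), (144, 0.507, -0.057, 0.094), (146, 0.517, -0.086, 0.066), (148, 0.513, -0.078, 0.066)]
```

drive_tool(
  motion="0 0 0 0.001 0.001 -0.015 0; 0 0 0 0 0 0 60; 0 0 0 0 0 0 60; 0 0 0 0 0 0 60; 0 0 0 0 0 0 60",
)

```text
clock: 21.98
position: [0.4951, -0.0655, 0.0963]
ee_rot: [0.002, 0.156, 0.988, -0.002]
contact_force: [-0.3, -0.7, 0.3]
width: 0.0515
```

drive_tool(
  motion="0 0 0 0.001 0 0.015 60; 0 0 0 0 0 0 60; 0 0 0 0.001 0 0.014 60; 0 0 0 0 0 0 60; 0 0 0 0.001 0 0.01 60; 0 0 0 0 0 0 60; 0 0 0 0 0 0 60",
)

```text
clock: 22.85
position: [0.4929, -0.0649, 0.0559]
ee_rot: [0.003, 0.156, 0.988, -0.002]
contact_force: [-0.5, 0.1, 0.1]
width: 0.0511
```

```bash
python3 -c "
from h import *
print(tooldelta([.4953,-.0654,0.053],72.3), get_state()['width'])"
```

```text
{'pos': array([ 0.4929, -0.0649,  0.0559]), 'psi': np.float64(72.05), 'tilt': np.float64(0.38), 'shift_now': array([-0.0024,  0.0003,  0.0029]), 't': 22.85, 'shift_after_turn': array([-0.0025,  0.0003,  0.0029]), 'turn': array([-0.13,  0.35, -0.25])} 0.05110124795586597
```

drive_tool(
  motion="0 0 0 -0.002 0 0.003 60; 0 0 0 0 0 0 45; 0 0 0 0 0 0 30; 0 0 0 0 0 0 20; 0 0 0 0 0 0 20; 0 0 0 0 0 0 20",
  newtons=40,
)

```text
clock: 23.6
position: [0.4945, -0.0683, 0.0537]
ee_rot: [0.003, 0.155, 0.988, -0.004]
contact_force: [-0.8, 0.2, 0.4]
width: 0.0261
```

```bash
python3 -c "
from h import *
print(tooldelta([.4953,-.0654,0.053],72.3), get_state()['width'])
grab('11');crop('side11',200,60,360,200,5,'c15')"
```

```text
{'pos': array([ 0.4945, -0.0683,  0.0537]), 'psi': np.float64(72.17), 'tilt': np.float64(0.59), 'shift_now': array([0.0001, 0.003 , 0.0007]), 't': 23.6, 'shift_after_turn': array([0.0001, 0.003 , 0.0007]), 'turn': array([-0.42,  0.4 , -0.13])} 0.026096237646380697
```

View pics/c15.png

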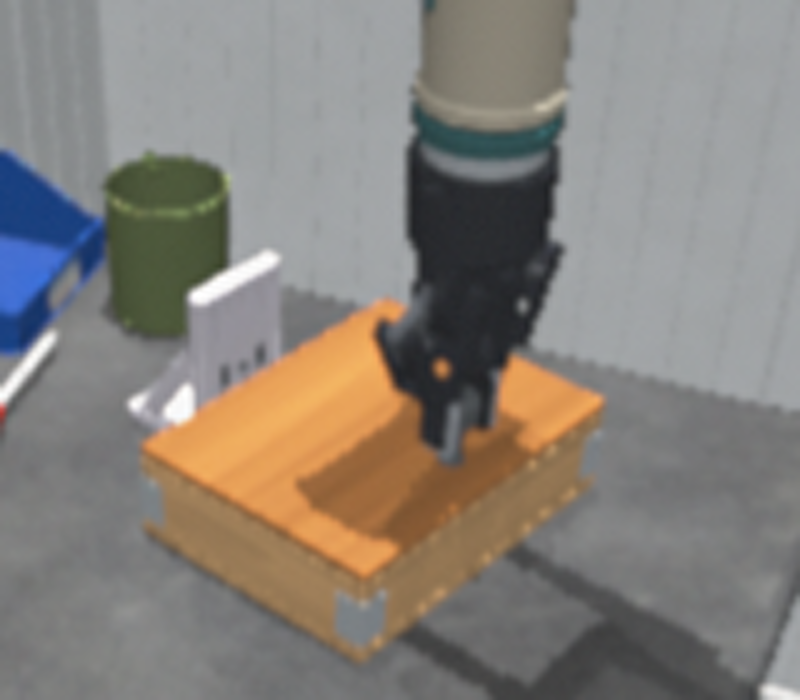

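```bash
cat > arc.py <<'E'
from h import *
P0=np.array([.4945,-.0683,.0537]); ux=np.array([.953,-.303,0]); a,h=.140,.043
k=lambda t:np.array([-a*np.cos(t)+h*np.sin(t), a*np.sin(t)+h*np.cos(t)])
def now():
    d=get_state()["position"]-P0; v=np.array([d@ux,d[2]])+k(0); 
    phi=np.arctan2(v[1],-v[0])-np.arctan2(h,a); return phi,np.hypot(*v)-np.hypot(a,h),v,get_state()
if __name__=="__main__":
    import sys
    t,r,v,st=now(); print("theta",round(t,3),"rad err",round(r,4),"F",np.round(st["contact_force"],1),"w",round(st["width"],4),tooldelta([0,0,0],72.3,st)["turn"],st["clock"])
    for dt in [float(x) for x in sys.argv[1:]]:
        n=k(t+dt); d=n-v; v=n; t+=dt; print("  to",round(t,2),"tool x",round(-d[0],4),"z",round(-d[1],4))
E
python3 arc.py .12 .15 .15 .15 .15
```

```text
theta -0.0 rad err 0.0 F [-1.1 -1.4 -0.1] w 0.0261 [-0.43  0.4  -0.12] 23.7
  to 0.12 tool x -0.0062 z -0.0164
  to 0.27 tool x -0.0104 z -0.0193
  to 0.42 tool x -0.0132 z -0.0176
  to 0.57 tool x -0.0156 z -0.0154
  to 0.72 tool x -0.0178 z -0.0129
```

drive_tool(
  motion="0 0 0 -0.005 0 -0.014 20; 0 0 0 0 0 0 20",
)

```text
clock: 23.95
position: [0.499, -0.0698, 0.0671]
ee_rot: [0.002, 0.155, 0.988, -0.004]
contact_force: [0.5, -1.2, -3.2]
width: 0.0261
```

```bash
python3 arc.py .15 .15 .15 .15 .15
```

```text
theta 0.097 rad err 0.0001 F [ 0.5 -1.2 -3.2] w 0.0261 [-0.45  0.36 -0.11] 23.95
  to 0.25 tool x -0.01 z -0.0195
  to 0.4 tool x -0.0128 z -0.0179
  to 0.55 tool x -0.0153 z -0.0158
  to 0.7 tool x -0.0175 z -0.0133
  to 0.85 tool x -0.0193 z -0.0105
```

Working well: consistent radius. Continue.

drive_tool(
  motion="0 0 0 -0.01 0 -0.0195 20; 0 0 0 -0.013 0 -0.018 20; 0 0 0 -0.015 0 -0.016 20; 0 0 0 0 0 0 20",
)

```text
clock: 24.45
position: [0.5315, -0.0801, 0.1173]
ee_rot: [-0.002, 0.154, 0.988, -0.004]
contact_force: [-0.5, -0.6, -2.2]
width: 0.0261
```

```bash
python3 arc.py .15 .15 .15 .15 .15
```

```text
theta 0.514 rad err 0.0005 F [-0.5 -0.6 -2.2] w 0.0261 [-0.5  -0.21 -0.07] 24.45
  to 0.66 tool x -0.0174 z -0.0135
  to 0.81 tool x -0.0189 z -0.0112
  to 0.96 tool x -0.0203 z -0.0082
  to 1.11 tool x -0.0213 z -0.0051
  to 1.26 tool x -0.0219 z -0.0018
```

drive_tool(
  motion="0.4 0.2 0 -0.0174 0 -0.0135 20; 0 0 0 -0.019 0 -0.011 20; 0 0 0 -0.02 0 -0.008 20; 0 0 0 0 0 0 20",
)

```text
clock: 24.95
position: [0.5733, -0.0938, 0.146]
ee_rot: [-0.018, 0.154, 0.988, -0.006]
contact_force: [-1.0, -0.5, -2.4]
width: 0.0264
```

```bash
python3 arc.py .15 .15 .15 .15 .15
```

```text
theta 0.873 rad err 0.0004 F [-1.  -0.5 -2.4] w 0.0264 [-1.03 -1.88 -0.04] 24.95
  to 1.02 tool x -0.021 z -0.0066
  to 1.17 tool x -0.0216 z -0.0038
  to 1.32 tool x -0.0219 z -0.0005
  to 1.47 tool x -0.0218 z 0.0027
  to 1.62 tool x -0.0211 z 0.006
```

drive_tool(
  motion="-0.5 -1.2 0 -0.02 0 -0.0066 20; 0 0 0 -0.0216 0 -0.004 20; 0 0 0 0 0 0 20",
)

```text
clock: 25.32
position: [0.6084, -0.1046, 0.1555]
ee_rot: [-0.011, 0.154, 0.988, -0.003]
contact_force: [-2.0, 0.1, 3.5]
width: 0.0262
```

```bash
python3 arc.py .15 .15 .15 .15 .15
```

```text
theta 1.133 rad err -0.0002 F [-2.   0.1  3.5] w 0.0262 [-0.5  -1.17  0.  ] 25.325
  to 1.28 tool x -0.0219 z -0.0017
  to 1.43 tool x -0.0219 z 0.0019
  to 1.58 tool x -0.0213 z 0.0051
  to 1.73 tool x -0.0203 z 0.0082
  to 1.88 tool x -0.0189 z 0.0112
```

drive_tool(
  motion="-0.3 -1 0 -0.0219 0 -0.0017 20; 0 0 0 -0.022 0 0.002 20; 0 0 0 -0.018 0 0.004 20; 0 0 0 0 0 0 20",
)

```text
clock: 25.82
position: [0.667, -0.1229, 0.1513]
ee_rot: [-0.001, 0.153, 0.988, -0.001]
contact_force: [0.6, -0.6, 4.4]
width: 0.0261
```

```bash
python3 arc.py .1 .1 .1; python3 -c "
from h import *
grab('12');crop('side12',200,40,360,180,5,'c16')"
```

```text
theta 1.556 rad err 0.0 F [ 0.6 -0.6  4.4] w 0.0261 [-0.17 -0.09  0.04] 25.825
  to 1.66 tool x -0.0138 z 0.0048
  to 1.76 tool x -0.0133 z 0.0061
  to 1.86 tool x -0.0126 z 0.0074
```

View pics/c16.png

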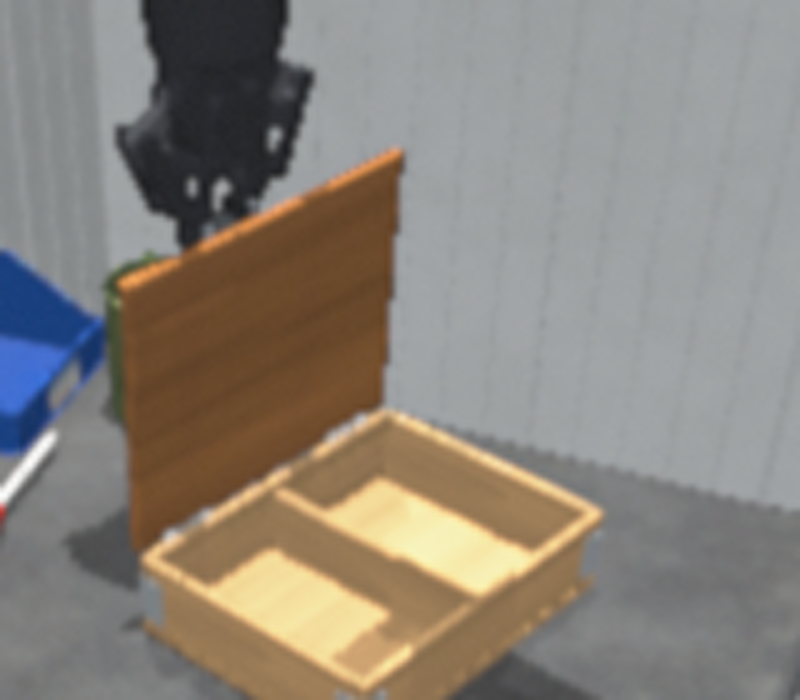

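drive_tool(
  motion="0 0 0 -0.0138 0 0.005 20; 0 0 0 0 0 0 20; 0 0 0 -0.008 0 0.0035 20; 0 0 0 0 0 0 20; 0 0 0 0 0 0 20",
)

```text
clock: 26.55
position: [0.6863, -0.1291, 0.144]
ee_rot: [-0.001, 0.153, 0.988, -0.002]
contact_force: [0.1, -0.9, 5.0]
width: 0.0261
```

```bash
python3 arc.py .04 .1 .1
```

```text
theta 1.703 rad err 0.0003 F [ 0.1 -0.9  5. ] w 0.0261 [-0.19 -0.06  0.07] 26.55
  to 1.74 tool x -0.0052 z 0.0028
  to 1.84 tool x -0.0127 z 0.0073
  to 1.94 tool x -0.0119 z 0.0085
```

drive_tool(
  motion="0 0 0 -0.0055 0 0.0028 20; 0 0 0 0 0 0 20; 0 0 0 -0.003 0 0.0018 20; 0 0 0 0 0 0 20",
)

```text
clock: 27.05
position: [0.6953, -0.1319, 0.1395]
ee_rot: [-0.0, 0.153, 0.988, -0.002]
contact_force: [0.7, -1.9, 3.5]
width: 0.0259
```

```bash
python3 arc.py .04 .1 .1
```

```text
theta 1.775 rad err 0.0005 F [ 0.7 -1.9  3.5] w 0.0259 [-0.19  0.01  0.07] 27.05
  to 1.81 tool x -0.0049 z 0.0033
  to 1.91 tool x -0.0121 z 0.0082
  to 2.01 tool x -0.0113 z 0.0093
```

drive_tool(
  motion="0 0 0 0 0 0 40; 0 0 0 0 0 0 70; 0 0 0 0 0 0 70; 0 0 0 0 0 0 70; 0 0 0 0 0 0 70",
)

```text
clock: 27.68
position: [0.6927, -0.1301, 0.1359]
ee_rot: [-0.004, 0.153, 0.988, -0.0]
contact_force: [0.0, 1.3, 0.1]
width: 0.0597
```

```bash
python3 arc.py; python3 -c "
from h import *
grab('13');crop('side13',200,40,360,180,5,'c17')"
```

```text
theta 1.768 rad err -0.0042 F [0.  1.3 0.1] w 0.0597 [-0.11 -0.46  0.09] 27.675
```

View pics/c17.png

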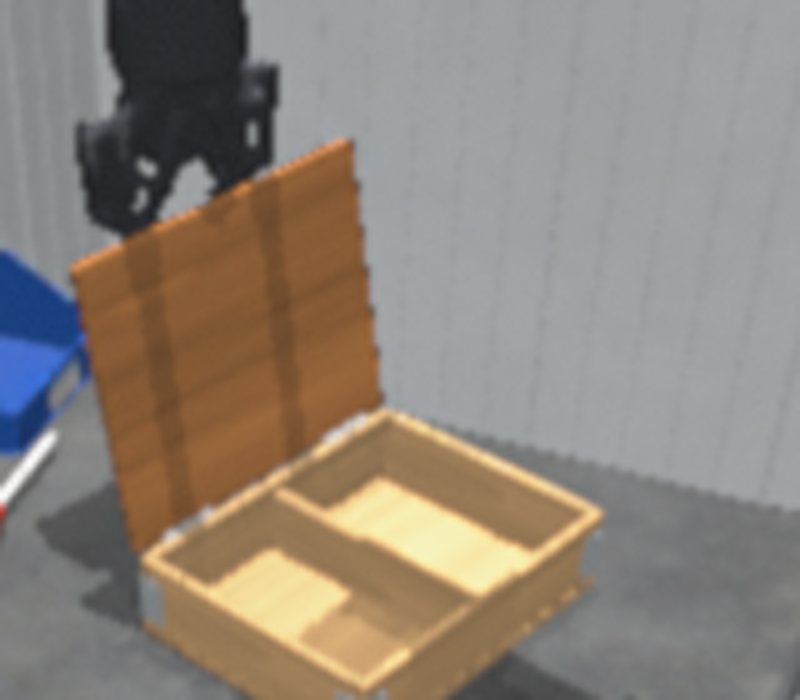

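drive_tool(
  motion="0 0 0 0 0 -0.02 70; 0 0 0 -0.003 0 -0.025 70; 0 0 0 -0.003 0 -0.025 70; 0 0 0 0 0 -0.03 70; 0 0 0 0 0 -0.03 70; 0 0 0 0 0 -0.02 70; 0 0 0 0 0 0 70",
)

```text
clock: 28.65
position: [0.6996, -0.1321, 0.2902]
ee_rot: [-0.004, 0.153, 0.988, -0.0]
contact_force: [0.7, 0.6, -0.8]
width: 0.0599
```

```bash
python3 -c "
from h import *
s=get_state();print(s['position'],s['contact_force'],tooldelta([.5,0,.25],90,s))
grab('14');crop('side14',200,40,360,180,5,'c18')
P=cloud('side',np.load('side14.npz')['d']);im=np.load('side14.npz')['im'];hsv=cv2.cvtColor(im,cv2.COLOR_RGB2HSV)
ux=np.array([.953,-.303,0]);H=np.array([.5477,-.0821,0])+.085*ux
X=(P-H)@ux;Z=P[...,2]-.055
m=(hsv[...,1]>90)&(hsv[...,0]<25)&(Z>.06)&(X>-.05)&(X<.15)
x,z=X[m],Z[m];A=np.polyfit(z,x,1);print(m.sum(),A,'theta',np.pi/2+np.arctan(A[0]))
"
```

```text
[ 0.69961901 -0.13205712  0.2901749 ] [ 0.73423289  0.6184078  -0.77953711] {'pos': array([ 0.6996, -0.1321,  0.2902]), 'psi': np.float64(72.38), 'tilt': np.float64(0.5), 'shift_now': array([0.2299, 0.0655, 0.042 ]), 't': 28.65, 'shift_after_turn': array([0.1996, 0.1321, 0.0402]), 'turn': array([ -0.03,  -0.51, -17.62])}
2194 [0.20622935 0.0041343 ] theta 1.7741744114960607
```

View pics/c18.png

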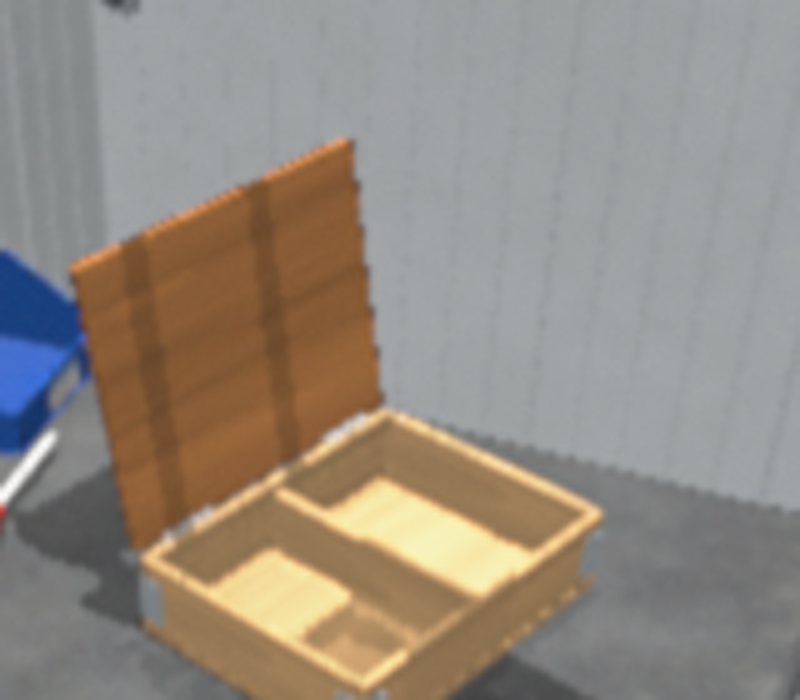

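```bash
cat > parts.py <<'E'
from h import *
import sys
def parts(tag):
    z=np.load(f"top{tag}.npz"); im,d=z["im"],z["d"]; P=cloud("top",d); hsv=cv2.cvtColor(im,cv2.COLOR_RGB2HSV)
    m=((hsv[...,1]<40)&(hsv[...,2]>150)&(P[...,0]>.33)&(P[...,0]<.72)&(P[...,1]<.48)&(P[...,1]>-.25)&(P[...,2]<.06)).astype(np.uint8)
    n,l,s,ce=cv2.connectedComponentsWithStats(m)
    for i in range(1,n):
        if s[i,4]<60 or s[i,4]>1000: continue
        zt=np.nanpercentile(P[l==i][:,2],80)
        cs,_=cv2.findContours((l==i).astype(np.uint8),cv2.RETR_EXTERNAL,cv2.CHAIN_APPROX_NONE)
        c=max(cs,key=cv2.contourArea)
        W=np.array([plane("top",p[0],zt)[:2] for p in c]).astype(np.float32); r=cv2.minAreaRect(W)
        print(np.round(ce[i]).astype(int),s[i,4],"zt",round(float(zt),3),"ctr",np.round(r[0],4),"size",np.round(r[1],4),"ang",round(r[2],1))
if __name__=="__main__": parts(sys.argv[1])
E
python3 parts.py 14; python3 -c "
from h import *
print(tooldelta([.519,.157,.2],72.3))"
```

```text
[120 123] 185 zt 0.01 ctr [0.699  0.4374] size [0.0428 0.0841] ang 1.6
[234 191] 94 zt 0.018 ctr [0.5456 0.1672] size [0.0272 0.0271] ang 46.4
[132 198] 134 zt 0.036 ctr [0.5206 0.4053] size [0.031  0.0226] ang 29.3
[171 205] 136 zt 0.023 ctr [0.509  0.3149] size [0.0357 0.033 ] ang 2.6
[165 240] 379 zt 0.03 ctr [0.4252 0.3231] size [0.0437 0.0466] ang 59.7
[207 238] 107 zt 0.036 ctr [0.4318 0.2262] size [0.0177 0.0315] ang 80.8
[237 240] 363 zt 0.03 ctr [0.428 0.157] size [0.0432 0.0466] ang 86.6
[133 244] 118 zt 0.015 ctr [0.4155 0.4021] size [0.0303 0.0292] ang 47.4
{'pos': array([ 0.6986, -0.1318,  0.2877]), 'psi': np.float64(72.38), 'tilt': np.float64(0.75), 'shift_now': array([0.2575, 0.221 , 0.0906]), 't': 28.75, 'shift_after_turn': array([0.2589, 0.2205, 0.0877]), 'turn': array([-0.12, -0.75,  0.08])}
```

View pics/top14.png

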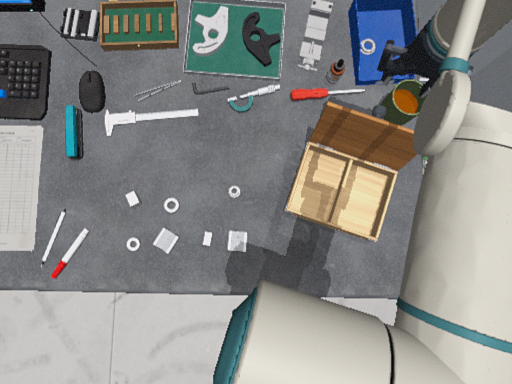

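drive_tool(
  motion="0 -0.5 0 0.01 0.03 0 60; 0 0 0 0.029 0.03 0 60; 0 0 0 0.029 0.03 0 60; 0 0 0 0.029 0.03 0 60; 0 0 0 0.029 0.03 0 60; 0 0 0 0.029 0.03 0 60; 0 0 0 0.029 0.03 0.02 60; 0 0 0 0.029 0.02 0.03 60; 0 0 0 0 0 0.03 60; 0 0 0 0 0 0 60; 0 0 0 0 0 0 60",
)

```text
clock: 30.12
position: [0.5515, 0.1604, 0.1905]
ee_rot: [-0.016, 0.154, 0.988, -0.002]
contact_force: [0.5, -0.5, 1.0]
width: 0.0514
```

```bash
python3 -c "
from h import *
print(tooldelta([.5456,.1672,.06],72.3))"
```

```text
{'pos': array([0.5515, 0.1604, 0.1905]), 'psi': np.float64(72.3), 'tilt': np.float64(1.82), 'shift_now': array([0.0037, 0.0058, 0.1306]), 't': 30.12, 'shift_after_turn': array([0.0077, 0.0047, 0.1305]), 'turn': array([-0.5 , -1.75, -0.01])}
```

drive_tool(
  motion="-0.4 -1.4 0 0.006 0.004 0 60; 0 0 0 0 0 0 60; 0 0 0 0 0 0.035 60; 0 0 0 0 0 0.035 60; 0 0 0 0 0 0 60; 0 0 0 0 0 0.035 60; 0 0 0 0 0 0 60; 0 0 0 0 0 0 60",
)

```text
clock: 31.12
position: [0.5562, 0.1665, 0.0952]
ee_rot: [0.009, 0.155, 0.988, 0.003]
contact_force: [0.5, -0.6, 0.4]
width: 0.0515
```

```bash
python3 -c "
from h import *
print(tooldelta([.5456,.1672,-.022],72.3))"
```

```text
{'pos': array([0.5562, 0.1665, 0.0952]), 'psi': np.float64(72.15), 'tilt': np.float64(1.04), 'shift_now': array([ 0.0122, -0.0036,  0.117 ]), 't': 31.12, 'shift_after_turn': array([ 0.0103, -0.0026,  0.1172]), 'turn': array([ 0.51,  0.91, -0.15])}
```

drive_tool(
  motion="0.4 0.8 0 0.01 -0.002 0 60; 0 0 0 0 0 0 60; 0 0 0 0.001 0 0.025 60; 0 0 0 0 0 0 60; 0 0 0 0.001 0 0.025 60; 0 0 0 0 0 0 60; 0 0 0 0.001 0 0.02 60; 0 0 0 0 0 0 60; 0 0 0 0 0 0 60",
)

```text
clock: 32.25
position: [0.5526, 0.1707, 0.0367]
ee_rot: [0.011, 0.155, 0.988, 0.004]
contact_force: [-0.5, -0.3, 0.1]
width: 0.0514
```

```bash
python3 -c "
from h import *
print(tooldelta([.5456,.1672,-.022],72.3))
grab('15');crop('side15',180,130,300,230,6,'c19')"
```

```text
{'pos': array([0.5526, 0.1707, 0.0367]), 'psi': np.float64(72.18), 'tilt': np.float64(1.37), 'shift_now': array([ 0.0068, -0.0062,  0.0585]), 't': 32.25, 'shift_after_turn': array([ 0.0056, -0.0055,  0.0587]), 'turn': array([ 0.67,  1.19, -0.12])}
```

View pics/c19.png

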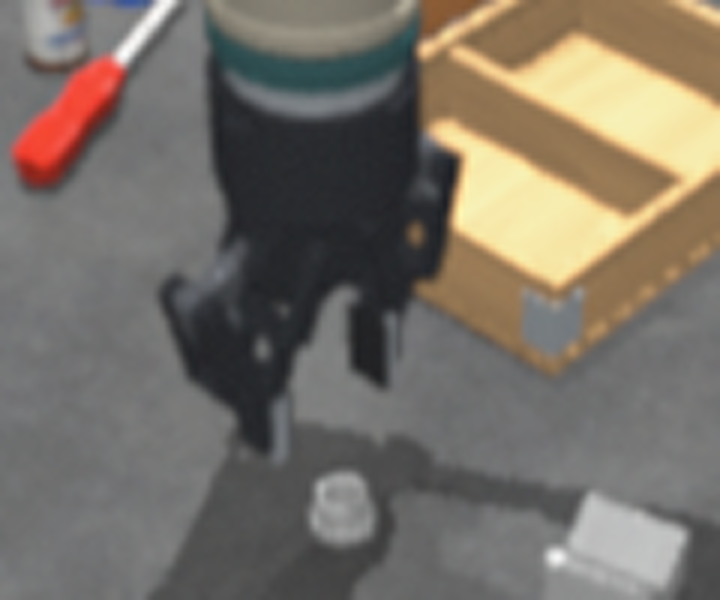

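drive_tool(
  motion="0.5 0.9 0 0.006 -0.005 0 60; 0 0 0 0 0 0 60; 0 0 0 0.002 -0.001 0.02 60; 0 0 0 0 0 0 60; 0 0 0 0.002 -0.001 0.018 60; 0 0 0 0 0 0 60; 0 0 0 0 0 0 60",
)

```text
clock: 33.22
position: [0.5436, 0.1674, 0.0018]
ee_rot: [0.005, 0.155, 0.988, 0.002]
contact_force: [0.2, 0.4, -0.9]
width: 0.0513
```

```bash
python3 -c "
from h import *
print(tooldelta([.5456,.1672,-.022],72.3))"
```

```text
{'pos': array([0.5436, 0.1674, 0.0018]), 'psi': np.float64(72.17), 'tilt': np.float64(0.66), 'shift_now': array([-0.0017,  0.0003,  0.0239]), 't': 33.23, 'shift_after_turn': array([-0.002 ,  0.0004,  0.0238]), 'turn': array([ 0.32,  0.57, -0.13])}
```

drive_tool(
  motion="0 0.3 0 0 0 0.014 60; 0 0 0 0 0 0 60; 0 0 0 0 0 0.008 60; 0 0 0 0 0 0 60; 0 0 0 0 0 0 45; 0 0 0 0 0 0 25; 0 0 0 0 0 0 10; 0 0 0 0 0 0 10; 0 0 0 0 0 0 10",
)

```text
clock: 34.35
position: [0.5452, 0.1678, -0.02]
ee_rot: [0.004, 0.155, 0.988, 0.003]
contact_force: [0.4, 0.2, 0.4]
width: 0.0225
```

```bash
python3 -c "
from h import *
print(tooldelta([.5456,.1672,-.022],72.3),get_state()['width'])
grab('16');crop('side16',180,130,300,230,6,'c20')"
```

```text
{'pos': array([ 0.5452,  0.1678, -0.02  ]), 'psi': np.float64(72.18), 'tilt': np.float64(0.57), 'shift_now': array([-0.0005, -0.0004,  0.002 ]), 't': 34.35, 'shift_after_turn': array([-0.0005, -0.0004,  0.002 ]), 'turn': array([ 0.4 ,  0.4 , -0.13])} 0.022526748158013064
```

View pics/c20.png

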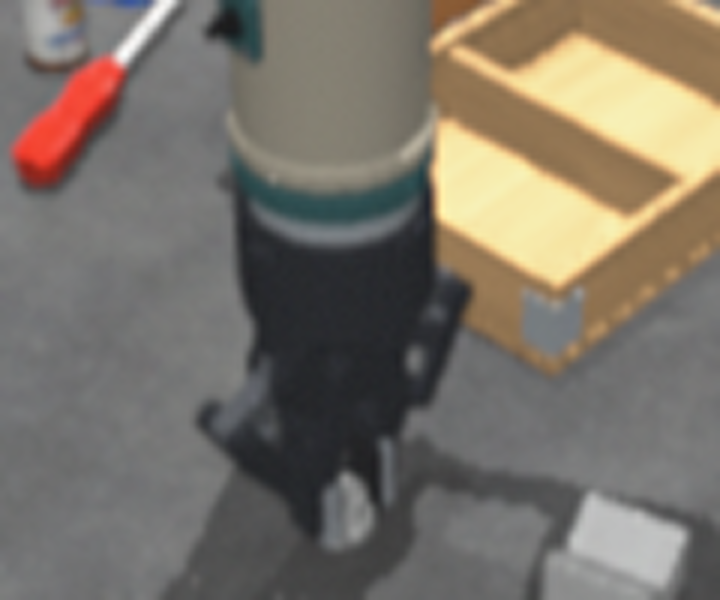

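drive_tool(
  motion="0 0 0 0 0 -0.025 10; 0 0 0 0 0 -0.03 10; 0 0 0 0 0 -0.03 10; 0 0 0 0 0 -0.03 10; 0 0 0 0 0 0 10; 0 0 0 0 0 0 10",
)

```text
clock: 35.2
position: [0.5427, 0.1669, 0.0963]
ee_rot: [0.002, 0.155, 0.988, 0.002]
contact_force: [-0.1, 0.2, -0.6]
width: 0.0225
```

```bash
python3 -c "
from h import *
print(tooldelta([.588,-.0386,.095],72.3),get_state()['width'])"
```

```text
{'pos': array([0.5427, 0.1669, 0.0963]), 'psi': np.float64(72.17), 'tilt': np.float64(0.35), 'shift_now': array([-0.1061, -0.1817,  0.0008]), 't': 35.2, 'shift_after_turn': array([-0.1057, -0.182 ,  0.0013]), 'turn': array([ 0.3 ,  0.2 , -0.13])} 0.022474683003954877
```

drive_tool(
  motion="0 0 0 -0.018 -0.03 0 10; 0 0 0 -0.018 -0.03 -0.002 10; 0 0 0 -0.018 -0.03 -0.002 10; 0 0 0 -0.018 -0.03 -0.002 10; 0 0 0 -0.018 -0.03 -0.002 10; 0 0 0 -0.012 -0.022 0 10; 0 0 0 0 0 0 10; 0 0 0 0 0 0 10",
)

```text
clock: 36.2
position: [0.5809, -0.0322, 0.0905]
ee_rot: [-0.009, 0.154, 0.988, 0.002]
contact_force: [0.1, -0.6, -1.4]
width: 0.0223
```

```bash
python3 -c "
from h import *
print(tooldelta([.588,-.0386,-.01],72.3),get_state()['width'])"
```

```text
{'pos': array([ 0.5809, -0.0322,  0.0905]), 'psi': np.float64(72.24), 'tilt': np.float64(1.06), 'shift_now': array([-0.0106, -0.0041,  0.1004]), 't': 36.2, 'shift_after_turn': array([-0.0087, -0.004 ,  0.1005]), 'turn': array([ 0.07, -1.05, -0.06])} 0.022269408484120835
```

drive_tool(
  motion="0 -0.8 0 -0.005 -0.004 0 10; 0 0 0 0 0 0 10; 0 0 0 0.001 0 0.025 10; 0 0 0 0 0 0 10; 0 0 0 0.001 0 0.025 10; 0 0 0 0 0 0 10; 0 0 0 0.001 0 0.025 10; 0 0 0 0 0 0 10; 0 0 0 0 0 0 10",
)

```text
clock: 37.33
position: [0.587, -0.0333, 0.0214]
ee_rot: [0.005, 0.152, 0.988, 0.001]
contact_force: [-0.2, 0.5, -0.0]
width: 0.0222
```

```bash
python3 -c "
from h import *
print(tooldelta([.588,-.0386,-.01],72.3),get_state()['width'])"
```

```text
{'pos': array([ 0.587 , -0.0333,  0.0214]), 'psi': np.float64(72.54), 'tilt': np.float64(0.55), 'shift_now': array([-0.0023, -0.0049,  0.0314]), 't': 37.33, 'shift_after_turn': array([-0.0026, -0.0047,  0.0314]), 'turn': array([0.23, 0.5 , 0.24])} 0.022153025561016386
```

drive_tool(
  motion="0 0 0 0 -0.004 0.014 10; 0 0 0 0 0 0 10; 0 0 0 0 0 0.013 10; 0 0 0 0 0 0 10; 0 0 0 0 0 0 10; 0 0 0 0 0 0 45; 0 0 0 0 0 0 45; 0 0 0 0 0 0 45",
)

```text
clock: 38.33
position: [0.5881, -0.0378, -0.0047]
ee_rot: [0.007, 0.152, 0.988, 0.001]
contact_force: [0.8, -0.2, -0.1]
width: 0.0385
```

```bash
python3 -c "
from h import *
print(tooldelta([.588,-.0386,-.01],72.3),get_state()['width'])"
```

```text
{'pos': array([ 0.5881, -0.0378, -0.0047]), 'psi': np.float64(72.54), 'tilt': np.float64(0.81), 'shift_now': array([-0.0001, -0.0008,  0.0052]), 't': 38.33, 'shift_after_turn': array([-0.0001, -0.0008,  0.0053]), 'turn': array([0.26, 0.77, 0.23])} 0.038504617035445506
```

drive_tool(
  motion="0 0.5 0 0 0 -0.02 45; 0 0 0 0 0 -0.03 45; 0 0 0 0 0 -0.03 45; 0 0 0 0 0 -0.03 45; 0 0 0 0 0 0 60; 0 0 0 0 0 0 60",
)

```text
clock: 39.08
position: [0.5866, -0.0379, 0.1079]
ee_rot: [0.002, 0.152, 0.988, 0.002]
contact_force: [-0.4, -0.3, -0.1]
width: 0.0513
```

```bash
python3 -c "
from h import *
print(tooldelta([.509,.315,.1],72.3),get_state()['width'])
grab('17');crop('side17',180,100,300,200,6,'c21')"; python3 parts.py 17
```

```text
{'pos': array([ 0.5866, -0.0379,  0.1079]), 'psi': np.float64(72.55), 'tilt': np.float64(0.31), 'shift_now': array([0.1799, 0.3133, 0.0087]), 't': 39.08, 'shift_after_turn': array([0.1812, 0.3126, 0.0079]), 'turn': array([0.26, 0.18, 0.24])} 0.05127430560442536
[119 123] 185 zt 0.01 ctr [0.6991 0.4389] size [0.0428 0.0821] ang 1.6
[319 175] 72 zt 0.025 ctr [ 0.5871 -0.0346] size [0.0259 0.0261] ang 26.8
[132 198] 139 zt 0.037 ctr [0.5204 0.4055] size [0.0308 0.0236] ang 28.7
[171 204] 144 zt 0.023 ctr [0.5088 0.3155] size [0.0343 0.0355] ang 28.4
[165 240] 382 zt 0.029 ctr [0.4252 0.323 ] size [0.0438 0.0467] ang 60.0
[207 238] 108 zt 0.036 ctr [0.4319 0.2263] size [0.018  0.0316] ang 81.8
[237 241] 378 zt 0.03 ctr [0.4282 0.1569] size [0.0436 0.0468] ang 87.0
[133 244] 119 zt 0.015 ctr [0.4155 0.4022] size [0.0303 0.0292] ang 47.4
```

View pics/c21.png

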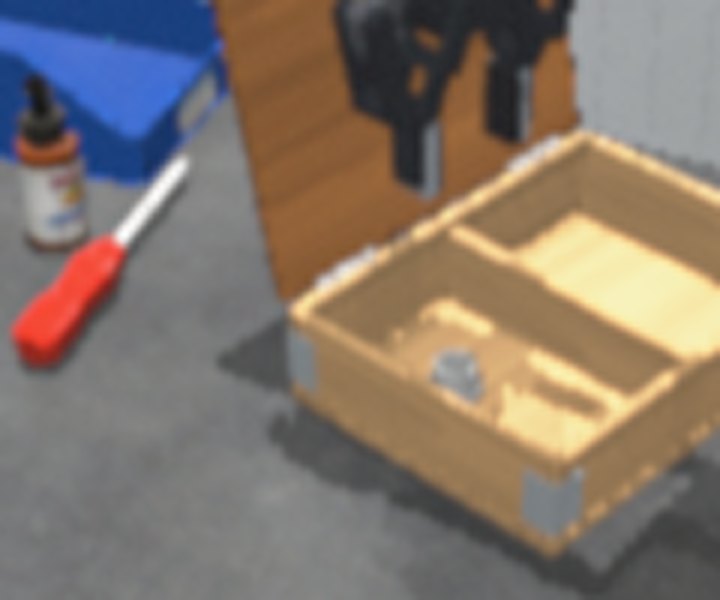

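drive_tool(
  motion="0 0 0 0.024 0.04 0 60; 0 0 0 0.024 0.042 0 60; 0 0 0 0.024 0.042 0 60; 0 0 0 0.024 0.042 0 60; 0 0 0 0.024 0.042 0 60; 0 0 0 0.024 0.042 0 60; 0 0 0 0.024 0.042 0 60; 0 0 0 0 0 0 60; 0 0 0 0 0 0 60",
)

```text
clock: 40.3
position: [0.508, 0.2985, 0.097]
ee_rot: [-0.006, 0.153, 0.988, -0.002]
contact_force: [-0.5, -0.3, -0.1]
width: 0.0513
```

```bash
python3 -c "
from h import *
print(tooldelta([.509,.315,-.02],72.3),get_state()['width'])"
```

```text
{'pos': array([0.508 , 0.2985, 0.097 ]), 'psi': np.float64(72.39), 'tilt': np.float64(0.73), 'shift_now': array([0.0027, 0.0166, 0.117 ]), 't': 40.3, 'shift_after_turn': array([0.004, 0.016, 0.117]), 'turn': array([-0.29, -0.67,  0.09])} 0.051285314626639524
```

drive_tool(
  motion="-0.2 -0.5 0 0.005 0.016 0 60; 0 0 0 0 0 0 60; 0 0 0 0.001 -0.001 0.03 60; 0 0 0 0 0 0 60; 0 0 0 0.001 -0.001 0.025 60; 0 0 0 0 0 0 60; 0 0 0 0.001 0 0.025 60; 0 0 0 0 0 0 60; 0 0 0 0 0 0 60",
)

```text
clock: 41.42
position: [0.5128, 0.3133, 0.0235]
ee_rot: [0.005, 0.156, 0.988, 0.003]
contact_force: [-0.4, 1.0, -0.2]
width: 0.0511
```

```bash
python3 -c "
from h import *
print(tooldelta([.509,.315,-.02],72.3),get_state()['width'])"
```

```text
{'pos': array([0.5128, 0.3133, 0.0235]), 'psi': np.float64(72.02), 'tilt': np.float64(0.63), 'shift_now': array([0.0045, 0.0002, 0.0435]), 't': 41.42, 'shift_after_turn': array([0.0041, 0.0005, 0.0435]), 'turn': array([ 0.38,  0.5 , -0.28])} 0.05110551733730851
```

drive_tool(
  motion="0.2 0.4 0 0.005 0 0.02 60; 0 0 0 0 0 0 60; 0 0 0 0.001 0 0.014 60; 0 0 0 0 0 0 60; 0 0 0 0 0 0.008 60; 0 0 0 0 0 0 60; 0 0 0 0 0 0 45; 0 0 0 0 0 0 25; 0 0 0 0 0 0 20; 0 0 0 0 0 0 20",
)

```text
clock: 42.68
position: [0.5086, 0.3162, -0.019]
ee_rot: [0.003, 0.156, 0.988, 0.002]
contact_force: [-0.2, 0.1, -0.3]
width: 0.032
```

drive_tool(
  motion="0 0 0 0 0 -0.025 20; 0 0 0 0 0 -0.03 20; 0 0 0 0 0 -0.03 20; 0 0 0 0 0 -0.03 20; 0 0 0 0 0 0 20; 0 0 0 0 0 0 20",
)

```text
clock: 43.42
position: [0.5064, 0.315, 0.0972]
ee_rot: [0.001, 0.156, 0.988, 0.001]
contact_force: [-0.4, -0.3, -1.4]
width: 0.0319
```

```bash
python3 -c "
from h import *
c=np.array([.564,-.031])-.02*np.array([.953,-.303]);print(c)
print(tooldelta([*c,.1],72.3),get_state()['width'])
grab('18');crop('side18',150,130,300,260,5,'c22')"
```

```text
[ 0.54494 -0.02494]
{'pos': array([0.5064, 0.315 , 0.0972]), 'psi': np.float64(72.01), 'tilt': np.float64(0.18), 'shift_now': array([-0.1417, -0.3115, -0.0036]), 't': 43.42, 'shift_after_turn': array([-0.1401, -0.3122, -0.0028]), 'turn': array([ 0.17,  0.06, -0.29])} 0.03194705679108664
```

View pics/c22.png

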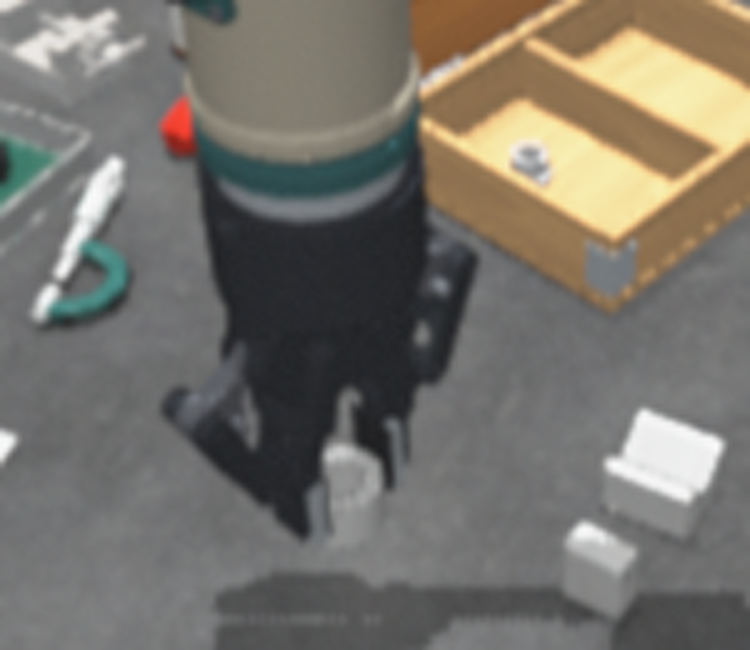

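drive_tool(
  motion="0 0 0 -0.02 -0.043 0 20; 0 0 0 -0.02 -0.043 -0.002 20; 0 0 0 -0.02 -0.043 -0.002 20; 0 0 0 -0.02 -0.043 -0.002 20; 0 0 0 -0.02 -0.043 -0.002 20; 0 0 0 -0.02 -0.043 -0.002 20; 0 0 0 -0.016 -0.035 0 20; 0 0 0 0 0 0 20; 0 0 0 0 0 0 20",
)

```text
clock: 44.65
position: [0.5417, -0.0145, 0.095]
ee_rot: [-0.008, 0.155, 0.988, -0.0]
contact_force: [-0.7, -0.1, -0.8]
width: 0.0318
```

```bash
python3 -c "
from h import *
print(tooldelta([.545,-.025,-.01],72.3),get_state()['width'])"
```

```text
{'pos': array([ 0.5417, -0.0145,  0.095 ]), 'psi': np.float64(72.12), 'tilt': np.float64(0.92), 'shift_now': array([-0.008 , -0.0087,  0.1049]), 't': 44.65, 'shift_after_turn': array([-0.0063, -0.009 ,  0.105 ]), 'turn': array([-0.15, -0.91, -0.18])} 0.03176800597434025
```

drive_tool(
  motion="0 -0.7 0 -0.004 -0.009 0 20; 0 0 0 0 0 0 20; 0 0 0 0.001 0 0.025 20; 0 0 0 0 0 0 20; 0 0 0 0.001 0 0.025 20; 0 0 0 0 0 0 20; 0 0 0 0.001 0 0.025 20; 0 0 0 0 0 0 20; 0 0 0 0 0 0 20",
)

```text
clock: 45.78
position: [0.5452, -0.0203, 0.0253]
ee_rot: [0.004, 0.152, 0.988, -0.001]
contact_force: [-0.4, -0.0, -1.0]
width: 0.0319
```

```bash
python3 -c "
from h import *
print(tooldelta([.545,-.025,-.01],72.3),get_state()['width'])"
```

```text
{'pos': array([ 0.5452, -0.0203,  0.0253]), 'psi': np.float64(72.49), 'tilt': np.float64(0.5), 'shift_now': array([-0.0009, -0.0046,  0.0353]), 't': 45.77, 'shift_after_turn': array([-0.0012, -0.0046,  0.0353]), 'turn': array([0.01, 0.5 , 0.19])} 0.03192322034977522
```

drive_tool(
  motion="0 0 0 0 -0.004 0.018 20; 0 0 0 0 0 0 20; 0 0 0 0 0 0.014 20; 0 0 0 0 0 0 20; 0 0 0 0 0 0 20; 0 0 0 0 0 0 55; 0 0 0 0 0 0 55; 0 0 0 0 0 0 55",
)

```text
clock: 46.78
position: [0.5496, -0.0246, -0.0016]
ee_rot: [0.01, 0.152, 0.988, -0.001]
contact_force: [0.7, 0.8, 0.1]
width: 0.0469
```

drive_tool(
  motion="0 0.3 0 0 0 -0.02 55; 0 0 0 0 0 -0.03 55; 0 0 0 0 0 -0.03 55; 0 0 0 0 0 -0.03 55; 0 0 0 0 0 0 60; 0 0 0 0 0 0 60",
)

```text
clock: 47.52
position: [0.5469, -0.0241, 0.1105]
ee_rot: [0.006, 0.152, 0.988, -0.0]
contact_force: [-1.0, -0.2, 0.4]
width: 0.0511
```

```bash
python3 -c "
from h import *
grab('19');crop('side19',180,100,300,200,6,'c23')
print(tooldelta([.4155,.402,.1],72.3),get_state()['width'])"; python3 parts.py 19
```

```text
{'pos': array([ 0.5469, -0.0242,  0.1102]), 'psi': np.float64(72.51), 'tilt': np.float64(0.7), 'shift_now': array([0.2535, 0.3669, 0.0078]), 't': 47.62, 'shift_after_turn': array([0.2547, 0.366 , 0.0102]), 'turn': array([0.1 , 0.69, 0.21])} 0.05115218102728375
[120 122] 187 zt 0.01 ctr [0.7006 0.4376] size [0.043  0.0806] ang 3.9
[313 193] 76 zt 0.029 ctr [ 0.5473 -0.0208] size [0.0333 0.0255] ang 45.8
[132 198] 138 zt 0.036 ctr [0.5205 0.4056] size [0.0308 0.0236] ang 28.7
[165 240] 381 zt 0.03 ctr [0.4252 0.323 ] size [0.0438 0.0467] ang 60.0
[207 238] 109 zt 0.036 ctr [0.4319 0.2262] size [0.0182 0.0316] ang 81.8
[237 241] 376 zt 0.03 ctr [0.4282 0.1569] size [0.0436 0.0468] ang 87.0
[133 244] 119 zt 0.015 ctr [0.4155 0.402 ] size [0.0303 0.0292] ang 47.6
```

View pics/c23.png

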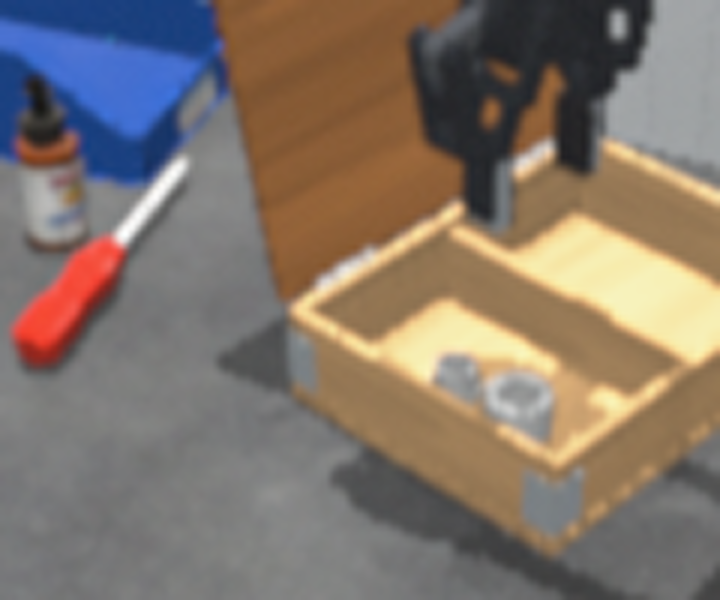

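Bush 1 and bush 6 stand in the left compartment (around (515,400) and (455,375) of the enlarged view). Next bush 3.

drive_tool(
  motion="0 0.5 0 0.03 0.043 0 60; 0 0 0 0.031 0.046 0 60; 0 0 0 0.031 0.046 0 60; 0 0 0 0.031 0.046 0 60; 0 0 0 0.031 0.046 0 60; 0 0 0 0.031 0.046 0 60; 0 0 0 0.031 0.046 0 60; 0 0 0 0.03 0.04 0 60; 0 0 0 0 0 0 60; 0 0 0 0 0 0 60",
)

```text
clock: 48.88
position: [0.4136, 0.4018, 0.0969]
ee_rot: [-0.006, 0.154, 0.988, -0.005]
contact_force: [0.9, 0.3, 1.0]
width: 0.0515
```

```bash
python3 -c "
from h import *
print(tooldelta([.4155,.402,-.024],72.3),get_state()['width'],get_state()['qpos'])"
```

```text
{'pos': array([0.4136, 0.4018, 0.0969]), 'psi': np.float64(72.32), 'tilt': np.float64(0.84), 'shift_now': array([-0.0029,  0.0021,  0.1209]), 't': 48.88, 'shift_after_turn': array([-0.0017,  0.0008,  0.1209]), 'turn': array([-0.62, -0.57,  0.01])} 0.05145046219740333 [ 0.64899522  0.36510262  1.65424967  0.00198002  1.13683175 -0.6139808 ]
```

drive_tool(
  motion="-0.4 -0.4 0 0 0.001 0 50; 0 0 0 0 0 0 50; 0 0 0 0.001 -0.001 0.03 50; 0 0 0 0 0 0 50; 0 0 0 0.001 -0.001 0.025 50; 0 0 0 0 0 0 50; 0 0 0 0.001 0 0.025 50; 0 0 0 0 0 0 50; 0 0 0 0 0 0 50",
)

```text
clock: 50.0
position: [0.4187, 0.3997, 0.0236]
ee_rot: [0.004, 0.158, 0.987, 0.003]
contact_force: [-0.2, -0.1, 0.2]
width: 0.0429
```

```bash
python3 -c "
from h import *
print(tooldelta([.4155,.402,-.024],72.3),get_state()['width'])"
```

```text
{'pos': array([0.4187, 0.3997, 0.0236]), 'psi': np.float64(71.82), 'tilt': np.float64(0.53), 'shift_now': array([0.0041, 0.0009, 0.0476]), 't': 50.0, 'shift_after_turn': array([0.0038, 0.0012, 0.0476]), 'turn': array([ 0.38,  0.37, -0.49])} 0.04291696648914353
```

drive_tool(
  motion="0.2 0.3 -0.4 0.005 0.001 0.02 50; 0 0 0 0 0 0 50; 0 0 0 0.001 0 0.016 50; 0 0 0 0 0 0 50; 0 0 0 0 0 0.01 50; 0 0 0 0 0 0 50; 0 0 0 0 0 0 50",
)

```text
clock: 50.88
position: [0.4143, 0.4039, -0.0239]
ee_rot: [0.002, 0.154, 0.988, 0.002]
contact_force: [-0.7, 0.1, 0.4]
width: 0.0426
```

```bash
python3 -c "
from h import *
print(tooldelta([.4155,.402,-.024],72.3),get_state()['width'])
grab('20');crop('side20',180,200,300,330,5,'c24')"
```

```text
{'pos': array([ 0.4143,  0.4039, -0.0239]), 'psi': np.float64(72.26), 'tilt': np.float64(0.34), 'shift_now': array([-0.0017, -0.0014,  0.0001]), 't': 50.88, 'shift_after_turn': array([-0.0017, -0.0014,  0.0001]), 'turn': array([ 0.31,  0.15, -0.04])} 0.04260423873409736
```

View pics/c24.png

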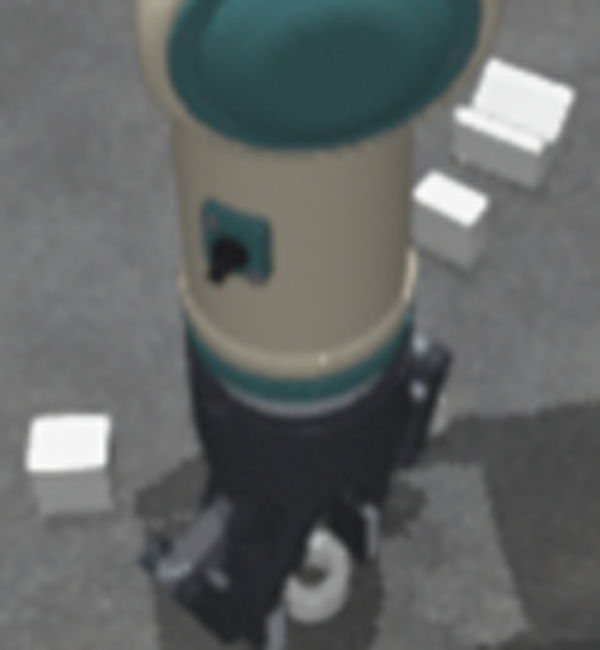

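drive_tool(
  motion="0 0 0 0 0 0.001 35; 0 0 0 0 0 0 20; 0 0 0 0 0 0 15; 0 0 0 0 0 0 15; 0 0 0 0 0 0 15",
)

```text
clock: 51.6
position: [0.4146, 0.404, -0.0242]
ee_rot: [0.002, 0.154, 0.988, 0.003]
contact_force: [-0.3, -0.0, -0.5]
width: 0.0279
```

drive_tool(
  motion="0 0 0 0 0 -0.025 15; 0 0 0 0 0 -0.03 15; 0 0 0 0 0 -0.03 15; 0 0 0 0 0 -0.03 15; 0 0 0 0 0 0 15; 0 0 0 0 0 0 15",
)

```text
clock: 52.35
position: [0.4127, 0.4024, 0.0919]
ee_rot: [0.001, 0.154, 0.988, 0.001]
contact_force: [0.2, 0.4, -0.6]
width: 0.0273
```

```bash
python3 -c "
from h import *
c=np.array([.564,-.031])-.055*np.array([.953,-.303]);print(c)
print(tooldelta([*c,.1],72.3),get_state()['width'])
grab('21');crop('side21',180,170,300,300,5,'c25')"
```

```text
[ 0.511585 -0.014335]
{'pos': array([0.4127, 0.4024, 0.0919]), 'psi': np.float64(72.25), 'tilt': np.float64(0.16), 'shift_now': array([-0.2212, -0.3667, -0.0089]), 't': 52.35, 'shift_after_turn': array([-0.2209, -0.3669, -0.0081]), 'turn': array([ 0.15,  0.04, -0.05])} 0.027307525132769853
```

View pics/c25.png

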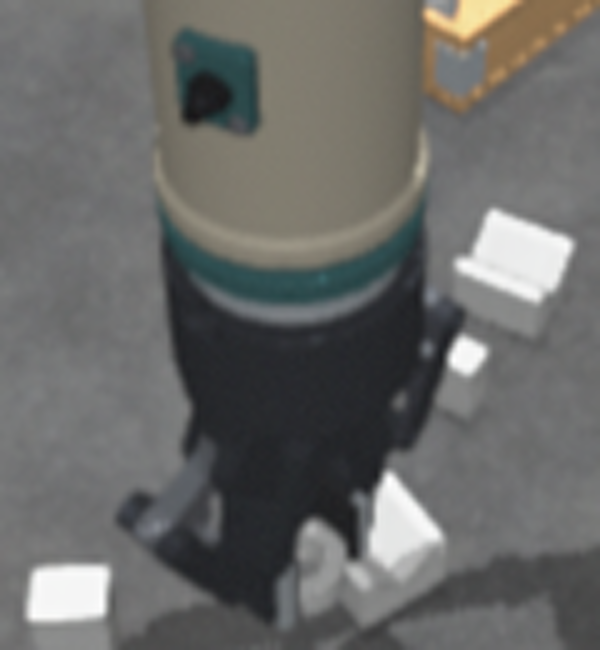

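drive_tool(
  motion="0 0 0 -0.027 -0.044 0 15; 0 0 0 -0.027 -0.045 -0.002 15; 0 0 0 -0.027 -0.045 -0.002 15; 0 0 0 -0.027 -0.045 -0.002 15; 0 0 0 -0.027 -0.045 -0.002 15; 0 0 0 -0.027 -0.045 -0.002 15; 0 0 0 -0.026 -0.045 0 15; 0 0 0 -0.02 -0.035 0 15; 0 0 0 0 0 0 15; 0 0 0 0 0 0 15",
)

```text
clock: 53.7
position: [0.5029, -0.005, 0.0896]
ee_rot: [-0.008, 0.153, 0.988, -0.001]
contact_force: [0.3, -0.0, -0.8]
width: 0.0276
```

```bash
python3 -c "
from h import *
print(tooldelta([.509,-.0136,-.01],72.3),get_state()['width'])"
```

```text
{'pos': array([ 0.5029, -0.005 ,  0.0896]), 'psi': np.float64(72.37), 'tilt': np.float64(0.91), 'shift_now': array([-0.01  , -0.0059,  0.0995]), 't': 53.7, 'shift_after_turn': array([-0.0085, -0.0064,  0.0996]), 'turn': array([-0.24, -0.87,  0.07])} 0.027602944229151542
```

drive_tool(
  motion="0 -0.7 0 -0.005 -0.006 0 15; 0 0 0 0 0 0 15; 0 0 0 0.001 0 0.025 15; 0 0 0 0 0 0 15; 0 0 0 0.001 0 0.025 15; 0 0 0 0 0 0 15; 0 0 0 0.001 0 0.02 15; 0 0 0 0 0 0 15; 0 0 0 0 0 0 15",
)

```text
clock: 54.82
position: [0.5079, -0.0078, 0.0245]
ee_rot: [0.004, 0.15, 0.989, -0.001]
contact_force: [-0.1, 0.2, -0.8]
width: 0.0275
```

```bash
python3 -c "
from h import *
print(tooldelta([.509,-.0136,-.01],72.3),get_state()['width'])
grab('22');crop('side22',180,80,320,200,5,'c26')"
```

```text
{'pos': array([ 0.5079, -0.0078,  0.0245]), 'psi': np.float64(72.8), 'tilt': np.float64(0.51), 'shift_now': array([-0.0025, -0.0052,  0.0346]), 't': 54.83, 'shift_after_turn': array([-0.0028, -0.0052,  0.0345]), 'turn': array([-0.09,  0.51,  0.5 ])} 0.027490351639991698
```

View pics/c26.png

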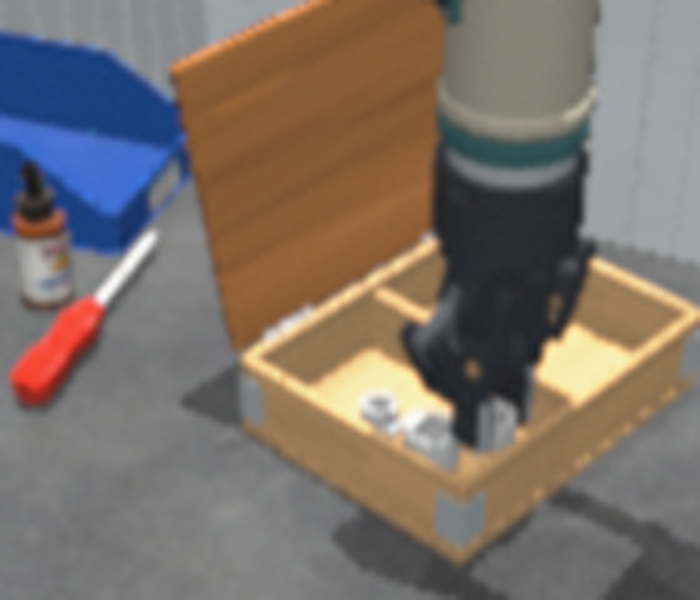

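drive_tool(
  motion="0 0 0 0.001 -0.005 0.015 15; 0 0 0 0 0 0 15; 0 0 0 0.001 0 0.011 15; 0 0 0 0 0 0 15; 0 0 0 0 0 0 15; 0 0 0 0 0 0 45; 0 0 0 0 0 0 45; 0 0 0 0 0 0 45",
)

```text
clock: 55.92
position: [0.5069, -0.012, 0.0008]
ee_rot: [0.007, 0.149, 0.989, -0.001]
contact_force: [0.3, -0.7, -0.5]
width: 0.0385
```

drive_tool(
  motion="0 0.3 0 0 0 -0.02 45; 0 0 0 0 0 -0.03 45; 0 0 0 0 0 -0.03 45; 0 0 0 0 0 -0.03 45; 0 0 0 0 0 0 45; 0 0 0 0 0 0 45",
)

```text
clock: 56.68
position: [0.5048, -0.0116, 0.113]
ee_rot: [0.003, 0.15, 0.989, -0.001]
contact_force: [0.1, -0.2, 0.6]
width: 0.0382
```

```bash
python3 -c "
from h import *
grab('23');crop('side23',180,80,320,200,5,'c27')
print(tooldelta([.432,.2262,.1],81),get_state()['width'])"; python3 parts.py 23
```

```text
{'pos': array([ 0.5048, -0.0115,  0.1128]), 'psi': np.float64(72.8), 'tilt': np.float64(0.35), 'shift_now': array([0.14  , 0.2056, 0.0117]), 't': 56.77, 'shift_after_turn': array([0.1091, 0.2234, 0.0128]), 'turn': array([-0.08,  0.34, -8.2 ])} 0.03848939668317907
[120 123] 183 zt 0.01 ctr [0.6991 0.4371] size [0.0428 0.0833] ang 1.6
[132 198] 138 zt 0.037 ctr [0.5204 0.4056] size [0.0308 0.0236] ang 28.7
[165 240] 381 zt 0.03 ctr [0.4252 0.323 ] size [0.044  0.0465] ang 59.5
[207 238] 110 zt 0.036 ctr [0.4319 0.2262] size [0.0182 0.0316] ang 81.8
[237 241] 377 zt 0.029 ctr [0.4282 0.157 ] size [0.0435 0.0468] ang 87.0
```

View pics/c27.png

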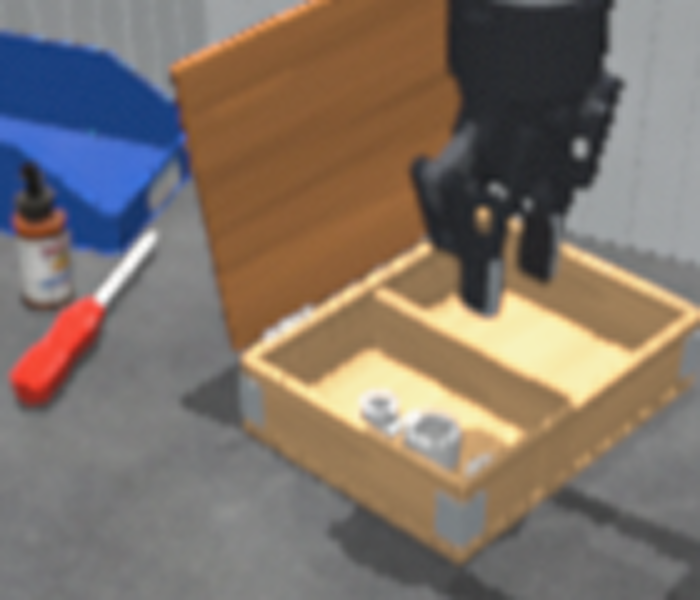

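drive_tool(
  motion="0 0.2 -8 0 0 0 45; 0 0 0 0 0 0 45; 0 0 0 0.019 0.038 0 45; 0 0 0 0.019 0.038 0 45; 0 0 0 0.019 0.038 0 45; 0 0 0 0.019 0.038 0 45; 0 0 0 0.019 0.038 0 45; 0 0 0 0.019 0.036 0 45; 0 0 0 0 0 0 45; 0 0 0 0 0 0 45",
)

```text
clock: 58.02
position: [0.4244, 0.2358, 0.105]
ee_rot: [-0.005, 0.089, 0.996, -0.002]
contact_force: [-1.2, 0.6, 0.0]
width: 0.0384
```

```bash
python3 -c "
from h import *
print(tooldelta([.432,.2262,-.015],81.3),get_state()['width'])"
```

```text
{'pos': array([0.4244, 0.2358, 0.105 ]), 'psi': np.float64(79.74), 'tilt': np.float64(0.62), 'shift_now': array([-0.0103, -0.0075,  0.12  ]), 't': 58.02, 'shift_after_turn': array([-0.0089, -0.0083,  0.12  ]), 'turn': array([-0.29, -0.55, -1.56])} 0.03840560518007526
```

drive_tool(
  motion="-0.2 -0.4 -1.4 -0.007 -0.008 0 45; 0 0 0 0 0 0 45; 0 0 0 0.001 -0.001 0.03 45; 0 0 0 0 0 0 45; 0 0 0 0.001 -0.001 0.025 45; 0 0 0 0 0 0 45; 0 0 0 0.001 0 0.015 45; 0 0 0 0 0 0 45; 0 0 0 0 0 0 45",
)

```text
clock: 59.15
position: [0.4321, 0.2225, 0.0372]
ee_rot: [0.002, 0.083, 0.997, 0.001]
contact_force: [-0.1, 0.6, 0.0]
width: 0.0382
```

```bash
python3 -c "
from h import *
print(tooldelta([.432,.2262,-.018],81.3),get_state()['width'])"
```

```text
{'pos': array([0.4321, 0.2225, 0.0372]), 'psi': np.float64(80.45), 'tilt': np.float64(0.27), 'shift_now': array([0.0009, 0.0035, 0.0552]), 't': 59.15, 'shift_after_turn': array([0.0007, 0.0037, 0.0552]), 'turn': array([ 0.1 ,  0.25, -0.85])} 0.03822791588294216
```

drive_tool(
  motion="0 0 -0.7 0.001 0.004 0 45; 0 0 0 0 0 0 45; 0 0 0 0.001 0 0.02 45; 0 0 0 0 0 0 45; 0 0 0 0.001 0 0.02 45; 0 0 0 0 0 0 45; 0 0 0 0.001 0 0.012 45; 0 0 0 0 0 0 45; 0 0 0 0 0 0 45",
)

```text
clock: 60.28
position: [0.4332, 0.2294, -0.0115]
ee_rot: [0.007, 0.076, 0.997, 0.003]
contact_force: [0.1, 0.1, 1.1]
width: 0.0385
```

```bash
python3 -c "
from h import *
print(tooldelta([.432,.2262,-.018],81.3),get_state()['width'])
grab('24');crop('side24',180,160,320,280,5,'c28')"
```

```text
{'pos': array([ 0.4332,  0.2294, -0.0115]), 'psi': np.float64(81.26), 'tilt': np.float64(0.82), 'shift_now': array([ 0.0008, -0.0034,  0.0064]), 't': 60.27, 'shift_after_turn': array([ 0.0007, -0.0034,  0.0065]), 'turn': array([ 0.36,  0.73, -0.05])} 0.03847350113209974
```

View pics/c28.png

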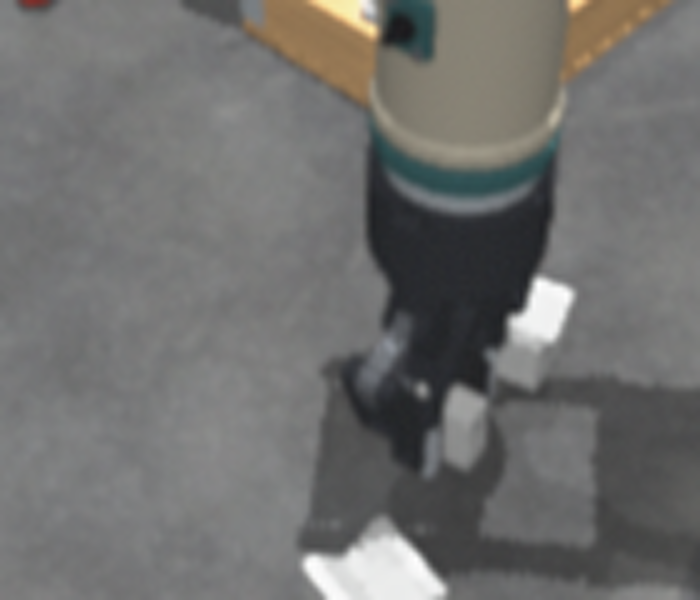

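drive_tool(
  motion="0.2 0.6 0 0 -0.003 0.005 45; 0 0 0 0 0 0 30; 0 0 0 0 0 0 15; 0 0 0 0 0 0 5; 0 0 0 0 0 0 5; 0 0 0 0 0 0 5",
)

```text
clock: 61.12
position: [0.433, 0.2262, -0.0164]
ee_rot: [0.001, 0.076, 0.997, 0.001]
contact_force: [0.9, -0.3, 1.4]
width: 0.0157
```

drive_tool(
  motion="0 0 0 0 0 -0.025 5; 0 0 0 0 0 -0.03 5; 0 0 0 0 0 -0.03 5; 0 0 0 0 0 -0.03 5; 0 0 0 0 0 0 5; 0 0 0 0 0 0 5",
)

```text
clock: 61.88
position: [0.43, 0.2253, 0.0988]
ee_rot: [-0.002, 0.076, 0.997, 0.0]
contact_force: [0.4, -0.5, -1.5]
width: 0.0157
```

```bash
python3 -c "
from h import *
c=np.array([.5315,-.133])+.015*np.array([.953,-.303]);print(c)
print(tooldelta([*c,.1],72.3),get_state()['width'])
grab('25');crop('side25',180,140,320,260,5,'c29')"
```

```text
[ 0.545795 -0.137545]
{'pos': array([0.43  , 0.2253, 0.0988]), 'psi': np.float64(81.25), 'tilt': np.float64(0.22), 'shift_now': array([-0.1696, -0.341 , -0.0018]), 't': 61.88, 'shift_after_turn': array([-0.2206, -0.3105, -0.0012]), 'turn': array([-0.02, -0.22,  8.95])} 0.01567568242320302
```

View pics/c29.png

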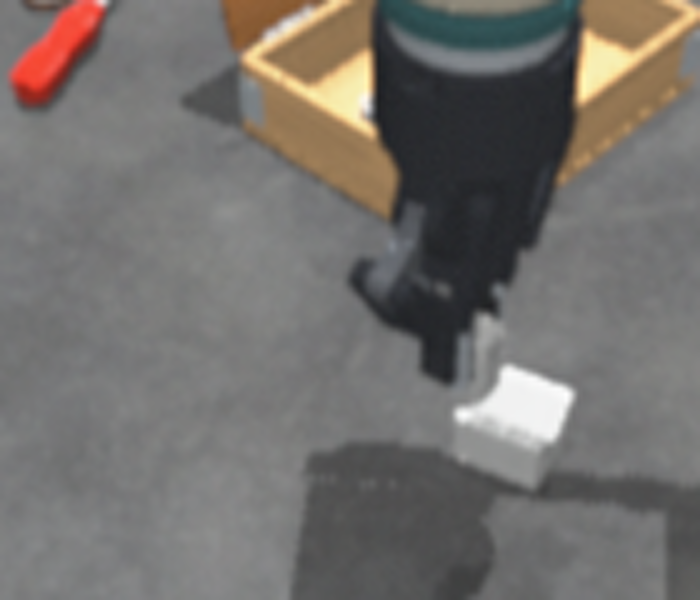

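drive_tool(
  motion="0 0 8.8 0 0 0 5; 0 0 0 0 0 0 5; 0 0 0 -0.031 -0.043 0 5; 0 0 0 -0.032 -0.045 0 5; 0 0 0 -0.032 -0.045 0 5; 0 0 0 -0.032 -0.045 0 5; 0 0 0 -0.032 -0.045 0 5; 0 0 0 -0.032 -0.045 0 5; 0 0 0 -0.02 -0.03 0 5; 0 0 0 0 0 0 5; 0 0 0 0 0 0 5",
)

```text
clock: 63.35
position: [0.5438, -0.1316, 0.0875]
ee_rot: [-0.009, 0.141, 0.99, -0.0]
contact_force: [0.3, 0.2, -2.1]
width: 0.0155
```

```bash
python3 -c "
from h import *
print(tooldelta([.5458,-.1375,-.007],72.3),get_state()['width'])"
```

```text
{'pos': array([ 0.5438, -0.1316,  0.0875]), 'psi': np.float64(73.78), 'tilt': np.float64(1.01), 'shift_now': array([-0.0052, -0.0049,  0.0945]), 't': 63.35, 'shift_after_turn': array([-0.0037, -0.005 ,  0.0945]), 'turn': array([-0.17, -1.  ,  1.47])} 0.015506372837679682
```

drive_tool(
  motion="0 -0.8 1.3 -0.002 -0.007 0 5; 0 0 0 0 0 0 5; 0 0 0 0.001 0 0.025 5; 0 0 0 0 0 0 5; 0 0 0 0.001 0 0.025 5; 0 0 0 0 0 0 5; 0 0 0 0.001 0 0.025 5; 0 0 0 0 0 0 5; 0 0 0 0 0 0 5",
)

```text
clock: 64.47
position: [0.5452, -0.1354, 0.0188]
ee_rot: [0.004, 0.149, 0.989, -0.002]
contact_force: [0.4, -0.1, -2.1]
width: 0.0156
```

```bash
python3 -c "
from h import *
print(tooldelta([.5458,-.1375,-.007],72.3),get_state()['width'])"
```

```text
{'pos': array([ 0.5452, -0.1354,  0.0188]), 'psi': np.float64(72.86), 'tilt': np.float64(0.56), 'shift_now': array([-0.0009, -0.0018,  0.0258]), 't': 64.47, 'shift_after_turn': array([-0.0012, -0.0018,  0.0258]), 'turn': array([-0.15,  0.54,  0.56])} 0.015580029243530332
```

drive_tool(
  motion="0 0 0 0 -0.001 0.013 5; 0 0 0 0 0 0 5; 0 0 0 0 0 0.01 5; 0 0 0 0 0 0 5; 0 0 0 0 0 0 5; 0 0 0 0 0 0 40; 0 0 0 0 0 0 40; 0 0 0 0 0 0 40",
)

```text
clock: 65.47
position: [0.5475, -0.1375, -0.0028]
ee_rot: [0.007, 0.149, 0.989, -0.003]
contact_force: [-0.6, 0.4, 0.1]
width: 0.034
```

drive_tool(
  motion="0 0.3 0 0 0 -0.02 40; 0 0 0 0 0 -0.03 40; 0 0 0 0 0 -0.03 40; 0 0 0 0 0 -0.03 40; 0 0 0 0 0 0 45; 0 0 0 0 0 0 45",
)

```text
clock: 66.22
position: [0.5458, -0.1365, 0.1098]
ee_rot: [0.004, 0.149, 0.989, -0.002]
contact_force: [-0.1, 1.0, 0.6]
width: 0.0385
```

```bash
python3 -c "
from h import *
grab('26');crop('side26',180,80,320,200,5,'c30')
print(tooldelta([.5205,.4055,.1],118.7),get_state()['width'],get_state()['qpos'])"; python3 parts.py 26
```

```text
{'pos': array([ 0.5459, -0.1366,  0.1095]), 'psi': np.float64(72.86), 'tilt': np.float64(0.49), 'shift_now': array([0.1841, 0.5105, 0.0065]), 't': 66.33, 'shift_after_turn': array([-0.2381,  0.4877,  0.0095]), 'turn': array([ -0.34,   0.37, -45.84])} 0.038087434341920995 [-0.36714439  0.32262561  1.686563   -0.00263592  1.12417408 -1.63765171]
[119 123] 188 zt 0.01 ctr [0.6991 0.4392] size [0.0428 0.0827] ang 1.6
[318 176] 89 zt 0.024 ctr [ 0.5875 -0.0341] size [0.0269 0.0264] ang 0.2
[314 191] 129 zt 0.029 ctr [ 0.5491 -0.0227] size [0.0335 0.0334] ang 1.5
[362 194] 84 zt 0.042 ctr [ 0.5454 -0.1336] size [0.0176 0.0304] ang 73.6
[132 198] 138 zt 0.036 ctr [0.5205 0.4057] size [0.0308 0.0237] ang 28.7
[308 209] 106 zt 0.021 ctr [ 0.5067 -0.0098] size [0.0286 0.0286] ang 0.4
[165 240] 383 zt 0.03 ctr [0.4252 0.323 ] size [0.044  0.0466] ang 59.5
[237 241] 377 zt 0.03 ctr [0.4282 0.1569] size [0.0436 0.0468] ang 87.0
```

View pics/c30.png

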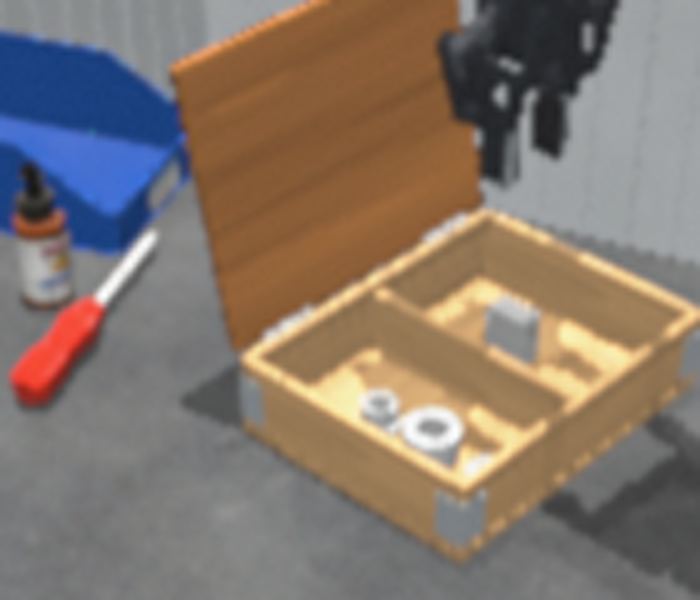

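drive_tool(
  motion="0 0 0 0.016 0.045 0 50; 0 0 0 0.016 0.045 0 50; 0 0 0 0.016 0.045 0 50; 0 0 0 0.016 0.045 0 50; 0 0 0 0.016 0.045 0 50; 0 0 0 0.016 0.045 0 50; 0 0 0 0.016 0.045 0 50; 0 0 0 0.016 0.045 0 50; 0 0 0 0.016 0.045 0 50; 0 0 0 0.016 0.045 0 50; 0 0 0 0.016 0.045 0 50; 0 0 0 0 0 0 50",
)

```text
clock: 67.82
position: [0.5177, 0.4023, 0.0891]
ee_rot: [-0.007, 0.151, 0.989, -0.007]
contact_force: [-0.0, -0.7, 0.8]
width: 0.0426
```

drive_tool(
  motion="0 0 -9 0 0 0 50; 0 0 -9 0 0 0 50; 0 0 -9 0 0 0 50; 0 0 -9 0 0 0 50; 0 0 -8 0 0 0 50; 0 0 0 0 0 0 50; 0 0 0 0 0 0 50",
)

```text
clock: 68.7
position: [0.5137, 0.3938, 0.0801]
ee_rot: [-0.018, -0.24, 0.971, -0.008]
contact_force: [-0.1, -0.7, -1.5]
width: 0.0428
```

```bash
python3 -c "
from h import *
print(tooldelta([.5205,.4057,-.018],118.7),get_state()['width'],get_state()['qpos'])"
```

```text
{'pos': array([0.5137, 0.3938, 0.0801]), 'psi': np.float64(117.79), 'tilt': np.float64(2.23), 'shift_now': array([-0.0153,  0.008 ,  0.0975]), 't': 68.7, 'shift_after_turn': array([-0.0116,  0.0071,  0.0981]), 'turn': array([-0.36, -2.2 , -0.92])} 0.042794102788135086 [ 0.54917079  0.48908583  1.48761767 -0.00443173  1.20355241 -1.50486043]
```

drive_tool(
  motion="-0.3 -1.8 -0.8 -0.01 0.007 0 50; 0 0 0 0 0 0 50; 0 0 0 0 0 0.02 50; 0 0 0 0 0 0 50; 0 0 0 0 0 0.015 50; 0 0 0 0 0 0 50; 0 0 0 0 0 0 50",
)

```text
clock: 69.58
position: [0.5204, 0.406, 0.0448]
ee_rot: [-0.001, -0.246, 0.969, -0.001]
contact_force: [0.8, -0.8, 0.9]
width: 0.0424
```

```bash
python3 -c "
from h import *
print(tooldelta([.5205,.4057,-.018],118.7),get_state()['width'])
grab('27');crop('side27',150,180,290,300,5,'c31')"
```

```text
{'pos': array([0.5204, 0.406 , 0.0448]), 'psi': np.float64(118.49), 'tilt': np.float64(0.11), 'shift_now': array([-0.    , -0.0003,  0.0628]), 't': 69.58, 'shift_after_turn': array([ 0.0001, -0.0003,  0.0628]), 'turn': array([-0.04, -0.11, -0.21])} 0.04241923569623925
```

View pics/c31.png

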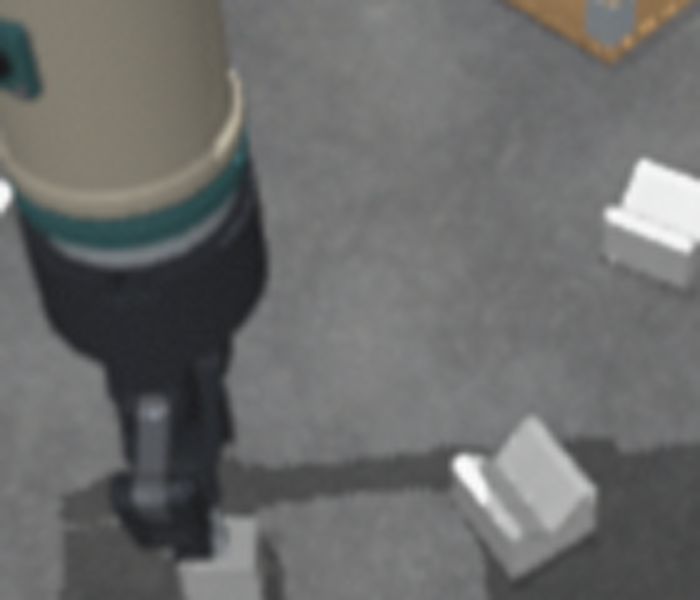

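drive_tool(
  motion="0 0 0 0.001 0 0.02 50; 0 0 0 0 0 0 50; 0 0 0 0.002 0 0.02 50; 0 0 0 0 0 0 50; 0 0 0 0.001 0 0.018 50; 0 0 0 0 0 0 50; 0 0 0 0 0 0 50",
)

```text
clock: 70.55
position: [0.5206, 0.4062, -0.0094]
ee_rot: [0.004, -0.246, 0.969, 0.001]
contact_force: [-0.1, -0.7, 0.3]
width: 0.0431
```

```bash
python3 -c "
from h import *
print(tooldelta([.5205,.4057,-.018],118.7),get_state()['width'])"
```

```text
{'pos': array([ 0.5206,  0.4062, -0.0094]), 'psi': np.float64(118.48), 'tilt': np.float64(0.44), 'shift_now': array([ 0.0004, -0.0004,  0.0086]), 't': 70.55, 'shift_after_turn': array([ 0.0003, -0.0004,  0.0086]), 'turn': array([-0.01,  0.44, -0.22])} 0.04310154345637815
```

drive_tool(
  motion="0 0.3 0 0 0 0.008 50; 0 0 0 0 0 0 35; 0 0 0 0 0 0 20; 0 0 0 0 0 0 5; 0 0 0 0 0 0 5; 0 0 0 0 0 0 5",
)

```text
clock: 71.3
position: [0.5215, 0.4066, -0.017]
ee_rot: [0.002, -0.246, 0.969, 0.0]
contact_force: [-0.2, -0.6, 0.2]
width: 0.0214
```

drive_tool(
  motion="0 0 0 0 0 -0.025 5; 0 0 0 0 0 -0.03 5; 0 0 0 0 0 -0.03 5; 0 0 0 0 0 -0.03 5; 0 0 0 0 0 0 5; 0 0 0 0 0 0 5; 0 0 9 0 0 0 5; 0 0 9 0 0 0 5; 0 0 9 0 0 0 5; 0 0 9 0 0 0 5; 0 0 8 0 0 0 5; 0 0 0 0 0 0 5",
)

```text
clock: 72.8
position: [0.5112, 0.401, 0.0834]
ee_rot: [-0.011, 0.147, 0.989, -0.008]
contact_force: [-0.4, -0.8, -1.8]
width: 0.0213
```

```bash
python3 -c "
from h import *
c=np.array([.5315,-.133])-.04*np.array([.953,-.303]);print(c)
print(tooldelta([*c,.1],72.3),get_state()['width'])"
```

```text
[ 0.49338 -0.12088]
{'pos': array([0.5112, 0.401 , 0.0834]), 'psi': np.float64(73.12), 'tilt': np.float64(1.55), 'shift_now': array([-0.1344, -0.5048, -0.0091]), 't': 72.8, 'shift_after_turn': array([-0.1417, -0.5026, -0.0166]), 'turn': array([-1.15, -1.04,  0.81])} 0.021349491703655084
```

drive_tool(
  motion="-0.8 -0.7 0.6 -0.012 -0.045 -0.005 5; 0 0 0 -0.0125 -0.045 -0.003 5; 0 0 0 -0.0125 -0.045 -0.003 5; 0 0 0 -0.0125 -0.045 -0.003 5; 0 0 0 -0.0125 -0.045 -0.002 5; 0 0 0 -0.0125 -0.045 -0.002 5; 0 0 0 -0.0125 -0.045 -0.002 5; 0 0 0 -0.0125 -0.045 -0.002 5; 0 0 0 -0.0125 -0.045 -0.002 5; 0 0 0 -0.0125 -0.045 -0.002 5; 0 0 0 -0.008 -0.03 0 5; 0 0 0 0 0 0 5",
)

```text
clock: 74.3
position: [0.4957, -0.1118, 0.1021]
ee_rot: [-0.01, 0.135, 0.991, -0.004]
contact_force: [-0.3, 0.6, -0.8]
width: 0.0213
```

```bash
python3 -c "
from h import *
print(tooldelta([.493,-.121,-.007],72.3),get_state()['width'])"
```

```text
{'pos': array([ 0.4957, -0.1118,  0.1021]), 'psi': np.float64(74.45), 'tilt': np.float64(1.22), 'shift_now': array([-0.0019, -0.0084,  0.1092]), 't': 74.3, 'shift_after_turn': array([-0.0002, -0.0096,  0.1091]), 'turn': array([-0.64, -1.03,  2.14])} 0.021295363177659545
```

drive_tool(
  motion="-0.4 -0.8 2 0.001 -0.01 0 5; 0 0 0 0 0 0 5; 0 0 0 0.001 0 0.025 5; 0 0 0 0 0 0 5; 0 0 0 0.001 0 0.025 5; 0 0 0 0 0 0 5; 0 0 0 0.001 0 0.025 5; 0 0 0 0 0 0 5; 0 0 0 0 0 0 5",
)

```text
clock: 75.42
position: [0.4933, -0.1177, 0.0316]
ee_rot: [0.003, 0.149, 0.989, -0.002]
contact_force: [0.6, 0.0, -1.5]
width: 0.0211
```

```bash
python3 -c "
from h import *
print(tooldelta([.493,-.121,-.007],72.3),get_state()['width'])
grab('28');crop('side28',180,80,320,200,5,'c32')"
```

```text
{'pos': array([ 0.4933, -0.1177,  0.0316]), 'psi': np.float64(72.81), 'tilt': np.float64(0.4), 'shift_now': array([-0.0004, -0.0032,  0.0386]), 't': 75.42, 'shift_after_turn': array([-0.0007, -0.0032,  0.0386]), 'turn': array([-0.13,  0.38,  0.51])} 0.021057259547270762
```

View pics/c32.png

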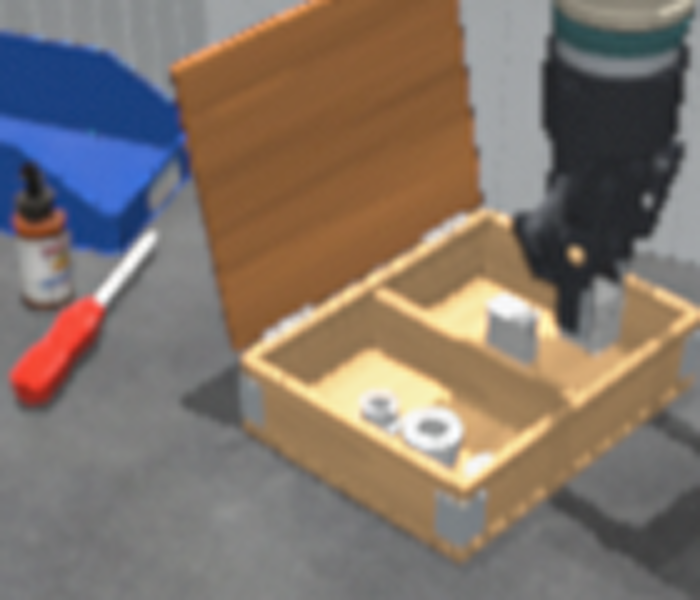

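drive_tool(
  motion="0 0 0 0 -0.002 0.02 5; 0 0 0 0 0 0 5; 0 0 0 0.001 0 0.015 5; 0 0 0 0 0 0 5; 0 0 0 0 0 0 5; 0 0 0 0 0 0 45; 0 0 0 0 0 0 45; 0 0 0 0 0 0 45",
)

```text
clock: 76.53
position: [0.4955, -0.1207, -0.0]
ee_rot: [0.007, 0.149, 0.989, -0.003]
contact_force: [0.4, -0.1, 0.6]
width: 0.0382
```

drive_tool(
  motion="0 0.3 0 0 0 -0.02 45; 0 0 0 0 0 -0.03 45; 0 0 0 0 0 -0.04 45; 0 0 0 0 0 -0.04 45; 0 0 0 0 0 -0.04 60; 0 0 0 0 0 -0.04 60; 0 0 0 0 0 -0.04 60; 0 0 0 0 0 0 60; 0 0 0 0 0 0 60",
)

```text
clock: 77.65
position: [0.4924, -0.119, 0.2584]
ee_rot: [0.005, 0.15, 0.989, -0.002]
contact_force: [0.1, 0.6, 0.0]
width: 0.0512
```

```bash
cat > lid.py <<'E'
from h import *
def lid(tag):
    P=cloud('side',np.load(f'side{tag}.npz')['d']);im=np.load(f'side{tag}.npz')['im'];hsv=cv2.cvtColor(im,cv2.COLOR_RGB2HSV)
    ux=np.array([.953,-.303,0]);H=np.array([.5477,-.0821,0])+.085*ux
    X=(P-H)@ux;Z=P[...,2]-.055
    m=(hsv[...,1]>90)&(hsv[...,0]<25)&(Z>.06)&(X>-.05)&(X<.15)
    A=np.polyfit(Z[m],X[m],1);print(m.sum(),'theta',np.pi/2+np.arctan(A[0]))
E
python3 -c "
from h import *
from lid import lid
grab('29');crop('side29',180,80,320,200,5,'c33');lid('29')
# knob position at theta 1.78 (P0-based reported coordinates)
from arc import *
print(now())
p=P0+np.array([0,0,0]); v=k(1.78)-k(0); t=P0+ux*v[0]+np.array([0,0,v[1]]); print('target',t)
print(tooldelta([t[0],t[1],.29],72.3),get_state()['width'])"; python3 parts.py 29
```

```text
2212 theta 1.7782773522082072
(np.float64(0.7995309970423479), np.float64(0.1314386747607458), array([-0.12666324,  0.24734832]), {'clock': 77.75, 'qpos': array([-0.37299419,  0.13906755,  1.55396173, -0.00198247,  1.43833729,
       -1.64335666]), 'qd': array([-7.73823979e-05,  8.68435966e-03,  7.16737196e-03, -1.02282065e-03,
        2.93390425e-03,  1.34067552e-03]), 'effort': array([ 2.12808419e-02, -3.45132458e+01, -2.56095564e+01, -1.08404830e-02,
       -5.46043343e-02,  1.09051275e-06]), 'position': array([ 0.49238238, -0.11897608,  0.25804832]), 'ee_rot': array([ 0.00476944,  0.14952612,  0.98874407, -0.00208858]), 'contact_force': array([-0.33747614,  1.04519443, -0.02975266]), 'moment': array([-0.07908404, -0.02976021,  0.03293584]), 'width': 0.051344529521888845})
target [ 0.69571432 -0.13227475  0.13871724]
{'pos': array([ 0.4924, -0.119 ,  0.258 ]), 'psi': np.float64(72.8), 'tilt': np.float64(0.6), 'shift_now': array([-0.1985,  0.0473, -0.0301]), 't': 77.75, 'shift_after_turn': array([-0.1977,  0.0492, -0.032 ]), 'turn': array([-0.15,  0.58,  0.5 ])} 0.051344529521888845
[119 123] 188 zt 0.01 ctr [0.699  0.4389] size [0.0428 0.082 ] ang 1.6
[318 176] 90 zt 0.024 ctr [ 0.5874 -0.034 ] size [0.0267 0.0266] ang 1.5
[314 191] 127 zt 0.029 ctr [ 0.5492 -0.0226] size [0.0337 0.0333] ang 0.4
[362 193] 97 zt 0.042 ctr [ 0.5453 -0.1336] size [0.0176 0.0303] ang 73.6
[308 209] 106 zt 0.021 ctr [ 0.5067 -0.0098] size [0.0286 0.0286] ang 0.4
[355 216] 129 zt 0.042 ctr [ 0.4915 -0.1165] size [0.0226 0.0306] ang 73.6
[165 240] 380 zt 0.029 ctr [0.4253 0.3232] size [0.044  0.0466] ang 59.5
[237 241] 375 zt 0.029 ctr [0.4282 0.1569] size [0.0436 0.0468] ang 87.0
```

View pics/c33.png

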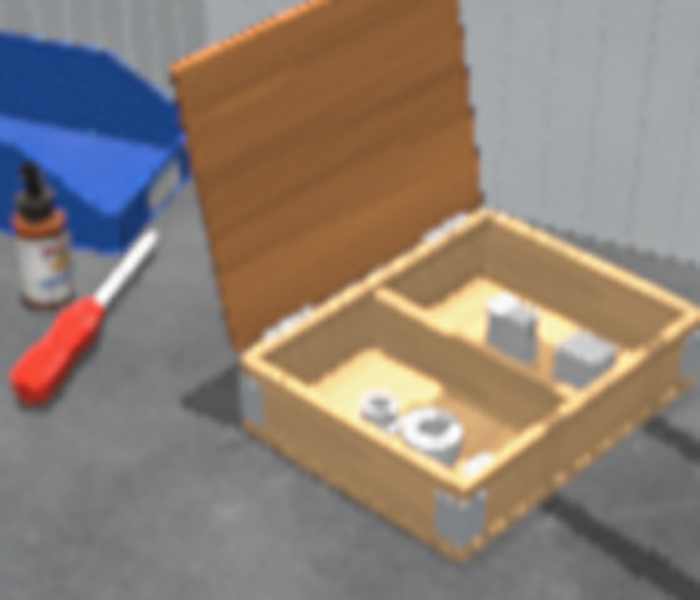

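drive_tool(
  motion="0 0.4 0.4 0 0 -0.04 70; 0 0 0 0 0.02 -0.01 70; 0 0 0 -0.035 0.005 -0.003 70; 0 0 0 -0.035 0.005 -0.003 70; 0 0 0 -0.035 0.005 -0.003 70; 0 0 0 -0.035 0.005 -0.003 70; 0 0 0 -0.035 0.005 -0.003 70; 0 0 0 -0.03 0.004 -0.003 70; 0 0 0 0 0 0 70; 0 0 0 0 0 0 70",
)

```text
clock: 79.0
position: [0.7029, -0.1328, 0.3079]
ee_rot: [-0.014, 0.153, 0.988, 0.001]
contact_force: [0.4, 0.1, 0.1]
width: 0.0597
```

```bash
python3 -c "
from h import *
print(tooldelta([.6965,-.1325,.138],72.3),get_state()['width'])"
```

```text
{'pos': array([ 0.7029, -0.1328,  0.3079]), 'psi': np.float64(72.36), 'tilt': np.float64(1.63), 'shift_now': array([ 0.0014, -0.0012,  0.17  ]), 't': 79.0, 'shift_after_turn': array([ 0.0062, -0.0017,  0.1699]), 'turn': array([-0.16, -1.62,  0.06])} 0.05965166917231139
```

drive_tool(
  motion="0 -1.3 0 0.004 -0.001 0 70; 0 0 0 0 0 0 70; 0 0 0 0.001 0 0.025 70; 0 0 0 0 0 0 70; 0 0 0 0.001 0 0.025 70; 0 0 0 0 0 0 70; 0 0 0 0.001 0 0.025 70; 0 0 0 0 0 0 70; 0 0 0 0 0 0 70",
)

```text
clock: 80.12
position: [0.6951, -0.1321, 0.2414]
ee_rot: [0.003, 0.154, 0.988, -0.002]
contact_force: [0.7, -0.3, -0.5]
width: 0.0596
```

```bash
python3 -c "
from h import *
print(tooldelta([.6965,-.1325,.138],72.3),get_state()['width'])
grab('30');crop('side30',200,20,340,140,5,'c34');crop('top30',300,60,440,180,5,'c35')"
```

```text
{'pos': array([ 0.6951, -0.1321,  0.2414]), 'psi': np.float64(72.33), 'tilt': np.float64(0.35), 'shift_now': array([-0.0009,  0.0003,  0.1034]), 't': 80.12, 'shift_after_turn': array([-1.500e-03,  1.000e-04,  1.034e-01]), 'turn': array([-0.15,  0.32,  0.03])} 0.05955427483964516
```

View pics/c34.png

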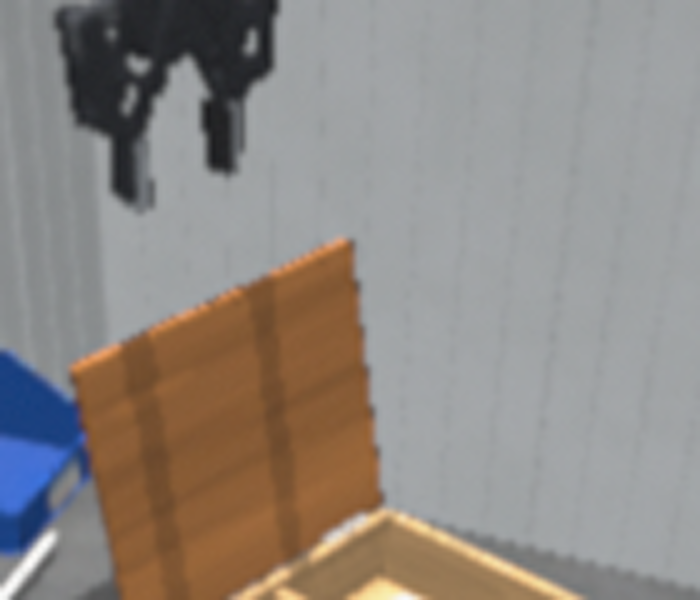

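View pics/c35.png

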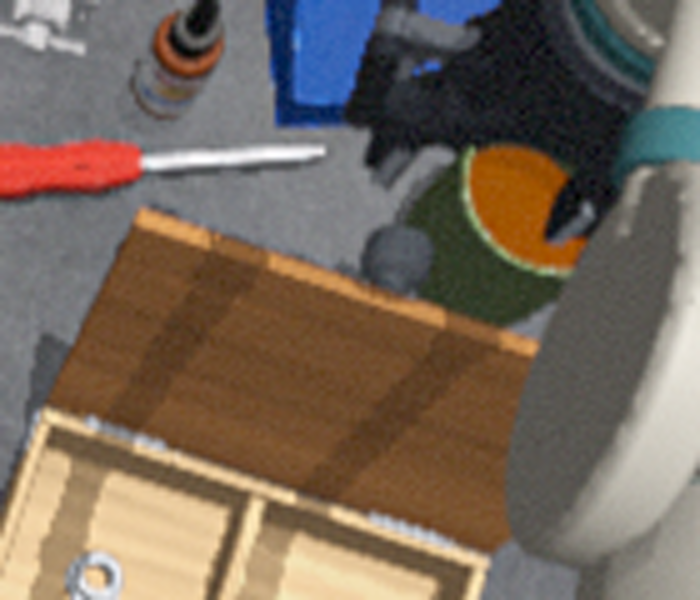

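```bash
python3 -c "
from h import *
for z in(.178,.183,.19): print(proj('top',np.array([.6957,-.1323,z])))
P=cloud('top',np.load('top30.npz')['d']);print(np.round(P[108:117:2,374:386:2],3))"
```

```text
[378.80509342 113.03407789]
[379.56573203 112.28514539]
[380.64515282 111.22233315]
[[[ 0.703 -0.12   0.187]
  [ 0.701 -0.122  0.194]
  [ 0.7   -0.125  0.197]
  [ 0.7   -0.129  0.196]
  [ 0.7   -0.133  0.198]
  [ 0.701 -0.138  0.195]]

 [[ 0.697 -0.118  0.192]
  [ 0.696 -0.121  0.195]
  [ 0.696 -0.125  0.197]
  [ 0.696 -0.129  0.196]
  [ 0.696 -0.133  0.196]
  [ 0.696 -0.137  0.197]]

 [[ 0.694 -0.119  0.189]
  [ 0.692 -0.121  0.195]
  [ 0.692 -0.125  0.196]
  [ 0.692 -0.129  0.197]
  [ 0.692 -0.133  0.197]
  [ 0.693 -0.138  0.193]]

 [[ 0.69  -0.119  0.19 ]
  [ 0.689 -0.122  0.191]
  [ 0.689 -0.126  0.193]
  [ 0.688 -0.129  0.195]
  [ 0.688 -0.133  0.196]
  [ 0.688 -0.137  0.195]]

 [[ 0.688 -0.121  0.182]
  [ 0.685 -0.122  0.191]
  [ 0.684 -0.126  0.193]
  [ 0.686 -0.131  0.188]
  [ 0.686 -0.135  0.19 ]
  [ 0.686 -0.14   0.188]]]
```

drive_tool(
  motion="0 0 0 -0.001 0 0.025 70; 0 0 0 0 0 0 70; 0 0 0 0.001 0 0.025 70; 0 0 0 0 0 0 70; 0 0 0 0.001 0 0.025 70; 0 0 0 0 0 0 70; 0 0 0 0 0 0 70",
)

```text
clock: 81.1
position: [0.701, -0.134, 0.1778]
ee_rot: [0.012, 0.154, 0.988, -0.003]
contact_force: [-0.4, 0.2, 0.9]
width: 0.0597
```

```bash
python3 -c "
from h import *
print(tooldelta([.6965,-.1325,.138],72.3),get_state()['width'],get_state()['contact_force'])"
```

```text
{'pos': array([ 0.701 , -0.134 ,  0.1778]), 'psi': np.float64(72.33), 'tilt': np.float64(1.41), 'shift_now': array([0.0057, 0.0001, 0.0396]), 't': 81.1, 'shift_after_turn': array([0.0047, 0.    , 0.0398]), 'turn': array([-0.13,  1.4 ,  0.03])} 0.05967823698985328 [-0.43014166  0.24856549  0.863268  ]
```

drive_tool(
  motion="0 1.1 0 0.004 0 0 70; 0 0 0 0 0 0 70; 0 0 0 0.001 0 0.02 70; 0 0 0 0 0 0 70; 0 0 0 0.001 0 0.017 70; 0 0 0 0 0 0 70; 0 0 0 0 0 0 70",
)

```text
clock: 81.98
position: [0.6982, -0.1331, 0.1451]
ee_rot: [0.006, 0.154, 0.988, -0.002]
contact_force: [-0.1, 0.8, 0.2]
width: 0.0598
```

```bash
python3 -c "
from h import *
print(tooldelta([.6965,-.1325,.138],72.3),get_state()['width'],get_state()['contact_force'])"
```

```text
{'pos': array([ 0.6982, -0.1331,  0.1451]), 'psi': np.float64(72.33), 'tilt': np.float64(0.74), 'shift_now': array([0.0019, 0.    , 0.0071]), 't': 81.97, 'shift_after_turn': array([0.0018, 0.    , 0.0071]), 'turn': array([-0.11,  0.74,  0.03])} 0.05979592578507208 [-0.14522104  0.8068068   0.23999534]
```

drive_tool(
  motion="0 0.5 0 0.001 0 0.007 70; 0 0 0 0 0 0 70; 0 0 0 0 0 0 50; 0 0 0 0 0 0 30; 0 0 0 0 0 0 20; 0 0 0 0 0 0 20; 0 0 0 0 0 0 20",
  newtons=40,
)

```text
clock: 82.85
position: [0.6978, -0.1327, 0.1385]
ee_rot: [0.002, 0.154, 0.988, -0.001]
contact_force: [-0.4, -0.5, -0.7]
width: 0.0264
```

```bash
python3 arc.py -.1 -.1 -.15 -.15; python3 -c "
from h import *
from lid import lid
grab('31');crop('side31',200,20,340,140,5,'c36');lid('31')"
```

```text
theta 1.793 rad err 0.0009 F [-0.4 -0.5 -0.7] w 0.0264 [-0.08  0.28  0.03] 82.85
  to 1.69 tool x 0.0135 z -0.0059
  to 1.59 tool x 0.0136 z -0.0053
  to 1.44 tool x 0.0213 z -0.0053
  to 1.29 tool x 0.0218 z -0.0021
2206 theta 1.7806125559378374
```

View pics/c36.png

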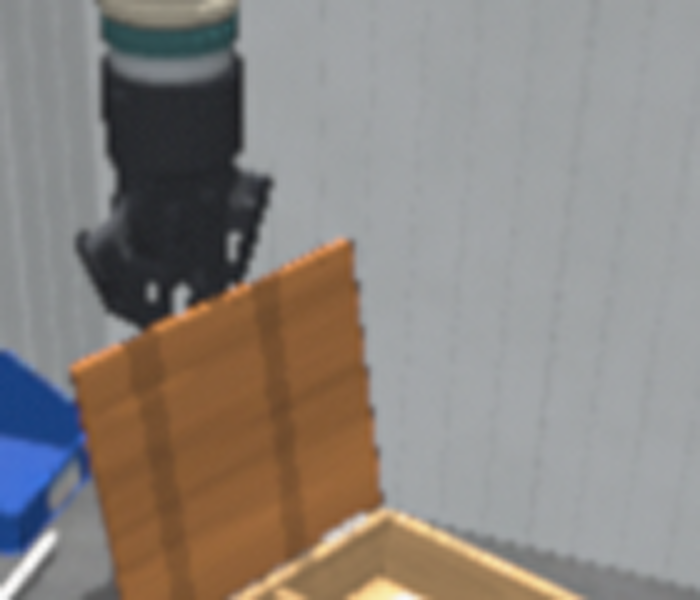

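Knob gripped (width 26 mm as before). Swing it shut slowly.

drive_tool(
  motion="0 0 0 0.0135 0 -0.006 20; 0 0 0 0 0 0 20; 0 0 0 0.0135 0 -0.005 20; 0 0 0 0 0 0 20",
)

```text
clock: 83.45
position: [0.671, -0.1241, 0.1504]
ee_rot: [0.004, 0.154, 0.988, -0.001]
contact_force: [0.1, -1.3, -1.8]
width: 0.0261
```

```bash
python3 arc.py -.12 -.12 -.12 -.12 -.12
```

```text
theta 1.585 rad err 0.0004 F [ 0.1 -1.3 -1.8] w 0.0261 [-0.09  0.43  0.03] 83.45
  to 1.47 tool x 0.0171 z -0.004
  to 1.35 tool x 0.0174 z -0.0023
  to 1.23 tool x 0.0176 z -0.0002
  to 1.11 tool x 0.0175 z 0.0019
  to 0.99 tool x 0.0171 z 0.004
```

drive_tool(
  motion="0 0 0 0.017 0 -0.004 20; 0 0 0 0.0175 0 -0.002 20; 0 0 0 0.0175 0 0 20; 0 0 0 0 0 0 20",
)

```text
clock: 83.95
position: [0.6214, -0.1083, 0.1566]
ee_rot: [0.006, 0.154, 0.988, -0.002]
contact_force: [0.9, -1.1, -3.2]
width: 0.0263
```

```bash
python3 arc.py -.12 -.12 -.12 -.12 -.12
```

```text
theta 1.225 rad err -0.0004 F [ 0.9 -1.1 -3.2] w 0.0263 [-0.08  0.67  0.03] 83.95
  to 1.11 tool x 0.0175 z 0.0015
  to 0.99 tool x 0.0171 z 0.004
  to 0.87 tool x 0.0165 z 0.006
  to 0.75 tool x 0.0157 z 0.0079
  to 0.63 tool x 0.0146 z 0.0097
```

drive_tool(
  motion="0 0.4 0 0.0175 0 0.0015 20; 0 0 0 0.017 0 0.004 20; 0 0 0 0.0165 0 0.006 20; 0 0 0 0 0 0 20",
)

```text
clock: 84.45
position: [0.5767, -0.0942, 0.1457]
ee_rot: [0.006, 0.154, 0.988, -0.001]
contact_force: [1.1, -0.8, 0.0]
width: 0.0263
```

```bash
python3 arc.py -.12 -.12 -.12 -.12 -.12
```

```text
theta 0.894 rad err -0.0011 F [ 1.1 -0.8  0. ] w 0.0263 [-0.06  0.71  0.01] 84.45
  to 0.77 tool x 0.0163 z 0.0065
  to 0.65 tool x 0.0149 z 0.0093
  to 0.53 tool x 0.0137 z 0.011
  to 0.41 tool x 0.0122 z 0.0126
  to 0.29 tool x 0.0107 z 0.014
```

drive_tool(
  motion="0 0.4 0 0.016 0 0.0065 20; 0 0 0 0.015 0 0.009 20; 0 0 0 0.0137 0 0.011 20; 0 0 0 0 0 0 20",
)

```text
clock: 84.95
position: [0.5391, -0.0822, 0.1214]
ee_rot: [0.006, 0.154, 0.988, -0.001]
contact_force: [-1.6, 0.5, 1.9]
width: 0.0261
```

```bash
python3 arc.py -.1 -.1 -.1 -.1 -.1
```

```text
theta 0.573 rad err -0.0017 F [-1.6  0.5  1.9] w 0.0261 [-0.04  0.67 -0.01] 84.95
  to 0.47 tool x 0.0118 z 0.0087
  to 0.37 tool x 0.0097 z 0.011
  to 0.27 tool x 0.0085 z 0.0119
  to 0.17 tool x 0.0073 z 0.0127
  to 0.07 tool x 0.006 z 0.0134
```

drive_tool(
  motion="0 0.4 0 0.0115 0 0.009 20; 0 0 0 0.0095 0 0.011 20; 0 0 0 0 0 0 20; 0 0 0 0.0085 0 0.012 20; 0 0 0 0 0 0 20",
)

```text
clock: 85.58
position: [0.5124, -0.0737, 0.0894]
ee_rot: [0.003, 0.154, 0.988, -0.001]
contact_force: [-2.5, 0.2, 1.1]
width: 0.0261
```

```bash
python3 arc.py -.1 -.1 -.1 -.1
```

```text
theta 0.278 rad err -0.0019 F [-2.5  0.2  1.1] w 0.0261 [-0.03  0.3  -0.03] 85.575
  to 0.18 tool x 0.0089 z 0.0116
  to 0.08 tool x 0.006 z 0.0133
  to -0.02 tool x 0.0047 z 0.0139
  to -0.12 tool x 0.0033 z 0.0143
```

drive_tool(
  motion="0 0 0 0.008 0 0.012 20; 0 0 0 0 0 0 20; 0 0 0 0.006 0 0.012 20; 0 0 0 0 0 0 20; 0 0 0 0.003 0 0.008 20; 0 0 0 0 0 0 20",
)

```text
clock: 86.32
position: [0.4976, -0.069, 0.057]
ee_rot: [0.003, 0.154, 0.988, -0.001]
contact_force: [-2.0, 0.7, 0.8]
width: 0.026
```

```bash
python3 arc.py -.05 -.05
```

```text
theta 0.028 rad err -0.002 F [-2.   0.7  0.8] w 0.026 [-0.03  0.41 -0.04] 86.325
  to -0.02 tool x 0.0041 z 0.0064
  to -0.07 tool x 0.0018 z 0.0071
```

drive_tool(
  motion="0 0 0 0.001 0 0.003 20; 0 0 0 0 0 0 20; 0 0 0 0 0 0.002 20; 0 0 0 0 0 0 20",
)

```text
clock: 86.82
position: [0.4964, -0.0686, 0.0531]
ee_rot: [0.003, 0.154, 0.988, -0.001]
contact_force: [-2.0, 0.7, 0.4]
width: 0.0264
```

```bash
python3 arc.py
```

```text
theta 0.0 rad err -0.002 F [-2.   0.7  0.4] w 0.0264 [-0.04  0.39 -0.03] 86.825
```

Shut. Release and rise.

drive_tool(
  motion="0 0 0 0 0 0 40; 0 0 0 0 0 0 60; 0 0 0 0 0 0 60; 0 0 0 0 0 -0.02 60; 0 0 0 0 0 -0.03 60; 0 0 0 0 0 -0.04 60; 0 0 0 0 0 -0.04 60; 0 0 0 0 0 -0.03 60; 0 0 0 0 0 0 60; 0 0 0 0 0 0 60",
)

```text
clock: 88.08
position: [0.497, -0.0688, 0.216]
ee_rot: [0.004, 0.154, 0.988, -0.001]
contact_force: [-0.1, 0.3, -1.0]
width: 0.051
```

```bash
python3 -c "
from h import *
grab('32'); plate('32',box=(.6,.75,-.2,-.04)); crop('side32',200,60,360,200,5,'c37');crop('top32',270,80,430,220,5,'c38')
print(tooldelta([.6565,-.1155,.15],-17.7), get_state()['width'])"
```

```text
top 193 yaw -17.959867620980468 -0.035787428921718295 0.035029498778795624 mid [ 0.65444139 -0.11526112] mean [ 0.65455825 -0.11490062  0.11386254]
side 100 yaw -18.95654999457589 -0.036025332507430924 0.03277661363535665 mid [ 0.65554566 -0.11458857] mean [ 0.65607333 -0.11305231  0.11325717]
{'pos': array([ 0.497 , -0.0688,  0.2158]), 'psi': np.float64(72.25), 'tilt': np.float64(0.47), 'shift_now': array([-0.1656,  0.0042,  0.0671]), 't': 88.17, 'shift_after_turn': array([0.004 , 0.1662, 0.0658]), 'turn': array([ 0.35,  0.4 , 89.95])} 0.05123282378447462
```

View pics/c37.png

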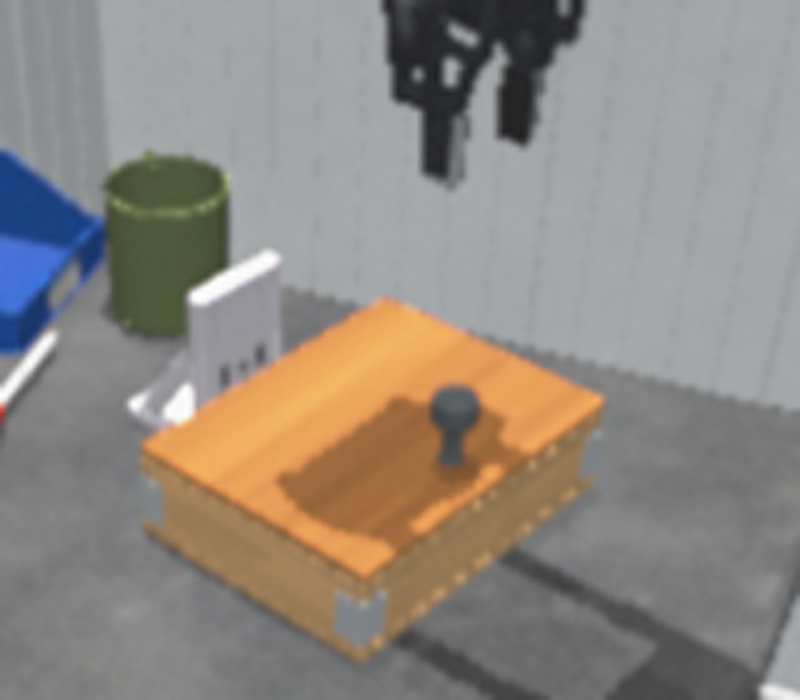

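View pics/c38.png

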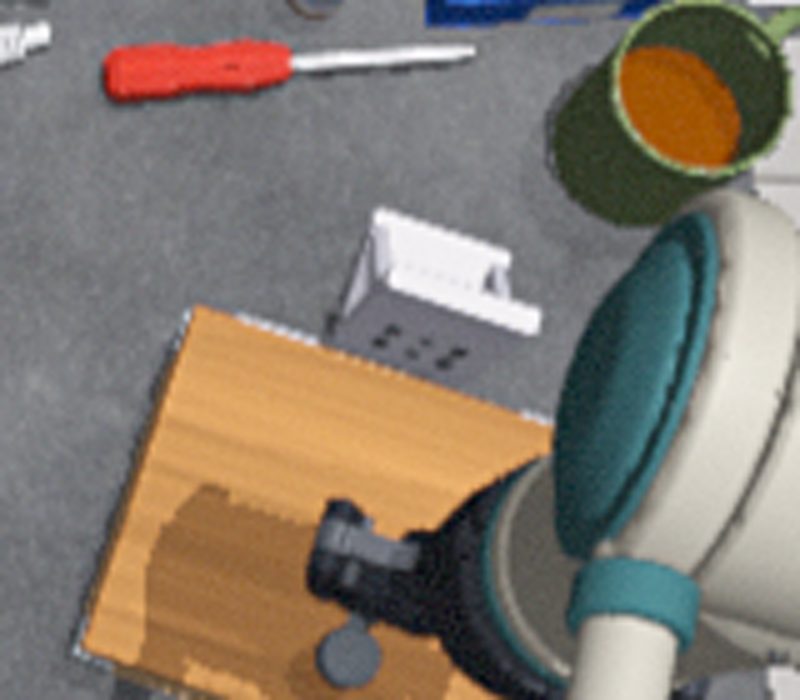

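drive_tool(
  motion="0 0 10 0 0 -0.005 60; 0 0 10 0 0 0 60; 0 0 10 0 0 0 60; 0 0 10 0 0 0 60; 0 0 10 0 0 0 60; 0 0 10 0 0 0 60; 0 0 10 0 0 0 60; 0 0 10 0 0 0 60; 0 0 5 0 0 0 60; 0 0 0 0 0 0 60; 0 0 0 0 0 0 60",
)

```text
clock: 89.55
position: [0.4891, -0.0667, 0.205]
ee_rot: [-0.009, 0.796, 0.605, -0.007]
contact_force: [-0.5, 0.0, -0.2]
width: 0.0517
```

```bash
python3 -c "
from h import *
print(tooldelta([.655,-.115,.15],-17.8), get_state()['width'])"
```

```text
{'pos': array([ 0.4891, -0.0667,  0.205 ]), 'psi': np.float64(-15.49), 'tilt': np.float64(1.27), 'shift_now': array([-0.0022,  0.1739,  0.0512]), 't': 89.55, 'shift_after_turn': array([0.0047, 0.1727, 0.055 ]), 'turn': array([-1.27,  0.07,  2.31])} 0.0516502256638019
```

drive_tool(
  motion="-1 0 2.1 0 0 0 60; 0 0 0 0 0 0 60; 0 0 0 0.001 0.035 0 60; 0 0 0 0.001 0.035 0 60; 0 0 0 0.001 0.035 0 60; 0 0 0 0.001 0.035 0 60; 0 0 0 0.001 0.03 0 60; 0 0 0 0 0 0 60; 0 0 0 0 0 0 60",
)

```text
clock: 90.68
position: [0.6556, -0.1142, 0.204]
ee_rot: [-0.001, 0.807, 0.591, -0.002]
contact_force: [-1.2, 0.2, -0.1]
width: 0.0514
```

```bash
python3 -c "
from h import *
print(tooldelta([.655,-.115,.068],-17.8), get_state()['width'])"
```

```text
{'pos': array([ 0.6556, -0.1142,  0.204 ]), 'psi': np.float64(-17.58), 'tilt': np.float64(0.24), 'shift_now': array([-0.0008,  0.0002,  0.136 ]), 't': 90.67, 'shift_after_turn': array([-0.0009, -0.0003,  0.136 ]), 'turn': array([-0.23,  0.07,  0.22])} 0.051417212682868495
```

drive_tool(
  motion="0 0 0 0 -0.001 0.025 60; 0 0 0 0 0 0 60; 0 0 0 0 -0.001 0.025 60; 0 0 0 0 0 0 60; 0 0 0 0 -0.001 0.025 60; 0 0 0 0 0 0 60; 0 0 0 0 0 0 60",
)

```text
clock: 91.55
position: [0.6532, -0.1131, 0.1386]
ee_rot: [0.004, 0.807, 0.591, 0.002]
contact_force: [-0.4, 0.6, -1.0]
width: 0.0511
```

```bash
python3 -c "
from h import *
print(tooldelta([.655,-.115,.068],-17.8), get_state()['width'])"
```

```text
{'pos': array([ 0.6532, -0.1131,  0.1386]), 'psi': np.float64(-17.53), 'tilt': np.float64(0.53), 'shift_now': array([-0.0012,  0.0017,  0.0706]), 't': 91.55, 'shift_after_turn': array([-0.0013,  0.0023,  0.0706]), 'turn': array([0.53, 0.05, 0.27])} 0.05107621844107607
```

drive_tool(
  motion="0.4 0 0 -0.001 0.001 0.025 60; 0 0 0 0 0 0 60; 0 0 0 0 -0.001 0.025 60; 0 0 0 0 0 0 60; 0 0 0 0 0 0.018 60; 0 0 0 0 0 0 60; 0 0 0 0 0 0 60",
)

```text
clock: 92.42
position: [0.6608, -0.1161, 0.0809]
ee_rot: [0.009, 0.806, 0.591, 0.006]
contact_force: [0.4, 0.7, 1.2]
width: 0.0511
```

```bash
python3 -c "
from h import *
print(tooldelta([.655,-.115,.068],-17.8), get_state()['width'])"
```

```text
{'pos': array([ 0.6608, -0.1161,  0.0809]), 'psi': np.float64(-17.51), 'tilt': np.float64(1.23), 'shift_now': array([-0.0007, -0.0061,  0.0128]), 't': 92.42, 'shift_after_turn': array([-0.0007, -0.0058,  0.0129]), 'turn': array([1.23, 0.  , 0.29])} 0.051142868330926974
```

drive_tool(
  motion="1 0 0 0 -0.005 0 60; 0 0 0 0 0 0 60; 0 0 0 0 -0.001 0.012 60; 0 0 0 0 0 0 60; 0 0 0 0 0 0 60",
)

```text
clock: 93.05
position: [0.655, -0.1142, 0.0686]
ee_rot: [0.002, 0.806, 0.591, 0.001]
contact_force: [0.6, 0.8, 0.4]
width: 0.0512
```

```bash
python3 -c "
from h import *
print(tooldelta([.655,-.115,.068],-17.8), get_state()['width'])"
```

```text
{'pos': array([ 0.655 , -0.1142,  0.0686]), 'psi': np.float64(-17.51), 'tilt': np.float64(0.21), 'shift_now': array([-0.0007,  0.0002,  0.0006]), 't': 93.05, 'shift_after_turn': array([-0.0007,  0.0003,  0.0006]), 'turn': array([0.21, 0.01, 0.29])} 0.051183478681431645
```

drive_tool(
  motion="0 0 0 0 0 0 40; 0 0 0 0 0 0 20; 0 0 0 0 0 0 0; 0 0 0 0 0 0 0; 0 0 0 0 0 0 0",
  newtons=60,
)

```text
clock: 93.68
position: [0.6557, -0.1144, 0.069]
ee_rot: [0.002, 0.807, 0.591, 0.002]
contact_force: [1.2, 0.5, -0.1]
width: 0.0106
```

drive_tool(
  motion="0 0 0 0 0 -0.02 0; 0 0 0 0 0 -0.025 0; 0 0 0 0 0 -0.025 0; 0 0 0 0 0 -0.025 0; 0 0 0 0 0 -0.01 0; 0 0 0 0 0 0 0; 0 0 0 0 0 0 0",
)

```text
clock: 94.55
position: [0.6454, -0.1115, 0.1634]
ee_rot: [-0.01, 0.806, 0.591, -0.008]
contact_force: [0.9, 0.7, -5.9]
width: 0.0109
```

```bash
python3 -c "
from h import *
print(tooldelta([.59,.225,.17],-17.5), get_state()['width'])
grab('33');crop('side33',200,60,360,200,5,'c39')"
```

```text
{'pos': array([ 0.6454, -0.1115,  0.1634]), 'psi': np.float64(-17.52), 'tilt': np.float64(1.48), 'shift_now': array([ 0.3042, -0.1542, -0.0028]), 't': 94.55, 'shift_after_turn': array([ 0.3042, -0.154 , -0.0066]), 'turn': array([-1.48,  0.04, -0.02])} 0.010869775441778157
```

View pics/c39.png

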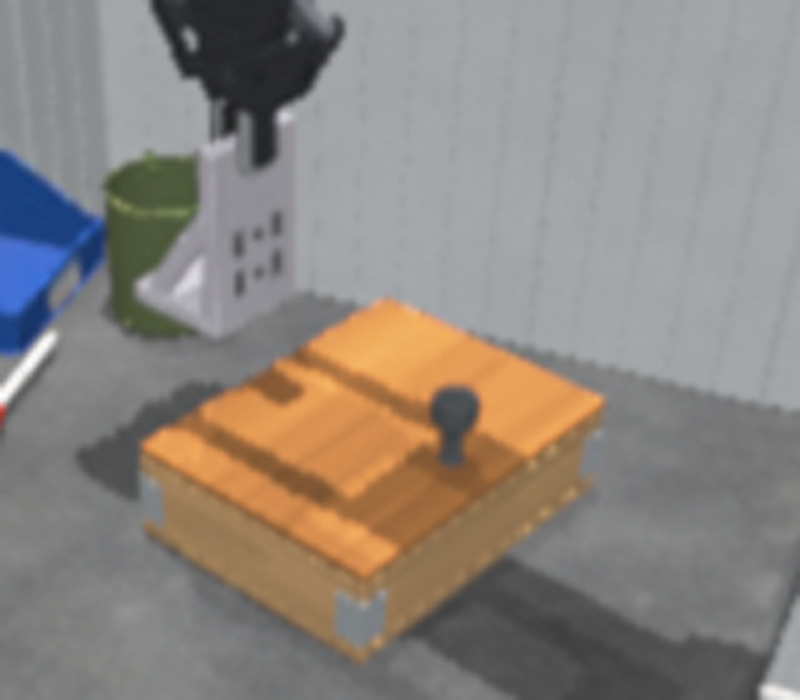

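drive_tool(
  motion="-1.2 0 0 0.01 0 -0.01 0; 0 0 0 0.034 0 -0.004 0; 0 0 0 0.034 -0.018 -0.003 0; 0 0 0 0.034 -0.02 -0.002 0; 0 0 0 0.034 -0.02 0 0; 0 0 0 0.034 -0.02 0 0; 0 0 0 0.034 -0.02 0 0; 0 0 0 0.034 -0.02 0 0; 0 0 0 0.034 -0.018 0 0; 0 0 0 0.02 -0.012 0 0; 0 0 0 0 0 0 0; 0 0 0 0 0 0 0",
)

```text
clock: 96.15
position: [0.5928, 0.2401, 0.1888]
ee_rot: [-0.002, 0.806, 0.592, 0.005]
contact_force: [-0.3, -0.2, -7.1]
width: 0.0107
```

```bash
python3 -c "
from h import *
print(tooldelta([.59,.225,.07],-17.5), get_state()['width'])
grab('34');crop('side34',150,100,310,240,5,'c40')"; python3 parts.py 34
```

```text
{'pos': array([0.5928, 0.2401, 0.1888]), 'psi': np.float64(-17.39), 'tilt': np.float64(0.6), 'shift_now': array([-0.0164,  0.0015,  0.1186]), 't': 96.15, 'shift_after_turn': array([-0.0152,  0.0019,  0.1188]), 'turn': array([ 0.19, -0.57,  0.11])} 0.010661557616576067
[164 234] 136 zt 0.029 ctr [0.4429 0.3262] size [0.0258 0.0497] ang 16.2
```

View pics/c40.png

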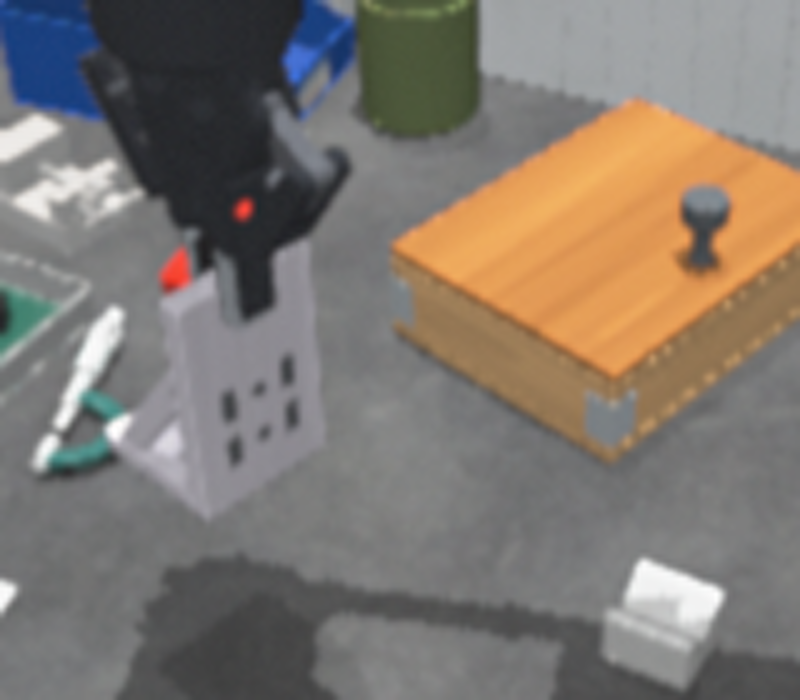

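drive_tool(
  motion="0 -0.4 0 -0.01 -0.001 0.025 0; 0 0 0 0 0 0 0; 0 0 0 0 -0.001 0.025 0; 0 0 0 0 0 0 0; 0 0 0 0 -0.001 0.025 0; 0 0 0 0 0 0 0; 0 0 0 0 -0.001 0.02 0; 0 0 0 0 0 0 0; 0 0 0 0 0 0 0",
)

```text
clock: 97.38
position: [0.5991, 0.2312, 0.106]
ee_rot: [0.005, 0.808, 0.589, 0.014]
contact_force: [0.1, 0.3, -5.9]
width: 0.0108
```

```bash
python3 -c "
from h import *
print(tooldelta([.59,.225,.069],-17.5), get_state()['width'])"
```

```text
{'pos': array([0.5991, 0.2312, 0.106 ]), 'psi': np.float64(-17.84), 'tilt': np.float64(1.71), 'shift_now': array([-0.0093, -0.0076,  0.0367]), 't': 97.38, 'shift_after_turn': array([-0.0086, -0.0068,  0.037 ]), 'turn': array([ 1.39, -1.  , -0.33])} 0.010800812012364713
```

drive_tool(
  motion="1.2 -0.8 0 0 -0.003 0 0; 0 0 0 0 0 0 0; 0 0 0 0 -0.001 0.015 0; 0 0 0 0 0 0 0; 0 0 0 0 0 0.014 0; 0 0 0 0 0 0 0; 0 0 0 0 0 0 0",
)

```text
clock: 98.25
position: [0.5964, 0.2329, 0.0767]
ee_rot: [0.001, 0.808, 0.589, 0.003]
contact_force: [-0.8, 0.3, -6.5]
width: 0.0104
```

```bash
python3 -c "
from h import *
print(tooldelta([.59,.225,.069],-17.5), get_state()['width'])"
```

```text
{'pos': array([0.5964, 0.2329, 0.0767]), 'psi': np.float64(-17.82), 'tilt': np.float64(0.35), 'shift_now': array([-0.0095, -0.0037,  0.0077]), 't': 98.25, 'shift_after_turn': array([-0.0095, -0.0037,  0.0077]), 'turn': array([ 0.25, -0.24, -0.32])} 0.010389496597731656
```

drive_tool(
  motion="0.2 -0.2 0 0 0 0.004 0; 0 0 0 0 0 0 0; 0 0 0 0 0 0.003 0; 0 0 0 0 0 0 0; 0 0 0 0 0 0.001 0; 0 0 0 0 0 0 0",
)

```text
clock: 99.0
position: [0.5971, 0.2331, 0.0691]
ee_rot: [0.0, 0.808, 0.589, 0.001]
contact_force: [-0.6, -0.5, -6.4]
width: 0.0111
```

drive_tool(
  motion="0 0 0 0 0 0.0015 0; 0 0 0 0 0 0 0; 0 0 0 0 0 0 0",
)

```text
clock: 99.38
position: [0.5976, 0.2333, 0.069]
ee_rot: [0.001, 0.808, 0.589, 0.002]
contact_force: [0.4, 0.7, -3.1]
width: 0.0106
```

Touching down at the expected height. Release and retreat upward.

drive_tool(
  motion="0 0 0 0 0 0 15; 0 0 0 0 0 0 30; 0 0 0 0 0 0 50; 0 0 0 0 0 0 60; 0 0 0 0 0 -0.02 60; 0 0 0 0 0 -0.03 60; 0 0 0 0 0 -0.04 60; 0 0 0 0 0 -0.04 60; 0 0 0 0 0 -0.04 60; 0 0 0 0 0 0 60; 0 0 0 0 0 0 60",
)

```text
clock: 100.75
position: [0.5981, 0.2332, 0.246]
ee_rot: [0.002, 0.808, 0.589, 0.005]
contact_force: [0.0, 0.5, -0.9]
width: 0.0516
```

```bash
python3 -c "
from h import *
grab('35');plate('35',box=(.54,.66,.15,.32));crop('side35',150,100,330,260,4,'c41')
print(get_state()['contact_force'],get_state()['position'])"; python3 parts.py 35
```

```text
top 148 yaw -18.54450093587295 -0.028523341005572356 0.030266368752357012 mid [0.59430877 0.22738999] mean [0.59403159 0.22656373 0.11447018]
side 194 yaw -18.17979833507262 -0.03694004138149563 0.0325471393101827 mid [0.59598773 0.23208166] mean [0.59667302 0.23416847 0.11350775]
[-0.11645638  1.59390464 -0.78013905] [0.59809389 0.23322855 0.24574245]
[130 121] 65 zt 0.009 ctr [0.7136 0.4216] size [0.0101 0.0512] ang 1.6
[208 152] 273 zt 0.014 ctr [0.641  0.2301] size [0.0586 0.0413] ang 72.8
[165 237] 243 zt 0.029 ctr [0.4389 0.3235] size [0.035  0.0664] ang 15.4
```

View pics/c41.png

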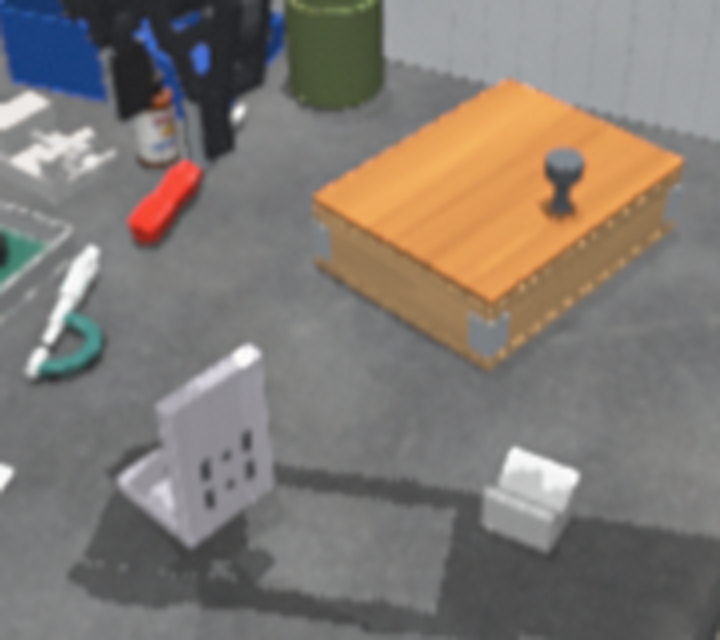

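View pics/top35.png

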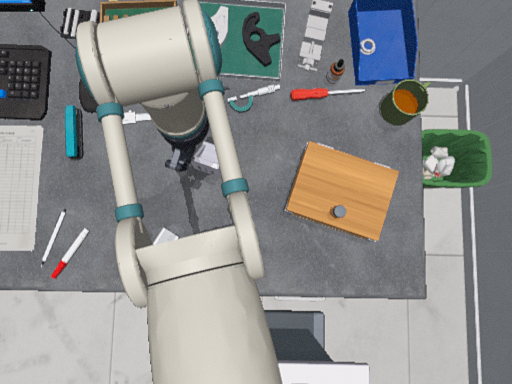

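```bash
python3 -c "
from h import *
ux=np.array([.953,-.303,0]);uy=np.array([.303,.953,0]);c=np.array([.5477,-.0821,0])
for t in('0','35'):
  P=cloud('top',np.load(f'top{t}.npz')['d']); q=P.reshape(-1,3)-c; X=q@ux;Y=q@uy
  for lo in(-.08,-.04,.03,.06): m=(X>lo)&(X<lo+.02)&(Y>-.1)&(Y<-.04); print(t,lo,np.nanmedian(q[m,2]))
p=np.array([.595,.231])+.029*ux[:2]; print('plate-case dist',np.linalg.norm(p-c[:2]))
sign_off()"
```

```text
0 -0.08 0.06326719715115581
0 -0.04 0.06311860341337866
0 0.03 0.06320883713383085
0 0.06 0.0632084545445839
35 -0.08 0.0629914843591366
35 -0.04 0.06304206125367373
35 0.03 0.06310064637998414
35 0.06 0.06321195478499797
plate-case dist 0.3134038224687121
the job is handed in; nothing more can be done
```

I've finished the job and handed it in. I propped the lid on the angle plate, put three bushes in the left compartment and two gauge blocks in the right (only five parts were present), then swung the lid shut while holding the knob. The angle plate is back upright on open table.

**Last checks**
- **Parts:** seen in their compartments just before I closed the lid. They can't be seen now.
- **Lid:** propped at about 1.78 rad while I loaded the case. It now lies flat at 63 mm, the same as at the start to within 0.3 mm.
- **Angle plate:** upright, with its top at about 114 mm, and about 313 mm from the case's centre (at least 180 mm needed).
- **V-blocks:** not touched. Both measured where they started just before I closed the lid. In the last pictures the arm hid them from the top camera, so that position was not measured again; the side view still shows one of them in place.
- **Gripper:** clear of everything, with no contact force beyond sensor noise.

**What disagreed or went wrong**
- The reported TCP lies about 27 mm beyond the fingertips seen by the cameras. Because of that, my first tries at the plate and at the knob closed on nothing. Nothing moved, and I corrected for the offset afterwards.
- The small flanged bush was knocked about 3 cm aside during the run. I measured its position again before picking it up.

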